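# Press the bush into a trolley wheel on the ratchet press

### The arm

A 7-joint arm with a two-finger parallel gripper is mounted at the origin on the work surface. World frame = base frame: x ahead of the robot, y to its left, z up, the work surface at z = 0. Lengths are in m, angles in rad, forces in N, time in s.
With the tool pointing down it reaches from about 0.4 to 0.85 m from the base axis. Payload 10.4 kg.
Tool frame: the origin (TCP) lies between the finger pads; the fingertips stand 17 mm ahead of it and the grasp point (between the pads) lies 2 mm behind it; x points along the fingers, y is the direction in which the jaws open and shut, and the axes are right-handed (so a half turn about x gives the same grasp; the last joint's range is limited). The gripper opens to 87 mm and grips with 3 to 60 N. Pads are 19 mm wide; open, the fingers measure 117 mm over their backs; the gripper's body (75 mm by 190 mm) begins 51 mm behind the grasp point.
Start: joints at [-1.265, 0.332, -0.065, 1.46, 0.022, 1.35, -0.088], TCP at [0.202, 0.592, 0.24] pointing down, gripper open.
Joint ranges: [-2.6, 2.6], [-0.5, 2.12], [-1.47, 1.34], [0.16, 2.42], [-1.27, 4.41], [0.06, 2.06], [-2.6, 2.6]. Speed limits (rad/s): [2.22, 2.22, 2.79, 2.79, 3.14, 3.14, 3.14].

### API

Orientations are given as a unit quaternion [x, y, z, w].
In Python, from bench import r, optics, close_job gives the robot as it stands.
- The arm moves only by the shell command python3 -m inch 'ROWS' [OPENING] [FORCE]. ROWS is JSON, a list of rows, each an object with "translation": the shift along the tool's x, y, z in cm, a list of three; "spin": the turn about the tool's x in degrees. In form: [{"translation": [tx, ty, tz], "spin": spin}, ...]. A call has 1 to 20 rows; each row shifts and turns the pose as measured when the row begins, along the tool's axes as they then stand; what a row does not reach is not made up. A row lasts 1/8 s, in which the tool goes at most 62.5 mm and 10.7 degrees, less where a joint would pass 70% of its speed; a pose out of reach is approached as far as the arm can. A call is refused whole if a number of a shift passes 6.25 or a number of a turn 10.7, either way. A call with a gripper value outside its range is refused whole. OPENING is the closure, from 0 (fully open) to 1 (shut), set as the call begins (- or left out, the last holds). The fingers move at their own pace and stop on an object; FORCE is the grip in N (left out, the last holds). Time passes only in rows, so rows that do not move let the fingers close. It gives the time, the measured TCP pose, the force and the opening at its end, in the units of the state.
- r.read_state(): the state, without advancing time (a new reading comes with each control period).
- optics.camera(name): name is "side" or "top"; returns the picture (480x640x3 uint8, red, green, blue); there is no depth.
- optics.camera_model(name): a dict with "camera_matrix" (3x3 intrinsics, pixels), "world_from_camera" (4x4, takes a point from camera to world coordinates). Camera axes: x right, y down, z forward; pixel columns grow to the right and rows downward; lengths in m; the calibration is good to about 2 mm. A picture is of the moment at which its call begins. camera_model takes no time and is no camera call.
- close_job(): hands the job in, once; it reports no verdict.
The state is a dict: "time": time; "joint_positions": joint angles; "joint_vel": joint speeds; "joint_torque": joint torques, N m; "ee_pos": TCP position; "eef_rot": TCP orientation; "ft_force": force on the tool from outside, world axes, zero at the start; "torque": the same for the moment, N m; "width": finger opening in m.
Only numpy, scipy, OpenCV 4.12 (cv2) and the standard library are available. Lean on these libraries where they do the work, as an engineer would, in place of code of your own. Each camera call takes 0.05 s, during which the arm holds its last target.

### The job

Press the new bush fully home into the tray-trolley wheel in which it still stands proud: set the wheel down gently on the anvil of the press, bush upwards and centred under the ram, then work the ratchet lever (pulling it down drives the ram, lifting it runs free) until the bush is flush with the wheel's face. Move the ram only by its lever; at the end leave the lever raised right up, with the ram still down on the wheel. Leave the old wheel, the tin, the oil can and the hammer where they are.

Things in the scene. Friction and masses are not known exactly. Their poses are not given: they have to be found in the camera images.
- press: cast-iron bench arbor press, fixed, standing crosswise: its open left side towards the robot, its column to the robot's left, its lever on the far side. Origin on the bench under the ram's axis; +x from its front to its column, +y out of its left side, z up; +x points roughly to the robot's left. Base 28 mm high, 122 mm wide, x -88 to +147 mm; column behind x = 78 mm, 44 mm wide
- head_edge (a point): lower left edge of the head, beside the ram: press y = 26 mm, 198 mm above the bench. The head (y -26 to 26 mm, x -28 to 132 mm, underside 198, top 274 mm above the bench) and the ram hang over the anvil, so the wheel must be brought in from the left or front left with a tool slanted about 45 degrees; axes as the press
- anvil_top (a point): centre of the top face of the round steel anvil on the press base (60 mm diameter, 12 mm thick, a little smaller than the wheel), 40 mm above the bench, on the ram's axis; axes as the press
- ram_foot (a point): centre of the underside of the ram's foot (round steel pad, 30 mm diameter, under a 20 mm square bar that stands 176 mm up from it, through the top of the head), about 181 to 186 mm above the bench at the start
- ram (a joint): travel of the ram, m: 0 = fully up (foot 186 mm above the bench), grows downwards, 0.110 = foot on the face of a wheel on the anvil. It stays where it is (friction) and moves 31 mm per radian of a lever's drive stroke
- lever (a joint): ratchet lever, rad: 0 = upper stop (pointing to the press's front, 50 degrees up), grows as it is pulled down, 1.4 = lower stop. Pulling down drives the ram, with up to 0.26 rad (one tooth) lost at the start of a stroke; lifting runs free and the ram stays. About three full strokes are needed, 3 to 12 N at the grip. It stays where left; starts at 0 to 1.2
- lever_axis (a point): point of the lever's hinge axis in the lever's plane; the axis runs along the press's y. Press x = 41 mm, y = -78 mm, 228 mm above the bench; axes as the press
- lever_grip (a point): middle of the lever's black grip (round, 19 mm diameter, 50 mm long), 150 mm from the hinge axis; a 32 mm ball knob ends the lever at 193 mm. The lever swings in the upright plane of constant press y; at lever value q the grip is (-150 cos(a), 0, 150 sin(a)) mm from lever_axis in the press's axes, a = 0.873 - q. Axes turn with the lever
- wheel: the wheel to finish: black solid trolley wheel lying flat, 64 mm diameter, 36 mm thick, 0.2 to 0.3 kg, with the brass bush standing out of its upper face. Origin at the centre of the underside, z up along its axis. It lies left or right of the press, the tin and the oil can close beside it
- bush (a joint): how far the bush (brass, 24 mm diameter) stands out of the wheel's upper face, m: 0 = flush and home, 0.010 to 0.015 at the start. A tight fit: it slides in under about 30 N
- bush_top (a point): centre of the bush's upper end, on the wheel's axis, 36 mm plus the bush's joint value above the wheel's underside
- old_wheel: bystander: wheel of the same kind and size whose bush is already flush, lying flat on the other side of the press. Origin at the centre of the underside
- tin: bystander: closed metal tin, 54 mm diameter, 48 mm high, standing 80 to 97 mm from the wheel (centre to centre). Origin at the centre of the underside
- oil_can: bystander: dark oil can with a spout, body 52 mm diameter and 60 mm high, 135 mm high in all, standing 82 to 101 mm from the wheel (centre to centre). Origin at the centre of the underside
- hammer: bystander: hammer, 0.22 m long, lying roughly crosswise just beyond the old wheel (75 to 95 mm from its centre)
Mind the look-alikes: they are no part of the job. Leave any blue look-alike of the wheel alone.

How it is judged:
On the way, in this order (a step that is already met when the one before it is completed fails the run):
1. the wheel stands flat on the anvil, bush up and still proud, its axis within 8 mm of the anvil's, let go of by the robot (horizontal distance between wheel and anvil_top below 0.008 m and z of wheel in the frame of anvil_top between -0.004 and 0.004 m and angle between wheel's own z axis and vertical below 0.06 rad and value of joint bush above 0.005 m and contact force between the fingers and wheel below 0.2 N), for 0.2 s.
2. the ram stands on the wheel and the bush is home to within 1.5 mm (value of joint bush below 0.0015 m and z of ram_foot in the frame of wheel below 0.04 m and horizontal distance between wheel and anvil_top below 0.01 m), for 0.1 s.
At the end, for the whole second after the job is handed in: The wheel lies flat on the anvil, bush side up, its axis within 10 mm of the anvil's axis, the bush within 1.5 mm of flush, the foot of the ram still down on it (within 4 mm of its face), the lever raised to within 0.25 rad (14 degrees) of its upper stop (all of step 2 and z of wheel in the frame of anvil_top between -0.004 and 0.004 m and angle between wheel's own z axis and vertical below 0.06 rad and value of joint lever below 0.25 rad and linear speed of wheel below 0.02 m/s); the robot touches nothing.
It fails at once if the old wheel, the tin, the oil can or the hammer is moved by more than 30 mm, or the tin or the oil can is tipped over (distance of any of old_wheel, tin, oil_can, hammer from where it was at the start of the episode above 0.03 m or angle between any of tin, oil_can's own z axis and vertical above 0.5 rad).
It fails at once if the robot pushes on the ram itself (more than 5 N) (contact force between any of the fingers, the arm and ram above 5 N).
It fails at once if the wheel is dropped (moves faster than 0.6 m/s with no finger on it) (linear speed of wheel above 0.6 m/s and contact force between the fingers and wheel below 0.1 N).
It also fails if it takes over 72 s, if anything falls off the work surface, if the arm or the gripper's body presses on something with over 40 N, if the wrist force passes 120 N, or if a joint passes its speed limit or range.

## Working session

There is one attempt and no reset: what is moved stays moved. The work goes in short steps, Python scripts to look and compute and a shell command to move; the robot and the scene stay as the last step left them, time stands still between calls to the robot, and variables do not carry over. Pictures are saved under pics/ and viewed, and the job is handed in when it is done.

```bash
ls; mkdir -p pics; python3 - <<'E'
from bench import r, optics
import cv2
s=r.read_state()
for k in s: print(k,s[k])
for n in("side","top"):
    cv2.imwrite(f"pics/{n}0.png",optics.camera(n)[:,:,::-1])
    m=optics.camera_model(n);print(n,m)
E
```

```text
pics
time 0.0
joint_positions [-1.26463737  0.33282544 -0.06471266  1.4609202   0.0216574   1.34989462
 -0.08848782]
joint_vel [ 0.00019429  0.00050177 -0.00214383 -0.00082774  0.00015023 -0.00066629
 -0.000578  ]
joint_torque [ 3.82143189e-04 -6.23262620e+01  2.49605061e-02 -3.89905179e+01
 -6.11745659e-02  3.97166319e-02  1.59131578e-04]
ee_pos [0.20169417 0.59119037 0.23879305]
eef_rot [ 0.11521505  0.69761607 -0.11616712  0.69754033]
ft_force [-0.01681292 -0.68879355  0.154253  ]
torque [ 0.03396374 -0.00223961  0.00375864]
width 0.08702293066305207
side {'camera_matrix': array([[460.95282082,   0.        , 318.25468394],
       [  0.        , 460.95282082, 240.7598287 ],
       [  0.        ,   0.        ,   1.        ]]), 'world_from_camera': array([[ 0.95497335, -0.19265165,  0.22563519,  0.27961523],
       [-0.29665737, -0.60847396,  0.7360393 , -0.9258856 ],
       [-0.00450605, -0.76983426, -0.63822794,  0.97138177],
       [ 0.        ,  0.        ,  0.        ,  1.        ]])}
top {'camera_matrix': array([[524.40093669,   0.        , 319.01630192],
       [  0.        , 524.40093669, 236.35895775],
       [  0.        ,   0.        ,   1.        ]]), 'world_from_camera': array([[ 1.19150417e-02, -9.80947826e-01,  1.93905632e-01,
         2.98809911e-01],
       [-9.99928847e-01, -1.18006098e-02,  1.74523763e-03,
        -2.58517006e-02],
       [ 5.76217636e-04, -1.93912630e-01, -9.81018634e-01,
         1.46877810e+00],
       [ 0.00000000e+00,  0.00000000e+00,  0.00000000e+00,
         1.00000000e+00]])}
```

```bash
cat > h.py <<'E'
import numpy as np,cv2
from bench import r,optics
def proj(n,P):
    m=optics.camera_model(n);T=np.linalg.inv(m["world_from_camera"]);c=T[:3,:3]@np.array(P,float)+T[:3,3]
    p=m["camera_matrix"]@c;return p[:2]/p[2]
def back(n,uv,z):
    m=optics.camera_model(n);T=m["world_from_camera"]
    d=T[:3,:3]@np.linalg.inv(m["camera_matrix"])@np.array([uv[0],uv[1],1.]);o=T[:3,3]
    return o+d*(z-o[2])/d[2]
def tri(a,b):
    A=[];B=[]
    for n,uv in(("top",a),("side",b)):
        m=optics.camera_model(n);T=m["world_from_camera"]
        d=T[:3,:3]@np.linalg.inv(m["camera_matrix"])@np.array([uv[0],uv[1],1.]);d/=np.linalg.norm(d)
        M=np.eye(3)-np.outer(d,d);A.append(M);B.append(M@T[:3,3])
    return np.linalg.lstsq(np.vstack(A),np.hstack(B),rcond=None)[0]
def crop(img,x0,y0,x1,y1,k,f):
    cv2.imwrite(f,cv2.resize(img[y0:y1,x0:x1],None,fx=k,fy=k,interpolation=cv2.INTER_CUBIC))
E
python3 - <<'E'
import cv2
from h import *
a=cv2.imread('pics/top0.png');b=cv2.imread('pics/side0.png')
crop(a,360,180,500,320,5,'a.png');crop(a,230,170,370,275,5,'c.png')
crop(b,260,290,430,460,4,'b.png');crop(b,250,160,400,310,4,'d.png')
A=[cv2.resize(cv2.imread(x),(400,300)) for x in('a.png','b.png')]
E
python3 -c "
import cv2,numpy as np
L=lambda f,s:cv2.resize(cv2.imread(f),s)
cv2.imwrite('pics/wheelcrop.png',np.hstack([L('a.png',(400,400)),L('b.png',(400,400))]))
cv2.imwrite('pics/press_top.png',L('c.png',(700,525)))
cv2.imwrite('pics/press_side.png',L('d.png',(600,600)))"
cat > fit.py <<'E'
from h import *
from scipy.optimize import least_squares
t=lambda u,v:(u/5+230,v/5+170)
s=lambda u,v:(u/4+250,v/4+160)
obs=[("side",s(287,447),(0,0,.040)),("top",t(521,236),(-.088,-.061,.028)),
("side",s(408,524),(-.088,-.061,.028)),("side",s(262,556),(-.088,.061,.028)),("side",s(150,388),(.147,.061,.028)),
("side",s(287,76),(0,0,'r')),("top",t(358,205),(0,0,'r')),("top",t(539,430),(-.088,.061,.028))]
def W(p,q):
    x,y,th,_=p;c,si=np.cos(th),np.sin(th)
    return np.array([x+c*q[0]-si*q[1],y+si*q[0]+c*q[1],q[2]])
def res(p):
    o=[]
    for n,uv,q in obs:
        q=[q[0],q[1],p[3] if q[2]=='r' else q[2]]
        o+=list(proj(n,W(p,q))-uv)
    return np.array(o)
def fit(): return least_squares(res,[.6,0,1.57,.36],loss='soft_l1')
if __name__=="__main__":
    f=fit();print(f.x,np.round(f.fun.reshape(-1,2),1))
    np.save('press.npy',f.x)
    p=f.x
    B=[(-.088,-.061),(-.088,.061),(.147,.061),(.147,-.061)];H=[(-.028,-.026),(-.028,.026),(.132,.026),(.132,-.026)]
    for n in("top","side"):
        img=cv2.imread(f'pics/{n}0.png');k=5
        x0,y0=(230,160) if n=="top" else(260,170)
        img=cv2.resize(img[y0:y0+140,x0:x0+150],None,fx=5,fy=5,interpolation=cv2.INTER_CUBIC)
        def pl(Q,c):
            pts=[((proj(n,W(p,q))-(x0,y0)+.5)*5).astype(int) for q in Q]
            cv2.polylines(img,[np.array(pts)],True,c,1)
        for z in(.0,.028):pl([(a,b,z) for a,b in B],(0,255,255))
        for z in(.198,.274):pl([(a,b,z) for a,b in H],(255,255,0))
        pl([(.03*np.cos(a),.03*np.sin(a),.04) for a in np.linspace(0,6.2,40)],(0,0,255))
        for q in(0.3,.6,.8,.9,1.,1.2):
            a=.873-q;pl([(.041,-.078,.228),(.041-.193*np.cos(a),-.078,.228+.193*np.sin(a))],(255,0,255))
        cv2.imwrite(f'pics/fit_{n}.png',img)
    # wheel
    for n,uv,z in(("top",(360+168*.35,180+233*.35),.036),("top",(360+171*.35,180+229*.35),.048),("side",(260+184*.425,290+170*.425),.048),("side",(260+183*.425,290+174*.425),.036),
      ("top",(360+233*.35,180+176*.35),.048),("side",(260+(658-400)*.425,290+205*.425),.048)):
        print(n,uv,back(n,uv,z))
E
python3 fit.py
```

```text
[0.57759029 0.01448014 1.64659746 0.35360321] [[-0.2 -1.2]
 [ 1.1 -2. ]
 [ 0.9 -3.2]
 [-2.5  0.5]
 [-1.4 -8.6]
 [-0.1  0.2]
 [ 0.2 -1. ]
 [ 0.6  1.8]]
top (418.8, 261.55) [ 0.51447424 -0.29944953  0.036     ]
top (419.85, 260.15) [ 0.51657385 -0.30012924  0.048     ]
side (338.2, 362.25) [ 0.51688134 -0.30815777  0.048     ]
side (337.775, 363.95) [ 0.51739467 -0.30441497  0.036     ]
top (441.55, 241.6) [ 0.56897407 -0.36126263  0.048     ]
side (369.65, 377.125) [ 0.57280481 -0.36858276  0.048     ]
```

```bash
python3 -m inch '[{"translation":[-2.5,-3.8,2.9],"spin":0},{"translation":[-2.5,-3.8,2.9],"spin":0},{"translation":[-2.5,-3.8,2.9],"spin":0},{"translation":[-2.5,-3.8,2.9],"spin":0},{"translation":[-2.5,-3.8,2.9],"spin":0},{"translation":[-2,-4,3],"spin":0},{"translation":[-2,-4,3],"spin":0},{"translation":[-1,-4,3],"spin":0},{"translation":[-1,-4,3],"spin":0},{"translation":[0,-4,3],"spin":0},{"translation":[0,-4,3],"spin":0},{"translation":[0,-4,3],"spin":0}]'; python3 -c "
from h import *
print(r.read_state()['joint_positions'])"
```

```text
time: 1.85
ee_pos: [0.39, 0.0157, 0.5108]
eef_rot: [0.111, 0.699, -0.117, 0.697]
ft_force: [1.9, 0.5, 0.0]
width: 0.0868
[-0.8322918  -0.25458371  0.50087937  1.4682751   0.13545509  1.90133335
  0.94505581]
```

```bash
python3 -m inch '[{"translation":[0,0,0],"spin":-9.5},{"translation":[0,0,0],"spin":-9.5},{"translation":[-3,0,3],"spin":0},{"translation":[-3,0,3],"spin":0},{"translation":[-3,0,3],"spin":0},{"translation":[-3,0,3],"spin":0}]'; cat > st.py <<'E'
from h import *
from scipy.spatial.transform import Rotation as R
s=r.read_state();M=R.from_quat(s['eef_rot']).as_matrix()
print('j',s['joint_positions'].round(3),'p',s['ee_pos'].round(4),'w',round(s['width'],4),'t',s['time'])
print('tool xyz in world rows:',M.T.round(3).tolist(),'slant from down',np.degrees(np.arccos(-M[2,0])).round(1),'F',np.round(s['ft_force'],1))
E
python3 st.py
```

```text
time: 2.6
ee_pos: [0.5065, 0.011, 0.6078]
eef_rot: [-0.006, 0.699, 0.001, 0.716]
ft_force: [-1.2, 2.4, -0.1]
width: 0.087
j [-0.624  0.163  0.656  0.928 -0.104  2.057  1.556] p [0.5065 0.011  0.6078] w 0.087 t 2.6
tool xyz in world rows: [[0.024, -0.008, -1.0], [-0.01, 1.0, -0.008], [1.0, 0.01, 0.024]] slant from down 1.4 F [-1.2  2.4 -0.1]
```

```bash
python3 -m inch '[{"translation":[-3,0,3],"spin":0},{"translation":[-3,0,3],"spin":0},{"translation":[-3,0,3],"spin":0},{"translation":[-3,0,3],"spin":0}]'; python3 st.py
```

```text
time: 3.1
ee_pos: [0.5957, 0.0113, 0.6399]
eef_rot: [-0.005, 0.655, 0.001, 0.756]
ft_force: [-0.1, 0.6, -0.2]
width: 0.087
j [-0.313  0.352  0.413  0.609 -0.162  2.058  1.561] p [0.5957 0.0113 0.6399] w 0.087 t 3.1
tool xyz in world rows: [[0.143, -0.005, -0.99], [-0.009, 1.0, -0.007], [0.99, 0.01, 0.143]] slant from down 8.2 F [-0.1  0.6 -0.2]
```

```bash
python3 -m inch '[{"translation":[-4,0,2],"spin":0},{"translation":[-4,0,2],"spin":0},{"translation":[-4,0,2],"spin":0},{"translation":[-4,0,2],"spin":0}]'; python3 st.py;python3 -m inch '[{"translation":[-4,0,2],"spin":0},{"translation":[-4,0,2],"spin":0},{"translation":[-4,0,2],"spin":0},{"translation":[-4,0,2],"spin":0}]'; python3 st.py
```

```text
time: 3.6
ee_pos: [0.6039, 0.0114, 0.6991]
eef_rot: [-0.005, 0.601, 0.002, 0.799]
ft_force: [-0.1, -0.6, -0.3]
width: 0.0871
j [-0.295  0.37   0.45   0.453 -0.208  2.058  1.561] p [0.6039 0.0114 0.6991] w 0.0871 t 3.6
tool xyz in world rows: [[0.278, -0.003, -0.961], [-0.009, 1.0, -0.006], [0.961, 0.01, 0.278]] slant from down 16.1 F [-0.1 -0.6 -0.3]
time: 4.1
ee_pos: [0.5841, 0.0112, 0.7669]
eef_rot: [-0.005, 0.542, 0.002, 0.84]
ft_force: [0.9, -0.3, 0.4]
width: 0.0872
j [-0.308  0.344  0.526  0.34  -0.264  2.058  1.56 ] p [0.5841 0.0112 0.7669] w 0.0872 t 4.1
tool xyz in world rows: [[0.412, -0.001, -0.911], [-0.009, 1.0, -0.005], [0.911, 0.01, 0.412]] slant from down 24.4 F [ 0.9 -0.3  0.4]
```

```bash
python3 -m inch '[{"translation":[-4,0,3],"spin":0},{"translation":[-4,0,3],"spin":0},{"translation":[-4,0,3],"spin":0},{"translation":[-4,0,3],"spin":0}]'; python3 st.py
```

```text
time: 4.6
ee_pos: [0.5654, 0.011, 0.834]
eef_rot: [-0.004, 0.475, 0.004, 0.88]
ft_force: [-0.4, -1.3, -0.3]
width: 0.0871
j [-0.28   0.35   0.676  0.18  -0.436  2.058  1.557] p [0.5654 0.011  0.834 ] w 0.0871 t 4.6
tool xyz in world rows: [[0.549, 0.002, -0.836], [-0.01, 1.0, -0.005], [0.836, 0.011, 0.549]] slant from down 33.3 F [-0.4 -1.3 -0.3]
```

```bash
python3 -m inch '[{"translation":[-4,0,3],"spin":0},{"translation":[-4,0,3],"spin":0},{"translation":[-4,0,3],"spin":0}]'; python3 st.py
```

```text
time: 4.97
ee_pos: [0.5299, 0.0109, 0.8784]
eef_rot: [-0.004, 0.433, 0.005, 0.901]
ft_force: [0.7, -0.3, 0.5]
width: 0.0868
j [-0.359  0.329  1.246  0.161 -0.908  2.058  1.595] p [0.5299 0.0109 0.8784] w 0.0868 t 4.975
tool xyz in world rows: [[0.625, 0.005, -0.78], [-0.012, 1.0, -0.004], [0.78, 0.012, 0.625]] slant from down 38.7 F [ 0.7 -0.3  0.5]
```

```bash
python3 -m inch '[{"translation":[3,-2,-3.4],"spin":0},{"translation":[3,-2,-3.4],"spin":0},{"translation":[3,-2,-3.4],"spin":0},{"translation":[3,-2,-3.4],"spin":0},{"translation":[3,-2,-3.4],"spin":0},{"translation":[3,-2,-3.4],"spin":0},{"translation":[3,-2,-3.4],"spin":0}]'; python3 st.py
```

```text
time: 5.85
ee_pos: [0.444, -0.0701, 0.7258]
eef_rot: [0.087, 0.428, -0.003, 0.9]
ft_force: [-9.1, -59.5, 23.0]
width: 0.0871
j [-0.892 -0.501  0.434  1.254  0.409  1.647  1.182] p [ 0.444  -0.0701  0.7258] w 0.0871 t 5.85
tool xyz in world rows: [[0.633, 0.07, -0.771], [0.079, 0.985, 0.154], [0.77, -0.158, 0.618]] slant from down 39.6 F [ -9.1 -59.5  23. ]
```

```bash
python3 -m inch '[{"translation":[0,0,0],"spin":0}]'; python3 st.py
```

```text
time: 5.98
ee_pos: [0.4442, -0.0704, 0.7222]
eef_rot: [0.086, 0.431, -0.005, 0.898]
ft_force: [-0.2, -0.1, 1.1]
width: 0.087
j [-0.88  -0.498  0.432  1.26   0.403  1.645  1.185] p [ 0.4442 -0.0704  0.7222] w 0.087 t 5.975
tool xyz in world rows: [[0.629, 0.066, -0.775], [0.082, 0.985, 0.15], [0.773, -0.158, 0.614]] slant from down 39.2 F [-0.2 -0.1  1.1]
```

```bash
python3 -m inch '[{"translation":[3,0,-1],"spin":-3.5},{"translation":[3,0,-1],"spin":-3.5},{"translation":[3,0,-1],"spin":-3.5},{"translation":[3,0,-1],"spin":-3.5}]'; python3 st.py
```

```text
time: 6.48
ee_pos: [0.4888, -0.062, 0.6187]
eef_rot: [-0.022, 0.416, 0.053, 0.907]
ft_force: [-0.1, -0.4, 0.2]
width: 0.087
j [-0.596 -0.495  0.38   1.553  0.23   1.335  1.521] p [ 0.4888 -0.062   0.6187] w 0.087 t 6.475
tool xyz in world rows: [[0.648, 0.078, -0.758], [-0.114, 0.993, 0.004], [0.753, 0.084, 0.652]] slant from down 40.7 F [-0.1 -0.4  0.2]
```

```bash
python3 -m inch '[{"translation":[2.1,-1.75,-2.8],"spin":0},{"translation":[2.1,-1.75,-2.8],"spin":0},{"translation":[2.1,-1.75,-2.8],"spin":0},{"translation":[2.1,-1.75,-2.8],"spin":0},{"translation":[2.1,-1.75,-2.8],"spin":0},{"translation":[2.1,-1.75,-2.8],"spin":0},{"translation":[2.1,-1.75,-2.8],"spin":0}]'; python3 st.py
```

```text
time: 7.35
ee_pos: [0.4588, -0.19, 0.4053]
eef_rot: [-0.029, 0.394, 0.059, 0.917]
ft_force: [0.2, -0.5, 1.0]
width: 0.0867
j [ 0.087 -0.486  0.358  2.035 -0.283  0.932  2.261] p [ 0.4588 -0.19    0.4053] w 0.0867 t 7.35
tool xyz in world rows: [[0.682, 0.085, -0.727], [-0.131, 0.991, -0.007], [0.72, 0.099, 0.687]] slant from down 43.4 F [ 0.2 -0.5  1. ]
```

```bash
python3 -m inch '[{"translation":[0,0,0],"spin":10.5},{"translation":[0,0,0],"spin":10.5},{"translation":[0,0,0],"spin":10.5},{"translation":[0,0,0],"spin":10.5},{"translation":[0,0,0],"spin":10.5},{"translation":[0,0,0],"spin":10.5},{"translation":[0,0,0],"spin":10.5},{"translation":[0,0,0],"spin":10.5},{"translation":[0,0,0],"spin":10.5},{"translation":[0,0,0],"spin":10.5},{"translation":[0,0,0],"spin":10.5},{"translation":[0,0,0],"spin":10.5},{"translation":[0,0,0],"spin":10.5},{"translation":[0,0,0],"spin":10.5},{"translation":[0,0,0],"spin":10.5},{"translation":[0,0,0],"spin":10.5},{"translation":[0,0,0],"spin":10.5}]'; python3 st.py
```

```text
time: 9.48
ee_pos: [0.4743, -0.1813, 0.4904]
eef_rot: [0.934, 0.057, -0.351, 0.033]
ft_force: [-0.1, 0.9, -0.2]
width: 0.0872
j [ 0.774 -0.416 -0.113  1.899 -0.69   1.074 -0.622] p [ 0.4743 -0.1813  0.4904] w 0.0872 t 9.475
tool xyz in world rows: [[0.747, 0.084, -0.66], [0.13, -0.991, 0.021], [-0.652, -0.102, -0.751]] slant from down 48.7 F [-0.1  0.9 -0.2]
```

```bash
python3 -m inch '[{"translation":[2.1,1.2,3.3],"spin":0},{"translation":[2.1,1.2,3.3],"spin":0},{"translation":[2.1,1.2,3.3],"spin":0},{"translation":[2.1,1.2,3.3],"spin":0},{"translation":[2.1,1.2,3.3],"spin":0}]'; python3 st.py
```

```text
time: 10.1
ee_pos: [0.4639, -0.2506, 0.3237]
eef_rot: [0.939, 0.06, -0.336, 0.05]
ft_force: [0.4, -0.9, 0.2]
width: 0.087
j [ 0.711 -0.285  0.072  2.168 -0.897  0.842 -0.133] p [ 0.4639 -0.2506  0.3237] w 0.087 t 10.1
tool xyz in world rows: [[0.767, 0.079, -0.637], [0.146, -0.988, 0.053], [-0.625, -0.133, -0.769]] slant from down 50.5 F [ 0.4 -0.9  0.2]
```

```bash
python3 -m inch '[{"translation":[2.5,0.7,3.4],"spin":0.7},{"translation":[2.5,0.7,3.4],"spin":0.7},{"translation":[2.5,0.7,3.4],"spin":0.7}]'; python3 st.py
```

```text
time: 10.48
ee_pos: [0.4689, -0.2821, 0.2101]
eef_rot: [0.942, 0.055, -0.329, 0.043]
ft_force: [0.2, 0.4, 1.1]
width: 0.087
j [ 0.662 -0.076  0.185  2.269 -1.195  0.735  0.289] p [ 0.4689 -0.2821  0.2101] w 0.087 t 10.475
tool xyz in world rows: [[0.778, 0.075, -0.624], [0.131, -0.99, 0.044], [-0.614, -0.117, -0.78]] slant from down 51.4 F [0.2 0.4 1.1]
```

```bash
python3 -m inch '[{"translation":[2.5,0.7,3.4],"spin":0.9},{"translation":[2.5,0.7,3.4],"spin":0.9}]'; python3 st.py
```

```text
time: 10.72
ee_pos: [0.4737, -0.2804, 0.1952]
eef_rot: [0.943, 0.063, -0.325, 0.04]
ft_force: [-0.0, 0.8, 0.4]
width: 0.0869
j [ 0.271 -0.06   0.579  2.288 -1.225  0.73   0.351] p [ 0.4737 -0.2804  0.1952] w 0.0869 t 10.725
tool xyz in world rows: [[0.781, 0.093, -0.618], [0.146, -0.989, 0.035], [-0.607, -0.117, -0.786]] slant from down 51.9 F [-0.   0.8  0.4]
```

```bash
python3 -m inch '[{"translation":[2.5,0.7,3.4],"spin":0.9},{"translation":[2.5,0.7,3.4],"spin":0.9},{"translation":[1.5,0.7,2],"spin":0.9}]'; python3 st.py
```

```text
time: 11.1
ee_pos: [0.4727, -0.2858, 0.1751]
eef_rot: [0.944, 0.059, -0.322, 0.037]
ft_force: [0.0, -0.1, 0.2]
width: 0.0869
j [-0.314 -0.066  1.195  2.319 -1.258  0.713  0.433] p [ 0.4727 -0.2858  0.1751] w 0.0869 t 11.1
tool xyz in world rows: [[0.786, 0.087, -0.612], [0.134, -0.99, 0.032], [-0.604, -0.107, -0.79]] slant from down 52.2 F [ 0.  -0.1  0.2]
```

```bash
cat > data.py <<'E'
import numpy as np
# j, p, quat xyzw
D=[([-1.26463737,.33282544,-.06471266,1.4609202,.0216574,1.34989462,-.08848782],[.20169417,.59119037,.23879305],[0.11521505,0.69761607,-0.11616712,0.69754033]),
([-0.8322918,-0.25458371,0.50087937,1.4682751,0.13545509,1.90133335,0.94505581],[0.39,0.0157,0.5108],[0.111,0.699,-0.117,0.697]),
([-0.624,0.163,0.656,0.928,-0.104,2.057,1.556],[0.5065,0.011,0.6078],[-0.006,0.699,0.001,0.716]),
([-0.313,0.352,0.413,0.609,-0.162,2.058,1.561],[0.5957,0.0113,0.6399],[-0.005,0.655,0.001,0.756]),
([-0.359,0.329,1.246,0.161,-0.908,2.058,1.595],[0.5299,0.0109,0.8784],[-0.004,0.433,0.005,0.901]),
([-0.88,-0.498,0.432,1.26,0.403,1.645,1.185],[0.4442,-0.0704,0.7222],[0.086,0.431,-0.005,0.898]),
([-0.596,-0.495,0.38,1.553,0.23,1.335,1.521],[0.4888,-0.062,0.6187],[-0.022,0.416,0.053,0.907]),
([0.087,-0.486,0.358,2.035,-0.283,0.932,2.261],[0.4588,-0.19,0.4053],[-0.029,0.394,0.059,0.917]),
([0.774,-0.416,-0.113,1.899,-0.69,1.074,-0.622],[0.4743,-0.1813,0.4904],[0.934,0.057,-0.351,0.033]),
([0.711,-0.285,0.072,2.168,-0.897,0.842,-0.133],[0.4639,-0.2506,0.3237],[0.939,0.06,-0.336,0.05]),
([0.662,-0.076,0.185,2.269,-1.195,0.735,0.289],[0.4689,-0.2821,0.2101],[0.942,0.055,-0.329,0.043]),
([0.271,-0.06,0.579,2.288,-1.225,0.73,0.351],[0.4737,-0.2804,0.1952],[0.943,0.063,-0.325,0.04]),
([-0.314,-0.066,1.195,2.319,-1.258,0.713,0.433],[0.4727,-0.2858,0.1751],[0.944,0.059,-0.322,0.037])]
E
cat > kin.py <<'E'
import numpy as np,itertools
from scipy.spatial.transform import Rotation as R
from scipy.optimize import least_squares
from data import D
# generic: product of exponentials with unknown axes/points; init SRS
Q=np.array([d[0] for d in D]);P=np.array([d[1] for d in D]);RR=[R.from_quat(d[2]) for d in D]
def fk(p,q):
    s,off,L,tool=p[:7],p[7:14],p[14:24],p[24:27]
    T=np.zeros(3);Ro=R.identity()
    z=np.array([0,0,1.])
    # base up L0 ; x off L4..: elbow offset
    T=T+np.array([0,0,L[0]])
    seq='zyzyzyz'
    tr={1:[L[4],0,0],2:[L[5],0,L[1]],3:[L[6],0,0],4:[L[7],0,L[2]],5:[L[8],0,0],6:[L[9],0,L[3]]}
    for i in range(7):
        if i in(2,4,6): T=T+Ro.apply(tr[i])
        Ro=Ro*R.from_euler(seq[i],s[i]*q[i]+off[i])
    Ro_t=Ro*R.from_euler('xyz',tool)
    return T,Ro_t
if __name__=="__main__":
    best=None
    for s1,s3,s5,s7 in itertools.product([1,-1],repeat=4):
        sg=np.array([s1,1,s3,1,s5,1,s7])
        # tool: x along last z, start guess
        for tz in (0,np.pi/2,np.pi,-np.pi/2):
            t0=(R.from_euler('z',tz)*R.from_euler('y',-np.pi/2)).as_euler('xyz')+1e-3
            def mk(v):
                return np.concatenate([sg,v[:7],v[7:11],[0,v[11],0,v[12],0,v[13]],v[14:17]])
            def res(v):
                p=mk(v);o=[]
                for q,P_,R_ in zip(Q,P,RR):
                    T,Rt=fk(p,q);o+=list((T-P_)*10)+list((R_.inv()*Rt).as_rotvec()*2)
                o+=list(v[:7]*.02)
                return np.array(o)
            v0=np.concatenate([np.zeros(7),[.36,.4,.4,.3],[0,0,0],t0])
            f=least_squares(res,v0,max_nfev=60)
            if best is None or f.cost<best[0]:
                best=(f.cost,mk(f.x));print(f.cost,sg,tz);np.save('kin.npy',best[1])
            
    p=best[1];print(p.round(3))
    for q,P_,R_ in zip(Q,P,RR):
        T,Rt=fk(p,q);print((1000*(T-P_)).round(1),np.degrees((R_.inv()*Rt).magnitude()).round(2))
E
time python3 kin.py
```

```text
32.36621916865379 [1 1 1 1 1 1 1] 0
32.36621904517604 [1 1 1 1 1 1 1] 1.5707963267948966
0.10785537938727109 [-1  1  1  1  1  1  1] 1.5707963267948966
0.10187028441688872 [-1  1  1  1  1  1 -1] 0
0.10187028440928624 [-1  1  1  1  1  1 -1] 1.5707963267948966
0.10178725667887575 [-1  1  1  1 -1  1 -1] 0
0.10178725667884354 [-1  1  1  1 -1  1 -1] -1.5707963267948966
0.10171333217777503 [-1  1 -1  1  1  1 -1] 0
0.101713332177645 [-1  1 -1  1  1  1 -1] 3.141592653589793
0.09975901995287256 [-1  1 -1  1 -1  1  1] 0
0.09784865806778602 [-1  1 -1  1 -1  1 -1] 0
0.0978486580675677 [-1  1 -1  1 -1  1 -1] 1.5707963267948966
[-1.000e+00  1.000e+00 -1.000e+00  1.000e+00 -1.000e+00  1.000e+00
 -1.000e+00 -1.000e-03 -8.000e-03 -6.800e-02 -1.600e-02 -8.000e-03
  5.100e-02  0.000e+00  2.640e-01  4.420e-01  4.900e-01  3.300e-01
  0.000e+00 -3.000e-03  0.000e+00  1.700e-02  0.000e+00 -2.100e-02
  3.640e+00 -1.546e+00 -2.120e+00]
[-1.2  2.   1. ] 3.24
[-8.5  8.6 -5.3] 1.54
[-3.7  2.8  0.2] 1.13
[0.7 6.9 3.6] 1.57
[ 5.1 -3.3  6.4] 3.29
[-11.8  -0.5  -4.4] 2.29
[-8.1  0.7 -3.2] 1.83
[2.3 5.1 0.3] 0.85
[13.6 -8.   4.2] 1.85
[10.1 -3.5  2. ] 1.55
[ 5.1 -1.2 -0.6] 2.07
[-2.8  2.  -1. ] 2.1
[-15.6   1.6  -3.1] 1.89<sys>:0: UserWarning: Gimbal lock detected. Setting third angle to zero since it is not possible to uniquely determine all angles.

real	2m34.400s
user	2m34.256s
sys	0m0.120s
```

```bash
cat > kin2.py <<'E'
import numpy as np
from scipy.spatial.transform import Rotation as R
from scipy.optimize import least_squares
from data import D
Q=np.array([d[0] for d in D]);P=np.array([d[1] for d in D]);RR=[R.from_quat(d[2]) for d in D]
S=[-1,1,-1,1,-1,1,-1]
def fk(v,q):
    off=v[:7];t=v[7:31].reshape(8,3);T=np.zeros(3);Ro=R.identity()
    for i in range(7):
        T=T+Ro.apply(t[i]);Ro=Ro*R.from_euler('zyzyzyz'[i],S[i]*q[i]+off[i])
    return T+Ro.apply(t[7]),Ro*R.from_rotvec(v[31:34])
k=np.load('kin.npy')
def init():
    t=np.zeros((8,3));t[0,2]=.264;t[2,2]=.442;t[4,2]=.49;t[6,2]=.33
    return np.concatenate([np.zeros(7),t.ravel(),R.from_euler('xyz',k[24:27]).as_rotvec()])
v0=init();lam=np.concatenate([np.ones(7)*.02,np.ones(24)*.02,np.zeros(3)])
def res(v):
    o=[]
    for q,p,r_ in zip(Q,P,RR):
        T,Rt=fk(v,q);o+=list((T-p)*10)+list((r_.inv()*Rt).as_rotvec()*4)
    return np.array(o+list((v-v0)*lam))
if __name__=="__main__":
    f=least_squares(res,v0,max_nfev=200);v=f.x;print(f.cost);np.save('kin2.npy',v)
    print(v[:7].round(3));print(v[7:31].reshape(8,3).round(3))
    for q,p,r_ in zip(Q,P,RR):
        T,Rt=fk(v,q);print((1000*(T-p)).round(1),np.degrees((r_.inv()*Rt).magnitude()).round(2))
E
python3 kin2.py
```

```text
0.00015296041677013468
[-0.001 -0.001  0.     0.001 -0.     0.     0.   ]
[[-0.     0.     0.261]
 [ 0.    -0.011 -0.003]
 [-0.    -0.011  0.445]
 [ 0.    -0.012  0.003]
 [-0.001 -0.012  0.49 ]
 [ 0.    -0.     0.   ]
 [-0.    -0.     0.332]
 [ 0.    -0.     0.002]]
[ 0.1  0.  -0. ] 0.01
[-0.   0.  -0.2] 0.03
[ 0.2  0.2 -0. ] 0.04
[-0.2 -0.2  0.1] 0.05
[ 0.  -0.1  0.1] 0.05
[-0.  0.  0.] 0.09
[-0.1 -0.1  0. ] 0.07
[ 0.  0. -0.] 0.08
[-0.2 -0.1 -0.2] 0.05
[0.2 0.  0.5] 0.05
[ 0.   0.1 -0.2] 0.04
[ 0.1 -0.1  0. ] 0.09
[-0.1  0.  -0. ] 0.06
```

```bash
cat > ik.py <<'E'
from kin2 import *
v=np.load('kin2.npy')
LO=np.array([-2.6,-.5,-1.47,.16,-1.27,.06,-2.6]);HI=np.array([2.6,2.12,1.34,2.42,4.41,2.06,2.6])
def pose(slant,yaw,flip=0,roll=0):
    s,y=np.radians(slant),np.radians(yaw)
    X=np.array([np.sin(s)*np.cos(y),np.sin(s)*np.sin(y),-np.cos(s)])
    Y=np.array([-np.sin(y),np.cos(y),0])
    Z=np.cross(X,Y);M=np.array([X,Y,Z]).T
    Ro=R.from_matrix(M)*R.from_euler('x',flip+roll,degrees=True)
    return X,Ro
def solve(p,Ro,q0,marg=.08):
    lo,hi=LO+marg,HI-marg
    mid=(LO+HI)/2;mid[4]=0
    def f(q):
        T,Rt=fk(v,q);return np.concatenate([(T-p)*10,(Ro.inv()*Rt).as_rotvec()*3,(q-mid)*1e-3])
    s=least_squares(f,np.clip(q0,lo+1e-3,hi-1e-3),bounds=(lo,hi),max_nfev=80,x_scale=1.)
    T,Rt=fk(v,s.x);return s.x,np.linalg.norm(T-p),np.degrees((Ro.inv()*Rt).magnitude())
def multi(p,Ro,n=10,seed=0,marg=.08,seeds=()):
    rng=np.random.default_rng(seed);out=[]
    for i in range(n):
        q0=seeds[i] if i<len(seeds) else rng.uniform(LO+.1,np.minimum(HI-.1,[2.5,2,1.3,2.4,1.5,2,2.5]))
        q,e,a=solve(p,Ro,q0,marg)
        if e<.001 and a<.5: out.append(q)
    return out
E
cat > srch.py <<'E'
from ik import *
g=np.array([.517,-.303,.026]);an=np.array([.577,.0145,.066])
for sl in(30,36,42,50):
  for yaw in(-5,5,15,25):
    for fl in(0,180):
        X,Ro=pose(sl,yaw,fl)
        res=[multi(pt+.002*X-b*X,Ro,6) for pt,b in((g,0),(g,.07),(an,0))]
        marg=[round(max([min((q-LO)/1,default=0) if 0 else np.minimum(q-LO,HI-q).min() for q in rs],default=-1),2) for rs in res]
        print(sl,yaw,fl,marg,[x.round(2).tolist() for x in res[0][:1]],flush=True)
E
time timeout 500 python3 srch.py
```

```text
30 -5 0 [np.float64(0.24), np.float64(0.12), np.float64(0.22)] [[1.7, 0.79, -1.32, 2.08, 1.09, 0.54, 1.26]]
30 -5 180 [np.float64(0.29), np.float64(0.29), np.float64(0.2)] [[1.29, 0.42, -0.77, 2.1, 0.09, 0.28, -1.11]]
30 5 0 [np.float64(0.34), np.float64(0.28), np.float64(0.21)] [[1.73, 0.84, -1.32, 2.04, 0.91, 0.56, 1.63]]
30 5 180 [np.float64(0.33), np.float64(0.35), np.float64(0.23)] [[1.49, 0.55, -0.98, 2.04, 0.24, 0.38, -1.0]]
30 15 0 [np.float64(0.2), np.float64(0.17), np.float64(0.22)] [[1.74, 0.91, -1.34, 1.98, 0.81, 0.65, 1.93]]
30 15 180 [np.float64(0.41), np.float64(0.41), np.float64(0.23)] [[1.33, 0.49, -0.74, 1.99, -0.22, 0.47, -0.43]]
30 25 0 [np.float64(0.25), np.float64(0.14), np.float64(0.26)] [[1.72, 0.92, -1.3, 1.91, 0.65, 0.71, 2.24]]
30 25 180 [np.float64(0.49), np.float64(0.49), np.float64(0.27)] [[1.32, 0.53, -0.72, 1.93, -0.25, 0.59, -0.23]]
36 -5 0 [np.float64(0.21), np.float64(0.22), np.float64(0.17)] [[1.67, 0.64, -1.18, 2.15, 0.97, 0.27, 1.33]]
36 -5 180 [np.float64(0.09), np.float64(0.22), np.float64(0.08)] [[1.44, 0.46, -0.9, 2.15, 0.09, 0.15, -1.04]]
36
[... 1594 characters left out ...]
1), -1, -1] [[0.41, 0.38, 0.31, 2.32, 4.17, 0.63, 0.97]]
50 5 0 [np.float64(0.1), np.float64(0.08), -1] [[1.91, 0.97, -1.28, 2.18, 1.05, 0.16, 1.71]]
50 5 180 [np.float64(0.15), np.float64(0.15), -1] [[1.74, 0.72, -1.05, 2.18, -1.16, 0.14, 0.63]]
50 15 0 [np.float64(0.15), np.float64(0.08), -1] [[1.98, 1.2, -1.39, 2.08, 0.88, 0.42, 2.13]]
50 15 180 [np.float64(0.28), np.float64(0.19), -1] [[1.7, 0.72, -0.97, 2.09, -0.78, 0.34, 0.37]]
50 25 0 [np.float64(0.08), np.float64(0.1), np.float64(0.08)] [[1.95, 1.25, -1.39, 1.97, 0.65, 0.58, 2.49]]
50 25 180 [np.float64(0.43), np.float64(0.37), np.float64(0.08)] [[1.52, 0.67, -0.75, 1.99, -0.82, 0.58, 0.49]]
real	1m53.899s
user	1m44.239s
sys	0m0.299s
```

```bash
cat > sim.py <<'E'
from ik import *
SP=np.array([2.22,2.22,2.79,2.79,3.14,3.14,3.14])*.7*.125
def row(q,t,spin,wr=.5,mu=1e-3,marg=0.003,qn=None,nul=0):
    T,Rt=fk(v,q);tp=T+Rt.apply(np.array(t)/100);tr=Rt*R.from_euler('x',spin,degrees=True)
    lo,hi=LO+marg,HI-marg
    def f(x):
        a,b=fk(v,x);return np.concatenate([(a-tp),(tr.inv()*b).as_rotvec()*wr,(x-q)*mu]+([] if qn is None else [(x-qn)*nul]))
    s=least_squares(f,np.clip(q,lo+1e-6,hi-1e-6),bounds=(lo,hi),max_nfev=30)
    d=s.x-q;k=max(1,(abs(d)/SP).max());return q+d/k
def info(q):
    T,Rt=fk(v,q);X=Rt.as_matrix()[:,0];Y=Rt.as_matrix()[:,1]
    return 'q %s p %s slant %.1f yaw %.1f Yz %.3f'%(q.round(2).tolist(),T.round(3).tolist(),np.degrees(np.arccos(-X[2])),np.degrees(np.arctan2(X[1],X[0])),Y[2])
E
python3 - <<'E'
from sim import *
tests=[(D[1][0],[([0,0,0],-9.5)]*2+[([-3,0,3],0)]*4,2),(D[2][0],[([-3,0,3],0)]*4,3),(D[3][0],[([-4,0,2],0)]*8+[([-4,0,3],0)]*7,4),(D[4][0],[([3,-2,-3.4],0)]*7,5),(D[5][0],[([3,0,-1],-3.5)]*4,6),(D[6][0],[([2.1,-1.75,-2.8],0)]*7,7),(D[7][0],[([0,0,0],10.5)]*17,8),(D[8][0],[([2.1,1.2,3.3],0)]*5,9),(D[9][0],[([2.5,.7,3.4],.7)]*3,10),(D[10][0],[([2.5,.7,3.4],.9)]*2,11),(D[11][0],[([2.5,.7,3.4],.9)]*2+[([1.5,.7,2],.9)],12)]
for wr,mu in((.3,1e-3),(.3,1e-2),(1,1e-3),(.1,1e-3)):
    print('---',wr,mu)
    for q0,rows,k in tests:
        q=np.array(q0)
        for t,s in rows:q=row(q,t,s,wr,mu)
        print(k,info(q));print('   ',info(np.array(D[k][0])))
E
```

```text
--- 0.3 0.001
2 q [-0.67, 0.15, 0.69, 0.92, -0.1, 2.06, 1.54] p [0.505, 0.018, 0.617] slant 2.6 yaw -10.0 Yz -0.008
    q [-0.62, 0.16, 0.66, 0.93, -0.1, 2.06, 1.56] p [0.507, 0.011, 0.608] slant 1.4 yaw -16.7 Yz -0.008
3 q [-0.31, 0.36, 0.45, 0.49, -0.2, 2.06, 1.56] p [0.599, 0.013, 0.692] slant 15.0 yaw -0.5 Yz -0.005
    q [-0.31, 0.35, 0.41, 0.61, -0.16, 2.06, 1.56] p [0.595, 0.011, 0.64] slant 8.2 yaw -2.0 Yz -0.006
4 q [-0.69, 0.14, 1.29, 0.16, -0.62, 1.77, 1.57] p [0.469, 0.005, 1.04] slant 65.0 yaw 0.7 Yz 0.007
    q [-0.36, 0.33, 1.25, 0.16, -0.91, 2.06, 1.6] p [0.53, 0.011, 0.878] slant 38.7 yaw 0.4 Yz -0.003
5 q [-0.57, -0.47, 0.43, 1.43, 0.19, 1.43, 1.39] p [0.476, -0.1, 0.657] slant 40.1 yaw 6.4 Yz 0.140
    q [-0.88, -0.5, 0.43, 1.26, 0.4, 1.64, 1.18] p [0.444, -0.07, 0.722] slant 39.2 yaw 6.0 Yz 0.150
6 q [-0.62, -0.5, 0.39, 1.57, 0.26, 1.34, 1.5] p [0.489, -0.06, 0.604] slant 39.2 yaw 6.0 Yz -0.003
    q [-0.6, -0.5, 0.38, 1.55, 0.23, 1.34, 1.52] p [0.489, -0.062, 0.619] slant 40.7 yaw 6.9 Yz 0.005
7 q [0.05, -0.49, 0.38, 2.07, -0.23, 0.93, 2.21] p [0.45, -0.189, 0.37
[... 7263 characters left out ...]
8, 0.07, 2.17, -0.9, 0.84, -0.13] p [0.464, -0.251, 0.324] slant 50.5 yaw 5.8 Yz 0.054
10 q [0.69, -0.07, 0.16, 2.29, -1.19, 0.73, 0.28] p [0.461, -0.278, 0.199] slant 50.5 yaw 5.8 Yz 0.026
    q [0.66, -0.08, 0.18, 2.27, -1.2, 0.74, 0.29] p [0.469, -0.282, 0.21] slant 51.4 yaw 5.5 Yz 0.044
11 q [0.66, -0.04, 0.2, 2.27, -1.22, 0.72, 0.34] p [0.466, -0.29, 0.191] slant 50.4 yaw 5.1 Yz 0.050
    q [0.27, -0.06, 0.58, 2.29, -1.23, 0.73, 0.35] p [0.474, -0.281, 0.195] slant 51.9 yaw 6.8 Yz 0.035
12 q [0.85, 0.03, -0.0, 2.27, -1.25, 0.7, 0.41] p [0.466, -0.294, 0.16] slant 48.6 yaw 5.2 Yz 0.059
    q [-0.31, -0.07, 1.2, 2.32, -1.26, 0.71, 0.43] p [0.473, -0.286, 0.175] slant 52.2 yaw 6.3 Yz 0.032
```

```bash
cat > plan.py <<'E'
from sim import *
import sys,multiprocessing as mp
q_start=np.array(eval(sys.argv[1])) if len(sys.argv)>1 else np.array(D[12][0])
SL,YW=35,14
def ok(T): 
    x,y,z=T
    if z<.2 or x<.2: return False
    if x>.47 and -.2<y<.35 and z<.5: return False
    return True
def ang(q):
    T,Rt=fk(v,q);X=Rt.as_matrix()[:,0]
    return T,np.degrees(np.arccos(-X[2])),np.degrees(np.arctan2(X[1],X[0])),Rt
def score(q):
    T,s,y,_=ang(q)
    return abs(s-SL)+.6*abs(y-YW)*np.sin(np.radians(s))/.57+6*max(0,q[2]+.1)+4*max(0,-.7-q[4])+3*max(0,abs(q[6])-1.8)
def macro(a):
    q,hist,w,sp=a
    for i in range(4):
        T,Rt=fk(v,q);t=Rt.inv().apply(np.array(w)*4.5)
        q=row(q,t,sp,.5)
        T,_=fk(v,q)
        if not ok(T): return None
    return score(q),q,hist+[(w,sp)]
if __name__=="__main__":
    dirs=[np.array(d)/np.linalg.norm(d) for d in((1,0,0),(-1,0,0),(0,1,0),(0,-1,0),(0,0,1),(0,0,-1),(-1,1,0),(1,1,0),(-1,0,-1),(-1,0,1),(1,0,1),(0,1,1),(0,1,-1),(-1,1,-1),(0,-1,1))]
    beam=[(score(q_start),q_start,[])]
    with mp.Pool() as pool:
        for d in range(9):
            jobs=[(q,h,w,sp) for _,q,h in beam for w in dirs for sp in((0,8,-8))]
            out=[o for o in pool.map(macro,jobs,chunksize=4) if o]
            out.sort(key=lambda o:o[0])
            seen=set();nb=[]
            for o in out+beam:
                T,_=fk(v,o[1]);k=(tuple((o[1]/.35).round()))
                if k in seen: continue
                seen.add(k);nb.append(o)
                if len(nb)>=24:break
            beam=nb
            print(d,[round(b[0],1) for b in beam[:3]],info(beam[0][1]),flush=True)
    for s,q,h in beam[:2]:
        print(s,[(w.round(2).tolist(),sp) for w,sp in h])
E
nproc; time timeout 560 python3 plan.py
```

```text
4
0 [np.float64(27.6), np.float64(27.7), np.float64(28.0)] q [0.08, -0.31, 0.67, 2.14, -0.75, 0.77, -0.67] p [0.474, -0.283, 0.322] slant 52.2 yaw 7.4 Yz -0.338
1 [np.float64(24.5), np.float64(24.9), np.float64(25.1)] q [0.78, -0.49, 0.1, 2.31, -0.88, 0.96, -0.95] p [0.388, -0.207, 0.328] slant 52.1 yaw 7.4 Yz -0.556
2 [np.float64(17.5), np.float64(17.5), np.float64(17.5)] q [0.99, -0.5, -0.17, 2.08, -0.92, 1.18, -1.65] p [0.427, -0.153, 0.436] slant 51.2 yaw 13.5 Yz -0.759
3 [np.float64(15.7), np.float64(15.7), np.float64(15.7)] q [1.16, -0.5, -0.18, 2.19, -0.96, 1.25, -0.15] p [0.379, -0.175, 0.373] slant 49.5 yaw 14.2 Yz -0.035
4 [np.float64(14.1), np.float64(14.1), np.float64(14.1)] q [0.34, -0.5, -0.14, 1.56, -0.46, 1.41, 0.7] p [0.423, 0.035, 0.645] slant 43.4 yaw 21.9 Yz 0.673
5 [np.float64(7.1), np.float64(7.1), np.float64(7.1)] q [-0.34, -0.5, -0.13, 1.51, 0.07, 1.43, 0.64] p [0.392, 0.147, 0.658] slant 40.6 yaw 16.1 Yz 0.441
6 [np.float64(1.2), np.float64(1.2), np.float64(1.2)] q [-0.42, -0.5, -0.17, 2.01, 0.12, 1.05, -1.18] p [0.421, 0.185, 0.403] slant 34.3 yaw 14.9 Yz 0.383
7 [np.float64(0.8), np.float64(0.8), np.float64(0.8)] q [-0.5, -0.17, -0.55, 0.8, 0.37, 2.02, -1.24] p [0.267, 0.255, 0.814] slant 34.6 yaw 14.7 Yz 0.444
8 [np.float64(0.5), np.float64(0.5), np.float64(0.6)] q [0.28, -0.18, -1.0, 0.65, 0.14, 2.04, -1.73] p [0.27, 0.248, 0.842] slant 35.1 yaw 14.7 Yz 0.137
0.5463501495248135 [([0.0, 0.0, 1.0], 0), ([-0.71, 0.71, 0.0], -8), ([0.0, 0.71, 0.71], -8), ([0.0, 0.71, 0.71], 0), ([0.0, 1.0, 0.0], 8), ([-1.0, 0.0, 0.0], -8), ([-1.0, 0.0, 0.0], 0), ([0.0, 0.71, 0.71], 8), ([0.71, 0.0, 0.71], 8)]
0.5495667797142353 [([0.0, 0.0, 1.0], 0), ([-0.71, 0.71, 0.0], -8), ([0.0, 0.71, 0.71], -8), ([0.0, 0.71, 0.71], 0), ([0.0, 1.0, 0.0], 8), ([-1.0, 0.0, 0.0], -8), ([-1.0, 0.0, 0.0], 0), ([0.0, 0.71, 0.71], 8), ([0.71, 0.0, 0.71], -8)]
real	7m40.091s
user	29m11.131s
sys	0m0.682s
```

```bash
cat > seqt.py <<'E'
from sim import *
def go(q,w,n,sp=0,step=4.5,pr=True):
    w=np.array(w,float);w/=np.linalg.norm(w)
    for i in range(n):
        T,Rt=fk(v,q);q=row(q,Rt.inv().apply(w*step),sp,.5)
    if pr:print(info(q))
    return q
def goto(q,p,step=4.5,level=True,pr=True,maxn=40):
    for i in range(maxn):
        T,Rt=fk(v,q);d=np.array(p)-T;n=np.linalg.norm(d)
        M=Rt.as_matrix();
        sp=0
        if level: # rotate about X so that Yz->0 nearest
            sp=np.degrees(np.arctan2(-M[2,1],M[2,2]));sp=(sp+90)%180-90
            sp=np.clip(sp,-8,8)
        if n<.002 and abs(sp)<1:break
        q=row(q,Rt.inv().apply(d*min(1,step/100/max(n,1e-6))*100),sp,.5)
    if pr:print(i,'goto',info(q))
    return q
if __name__=="__main__":
    q=np.array(D[12][0])
    for var in range(2):
        q=np.array(D[12][0]);print('var',var)
        q=go(q,(0,0,1),4);q=go(q,(-.7,.7,0),4,-8 if var else 0);q=go(q,(0,.7,.7),4,-8 if var else 0);q=go(q,(0,.7,.7),4);q=go(q,(0,1,0),4,8 if var else 0);q=go(q,(-1,0,0),4,-8 if var else 0);q=go(q,(-1,0,0),4)
        q=goto(q,(.42,.05,.4));q=goto(q,(.42,-.2,.35));q=goto(q,(.45,-.31,.14));q=goto(q,(.517,-.303,.025))
E
python3 seqt.py
```

```text
var 0
q [0.1, -0.33, 0.64, 2.11, -0.7, 0.79, -0.27] p [0.473, -0.285, 0.343] slant 52.2 yaw 6.8 Yz 0.024
q [0.76, -0.49, 0.11, 2.25, -0.85, 0.98, -0.18] p [0.395, -0.216, 0.353] slant 52.4 yaw 6.8 Yz 0.031
q [0.98, -0.5, -0.17, 2.02, -0.89, 1.2, -0.4] p [0.43, -0.157, 0.465] slant 51.4 yaw 12.3 Yz -0.014
q [0.63, -0.5, -0.14, 1.72, -0.65, 1.25, -0.89] p [0.46, -0.056, 0.601] slant 49.8 yaw 15.5 Yz -0.041
q [0.11, -0.49, -0.24, 1.68, -0.24, 1.1, -1.49] p [0.481, 0.119, 0.609] slant 48.3 yaw 16.6 Yz -0.050
q [-0.33, -0.5, -0.13, 1.51, 0.06, 1.42, -1.81] p [0.394, 0.148, 0.656] slant 40.9 yaw 16.4 Yz -0.041
q [-0.99, -0.5, -0.13, 1.36, 0.42, 1.83, -2.27] p [0.264, 0.186, 0.699] slant 35.8 yaw 13.1 Yz -0.009
14 goto q [0.0, -0.5, -0.16, 1.97, -0.08, 1.19, -1.56] p [0.422, 0.05, 0.4] slant 26.9 yaw 8.9 Yz -0.000
6 goto q [0.21, -0.36, 0.27, 1.97, -0.2, 1.14, -0.89] p [0.42, -0.2, 0.35] slant 26.8 yaw 9.0 Yz 0.000
6 goto q [0.26, 0.07, 0.5, 2.09, -0.58, 0.78, -0.29] p [0.45, -0.31, 0.14] slant 26.8 yaw 9.0 Yz 0.000
3 goto q [0.31, 0.36, 0.36, 2.05, -0.9, 0.59, -0.06] p [0.517, -0.303, 0.02
[... 458 characters left out ...]
.69, -0.27, 1.11, -1.17] p [0.481, 0.102, 0.608] slant 48.2 yaw 16.4 Yz 0.157
q [-0.2, -0.5, -0.13, 1.5, -0.04, 1.43, -0.86] p [0.397, 0.123, 0.659] slant 40.1 yaw 17.2 Yz 0.444
q [-0.76, -0.5, -0.13, 1.31, 0.28, 1.81, -1.26] p [0.275, 0.157, 0.71] slant 34.1 yaw 15.0 Yz 0.398
13 goto q [0.05, -0.5, -0.16, 1.97, -0.15, 1.19, -1.42] p [0.421, 0.05, 0.4] slant 27.1 yaw 13.8 Yz -0.000
6 goto q [0.17, -0.35, 0.32, 1.96, -0.22, 1.16, -0.78] p [0.42, -0.2, 0.35] slant 27.1 yaw 13.8 Yz 0.000
6 goto q [0.24, 0.1, 0.54, 2.07, -0.63, 0.83, -0.16] p [0.45, -0.31, 0.14] slant 27.1 yaw 13.8 Yz 0.000
3 goto q [0.3, 0.39, 0.41, 2.03, -0.94, 0.66, 0.06] p [0.517, -0.303, 0.025] slant 27.1 yaw 13.8 Yz -0.000
```

```bash
cat > t2.py <<'E'
from seqt import *
for n in(2,3,4):
  for x in(.42,.46):
    print('n',n,x)
    q=np.array(D[12][0])
    q=go(q,(0,0,1),4,pr=0);q=go(q,(-.7,.7,0),4,pr=0);q=go(q,(0,.7,.7),8,pr=0);q=go(q,(0,1,0),3,pr=0);q=go(q,(-1,0,0),n)
    q=goto(q,(x,.05,.5),pr=0);q=goto(q,(x,-.2,.35));q=goto(q,(.45,-.31,.12));q=goto(q,(.517,-.303,.025))
    q=goto(q,(.517,-.303,.1));q=goto(q,(.45,-.2,.2));q=goto(q,(.47,0,.2));q=goto(q,(.52,0.01,.09));q=goto(q,(.577,.0145,.065))
E
python3 t2.py
```

```text
n 2 0.42
q [0.1, -0.5, -0.14, 1.6, -0.27, 1.29, -1.41] p [0.444, 0.074, 0.634] slant 44.2 yaw 18.3 Yz -0.061
7 goto q [0.29, -0.28, 0.36, 1.96, -0.46, 1.22, -0.33] p [0.42, -0.2, 0.35] slant 33.9 yaw 27.7 Yz 0.000
6 goto q [0.41, 0.23, 0.49, 2.03, -0.87, 0.98, 0.33] p [0.45, -0.31, 0.12] slant 33.9 yaw 27.7 Yz -0.000
3 goto q [0.42, 0.47, 0.39, 1.97, -1.08, 0.85, 0.46] p [0.517, -0.303, 0.025] slant 33.9 yaw 27.7 Yz -0.000
2 goto q [0.37, 0.34, 0.44, 1.95, -0.94, 0.93, 0.29] p [0.517, -0.303, 0.1] slant 33.9 yaw 27.7 Yz 0.000
4 goto q [0.28, -0.1, 0.38, 2.14, -0.64, 0.93, -0.08] p [0.45, -0.2, 0.2] slant 33.9 yaw 27.7 Yz -0.000
5 goto q [0.16, -0.29, -0.02, 2.3, -0.54, 0.7, -0.61] p [0.47, -0.0, 0.2] slant 33.9 yaw 27.7 Yz -0.000
3 goto q [0.1, 0.01, -0.01, 2.32, -0.83, 0.42, -0.29] p [0.52, 0.01, 0.09] slant 33.9 yaw 27.7 Yz 0.000
2 goto q [0.1, 0.18, -0.04, 2.21, -0.9, 0.37, -0.23] p [0.577, 0.015, 0.065] slant 33.9 yaw 27.7 Yz 0.000
n 2 0.46
q [0.1, -0.5, -0.14, 1.6, -0.27, 1.29, -1.41] p [0.444, 0.074, 0.634] slant 44.2 yaw 18.3 Yz -0.061
7 goto q [0.21, -0.29, 0.4, 2.0, -0.53, 1
[... 3906 characters left out ...]
.04, 0.95, 0.4] p [0.45, -0.31, 0.12] slant 39.4 yaw 20.7 Yz -0.000
3 goto q [0.48, 0.45, 0.34, 2.05, -1.27, 0.8, 0.56] p [0.517, -0.303, 0.025] slant 39.4 yaw 20.7 Yz -0.000
2 goto q [0.42, 0.3, 0.4, 2.03, -1.09, 0.85, 0.35] p [0.517, -0.303, 0.1] slant 39.4 yaw 20.7 Yz 0.000
4 goto q [0.37, -0.15, 0.31, 2.23, -0.76, 0.84, -0.05] p [0.45, -0.2, 0.2] slant 39.4 yaw 20.7 Yz -0.000
5 goto q [0.28, -0.36, -0.15, 2.39, -0.68, 0.58, -0.6] p [0.47, -0.0, 0.2] slant 39.4 yaw 20.7 Yz -0.000
3 goto q [0.15, -0.02, -0.09, 2.41, -1.19, 0.29, -0.06] p [0.52, 0.01, 0.09] slant 39.4 yaw 20.7 Yz 0.000
2 goto q [0.39, 0.17, -0.37, 2.28, -1.27, 0.2, 0.03] p [0.577, 0.014, 0.065] slant 39.2 yaw 20.5 Yz -0.000
```

```bash
cat > t3.py <<'E'
from seqt import *
import itertools,multiprocessing as mp
q0=np.array(D[12][0])
q0=go(q0,(0,0,1),4,pr=0);q0=go(q0,(-.7,.7,0),4,pr=0);q0=go(q0,(0,.7,.7),8,pr=0)
def job(a):
    ny,n,pd,x,z=a
    q=go(q0,(0,1,0),ny,pr=0);q=go(q,(-1,pd,0),n,pr=0);m=info(q)
    q=goto(q,(x,.05,z),pr=0);q=goto(q,(x,-.2,.35),pr=0);q1=q
    q=goto(q,(.45,-.31,.12),pr=0);q=goto(q,(.517,-.303,.025),pr=0)
    X=fk(v,q)[1].as_matrix()[:,0]
    return np.degrees(np.arccos(-X[2])),np.degrees(np.arctan2(X[1],X[0])),a,m,info(q)
if __name__=="__main__":
    J=list(itertools.product((4,6,8),(0,3,6),(-.5,0,.5),(.42,.47),(.45,.6)))
    with mp.Pool(4) as p: R_=p.map(job,J,chunksize=2)
    R_=[r for r in R_ if 31<r[0]<39]
    R_.sort(key=lambda r:abs(r[1]-6))
    for r in R_[:8]:print(r[0].round(1),r[1].round(1),r[2],'\n   ',r[3],'\n   ',r[4])
E
time python3 t3.py
```

```text
37.4 9.9 (8, 6, 0.5, 0.47, 0.45) 
    q [-0.18, -0.5, -0.88, 1.52, 0.21, 1.34, -2.45] p [0.24, 0.419, 0.609] slant 48.3 yaw 16.6 Yz -0.050 
    q [0.55, 0.37, 0.19, 2.12, -1.27, 0.59, 0.39] p [0.517, -0.303, 0.025] slant 37.4 yaw 9.9 Yz 0.000
37.5 10.7 (6, 6, 0, 0.47, 0.45) 
    q [-1.0, -0.5, -0.14, 1.59, 0.51, 1.52, -2.38] p [0.326, 0.253, 0.634] slant 43.9 yaw 13.6 Yz -0.011 
    q [0.55, 0.37, 0.2, 2.12, -1.27, 0.6, 0.4] p [0.517, -0.303, 0.025] slant 37.5 yaw 10.7 Yz -0.000
35.6 11.9 (8, 6, 0.5, 0.42, 0.6) 
    q [-0.18, -0.5, -0.88, 1.52, 0.21, 1.34, -2.45] p [0.24, 0.419, 0.609] slant 48.3 yaw 16.6 Yz -0.050 
    q [0.49, 0.37, 0.25, 2.1, -1.2, 0.61, 0.34] p [0.517, -0.303, 0.025] slant 35.6 yaw 11.9 Yz -0.000
37.7 12.0 (4, 6, 0.5, 0.47, 0.45) 
    q [-1.04, -0.5, -0.14, 1.58, 0.51, 1.54, -2.41] p [0.314, 0.26, 0.636] slant 43.4 yaw 15.1 Yz -0.030 
    q [0.53, 0.38, 0.22, 2.11, -1.27, 0.63, 0.42] p [0.517, -0.303, 0.025] slant 37.7 yaw 12.0 Yz -0.000
37.6 12.3 (6, 6, -0.5, 0.47, 0.45) 
    q [-0.59, -0.5, -0.13, 1.49, 0.26, 1.51, -2.02] p [0.363, 0.174, 0.665] slant 40.5 yaw 
[... 196 characters left out ...]
 -2.38] p [0.326, 0.253, 0.634] slant 43.9 yaw 13.6 Yz -0.011 
    q [0.5, 0.38, 0.24, 2.1, -1.19, 0.62, 0.35] p [0.517, -0.303, 0.025] slant 35.7 yaw 12.5 Yz -0.000
35.9 13.8 (6, 6, -0.5, 0.42, 0.6) 
    q [-0.59, -0.5, -0.13, 1.49, 0.26, 1.51, -2.02] p [0.363, 0.174, 0.665] slant 40.5 yaw 12.9 Yz -0.007 
    q [0.53, 0.38, 0.22, 2.09, -1.18, 0.64, 0.36] p [0.517, -0.303, 0.025] slant 35.9 yaw 13.8 Yz -0.000
35.9 14.0 (4, 6, 0.5, 0.42, 0.6) 
    q [-1.04, -0.5, -0.14, 1.58, 0.51, 1.54, -2.41] p [0.314, 0.26, 0.636] slant 43.4 yaw 15.1 Yz -0.030 
    q [0.53, 0.38, 0.22, 2.09, -1.18, 0.64, 0.36] p [0.517, -0.303, 0.025] slant 35.9 yaw 14.0 Yz -0.000
real	1m11.215s
user	4m12.276s
sys	0m0.333s
```

```bash
cat > w2t.py <<'E'
# usage: w2t.py dx dy dz (cm per row, world) -> tool cm ; prints levelling spin
import sys
from h import *
from scipy.spatial.transform import Rotation as R
s=r.read_state();M=R.from_quat(s['eef_rot']).as_matrix()
for a in sys.argv[1:]:
    print(a,'->',(M.T@np.array(eval(a))).round(2))
sp=np.degrees(np.arctan2(-M[2,1],M[2,2]));print('level spin',((sp+90)%180-90).round(1))
E
python3 -m inch '[{"translation":[-2.75,0.1,-3.55],"spin":0},{"translation":[-2.75,0.1,-3.55],"spin":0},{"translation":[-2.75,0.1,-3.55],"spin":0},{"translation":[-2.75,0.1,-3.55],"spin":0},{"translation":[-2.2,-3.6,1.6],"spin":0},{"translation":[-2.2,-3.6,1.6],"spin":0},{"translation":[-2.2,-3.6,1.6],"spin":0},{"translation":[-2.2,-3.6,1.6],"spin":0}]'; python3 st.py; python3 w2t.py "0,3.2,3.2"
```

```text
time: 12.1
ee_pos: [0.4048, -0.2194, 0.3818]
eef_rot: [0.947, 0.066, -0.309, 0.051]
ft_force: [-1.0, 0.1, -0.1]
width: 0.0868
j [ 0.673 -0.497  0.167  2.206 -0.813  0.97  -0.223] p [ 0.4048 -0.2194  0.3818] w 0.0868 t 12.1
tool xyz in world rows: [[0.8, 0.093, -0.593], [0.157, -0.986, 0.057], [-0.579, -0.138, -0.803]] slant from down 53.6 F [-1.   0.1 -0.1]
0,3.2,3.2 -> [-1.6  -2.97 -3.01]
level spin 4.0
```

```bash
python3 -m inch '[{"translation":[-1.6,-3,-3],"spin":0.5},{"translation":[-1.6,-3,-3],"spin":0.5},{"translation":[-1.6,-3,-3],"spin":0.5},{"translation":[-1.6,-3,-3],"spin":0.5},{"translation":[-1.6,-3,-3],"spin":0.5},{"translation":[-1.6,-3,-3],"spin":0.5},{"translation":[-1.6,-3,-3],"spin":0.5}]'; python3 st.py; python3 w2t.py "0,4.5,0" "-4.5,0,0"
```

```text
time: 12.98
ee_pos: [0.4521, -0.1555, 0.5111]
eef_rot: [0.948, 0.075, -0.31, 0.023]
ft_force: [-0.7, -0.7, -0.5]
width: 0.0868
j [ 0.888 -0.5   -0.141  1.953 -0.851  1.135 -0.521] p [ 0.4521 -0.1555  0.5111] w 0.0868 t 12.975
tool xyz in world rows: [[0.797, 0.127, -0.59], [0.156, -0.988, -0.002], [-0.583, -0.091, -0.807]] slant from down 53.8 F [-0.7 -0.7 -0.5]
0,4.5,0 -> [ 0.57 -4.44 -0.41]
-4.5,0,0 -> [-3.59 -0.7   2.62]
level spin -0.1
```

```bash
python3 -m inch '[{"translation":[-0.3,-4.4,-0.9],"spin":0},{"translation":[-0.3,-4.4,-0.9],"spin":0},{"translation":[-0.3,-4.4,-0.9],"spin":0},{"translation":[-0.3,-4.4,-0.9],"spin":0},{"translation":[-0.3,-4.4,-0.9],"spin":0},{"translation":[-0.3,-4.4,-0.9],"spin":0},{"translation":[-0.3,-4.4,-0.9],"spin":0},{"translation":[-0.3,-4.4,-0.9],"spin":0}]'; python3 st.py; python3 w2t.py "0,4.5,0" "-4.5,0,0"
```

```text
time: 13.98
ee_pos: [0.52, 0.0381, 0.5779]
eef_rot: [0.944, 0.1, -0.313, 0.01]
ft_force: [0.2, 0.0, -0.4]
width: 0.0868
j [ 0.187 -0.5   -0.149  1.812 -0.343  0.923 -1.3  ] p [0.52   0.0381 0.5779] w 0.0868 t 13.975
tool xyz in world rows: [[0.784, 0.183, -0.593], [0.195, -0.98, -0.044], [-0.589, -0.081, -0.804]] slant from down 53.6 F [ 0.2  0.  -0.4]
0,4.5,0 -> [ 0.82 -4.41 -0.37]
-4.5,0,0 -> [-3.53 -0.88  2.65]
level spin -3.1
```

```bash
cat > t4.py <<'E'
from seqt import *
import itertools,multiprocessing as mp,sys
q0=np.array(eval(sys.argv[1]))
def job(a):
    ny,n,pd,x,z=a
    q=go(q0,(-.3,1,0),ny,pr=0);q=go(q,(-1,pd,0),n,pr=0);m=info(q)
    q=goto(q,(x,.05,z),pr=0);q=goto(q,(x,-.2,.35),pr=0);q1=q
    q=goto(q,(.45,-.31,.12),pr=0);q=goto(q,(.517,-.303,.025),pr=0)
    X=fk(v,q)[1].as_matrix()[:,0]
    return np.degrees(np.arccos(-X[2])),np.degrees(np.arctan2(X[1],X[0])),a,m,info(q)
if __name__=="__main__":
    J=list(itertools.product((0,2,4,6),(2,4,6,8),(-.5,-.2,.2),(.42,.47),(.4,.5,)))
    with mp.Pool(4) as p: R_=p.map(job,J,chunksize=2)
    R_=[r for r in R_ if 31<r[0]<37.5]
    R_.sort(key=lambda r:abs(r[1]-6))
    for r in R_[:8]:print(r[0].round(1),r[1].round(1),r[2],'\n   ',r[3],'\n   ',r[4])
E
python3 t4.py "[ 0.187,-0.497,-0.149,1.812,-0.343,0.923,-1.3]"
```

```text
36.3 6.1 (4, 4, -0.2, 0.47, 0.4) 
    q [-0.82, -0.5, -0.14, 1.7, 0.51, 1.32, -2.35] p [0.392, 0.237, 0.603] slant 48.0 yaw 9.8 Yz -0.009 
    q [0.52, 0.35, 0.19, 2.14, -1.27, 0.52, 0.32] p [0.517, -0.303, 0.025] slant 36.3 yaw 6.1 Yz -0.000
36.4 7.6 (4, 4, -0.5, 0.47, 0.4) 
    q [-0.65, -0.5, -0.14, 1.67, 0.4, 1.29, -2.19] p [0.414, 0.203, 0.612] slant 46.8 yaw 9.4 Yz -0.007 
    q [0.5, 0.36, 0.22, 2.13, -1.27, 0.56, 0.34] p [0.517, -0.303, 0.025] slant 36.4 yaw 7.6 Yz -0.000
36.3 7.7 (6, 4, -0.5, 0.47, 0.4) 
    q [-0.82, -0.49, -0.22, 1.76, 0.55, 1.24, -2.45] p [0.382, 0.279, 0.588] slant 51.2 yaw 12.3 Yz -0.027 
    q [0.49, 0.36, 0.23, 2.13, -1.27, 0.56, 0.34] p [0.517, -0.303, 0.025] slant 36.3 yaw 7.7 Yz -0.000
36.4 8.0 (6, 4, -0.2, 0.47, 0.4) 
    q [-0.82, -0.49, -0.25, 1.77, 0.54, 1.24, -2.48] p [0.371, 0.291, 0.583] slant 51.2 yaw 13.0 Yz -0.033 
    q [0.49, 0.36, 0.24, 2.13, -1.27, 0.57, 0.34] p [0.517, -0.303, 0.025] slant 36.4 yaw 8.0 Yz -0.000
36.5 8.2 (4, 4, 0.2, 0.47, 0.4) 
    q [-0.89, -0.5, -0.15, 1.75, 0.56, 1.28, -2.43] p [0.388, 0.263, 0.587] slant 49.6 yaw 11.8 Yz -0.023 
    q [0.48, 0.36, 0.25, 2.13, -1.27, 0.57, 0.35] p [0.516, -0.303, 0.026] slant 36.5 yaw 8.2 Yz 0.000
36.5 9.1 (6, 2, 0.2, 0.47, 0.4) 
    q [-0.38, -0.5, -0.5, 1.75, 0.33, 1.1, -2.35] p [0.384, 0.314, 0.579] slant 52.4 yaw 13.3 Yz -0.044 
    q [0.47, 0.36, 0.27, 2.13, -1.27, 0.59, 0.36] p [0.516, -0.303, 0.026] slant 36.5 yaw 9.1 Yz 0.000
37.5 2.9 (4, 6, 0.2, 0.47, 0.5) 
    q [-0.99, -0.5, -0.27, 1.72, 0.6, 1.45, -2.6] p [0.305, 0.293, 0.592] slant 48.9 yaw 10.7 Yz -0.012 
    q [0.74, 0.33, -0.06, 2.16, -1.27, 0.42, 0.3] p [0.517, -0.303, 0.025] slant 37.5 yaw 2.9 Yz -0.000
37.5 2.8 (6, 8, 0.2, 0.47, 0.5) 
    q [-0.43, -0.5, -0.88, 1.52, 0.36, 1.54, -2.6] p [0.163, 0.388, 0.611] slant 48.2 yaw 12.0 Yz 0.014 
    q [0.74, 0.33, -0.06, 2.16, -1.27, 0.42, 0.3] p [0.517, -0.303, 0.025] slant 37.5 yaw 2.8 Yz -0.000
```

```bash
python3 -m inch '[{"translation":[-0.2,-4.5,0.4],"spin":0},{"translation":[-0.2,-4.5,0.4],"spin":0},{"translation":[-0.2,-4.5,0.4],"spin":0},{"translation":[-0.2,-4.5,0.4],"spin":0},{"translation":[-3.5,1.2,2.5],"spin":0},{"translation":[-3.5,1.2,2.5],"spin":0},{"translation":[-3.5,1.2,2.5],"spin":0},{"translation":[-3.5,1.2,2.5],"spin":0}]'; python3 st.py; python3 w2t.py "[.47-.41,0,0]"
```

```text
time: 14.98
ee_pos: [0.453, 0.2337, 0.5943]
eef_rot: [0.941, 0.119, -0.316, 0.016]
ft_force: [-1.2, 0.0, 0.2]
width: 0.0874
j [-0.548 -0.5   -0.172  1.771  0.336  1.028 -2.14 ] p [0.453  0.2337 0.5943] w 0.0874 t 14.975
tool xyz in world rows: [[0.771, 0.214, -0.599], [0.234, -0.971, -0.046], [-0.592, -0.105, -0.799]] slant from down 53.2 F [-1.2  0.   0.2]
[.47-.41,0,0] -> [ 0.05  0.01 -0.04]
level spin -3.3
```

```bash
python3 -m inch '[{"translation":[1.5,3.1,2.7],"spin":-0.5},{"translation":[1.5,3.1,2.7],"spin":-0.5},{"translation":[1.5,3.1,2.7],"spin":-0.5},{"translation":[1.5,3.1,2.7],"spin":-0.5}]'; python3 st.py; python3 w2t.py "0,0,-4.5" "-4.5,0,0" "0,-4.5,0"
```

```text
time: 15.48
ee_pos: [0.5116, 0.1682, 0.4992]
eef_rot: [0.939, 0.132, -0.317, 0.036]
ft_force: [-0.9, 0.1, -0.2]
width: 0.0871
j [-0.248 -0.5   -0.161  1.968  0.051  0.753 -1.751] p [0.5116 0.1682 0.4992] w 0.0871 t 15.475
tool xyz in world rows: [[0.764, 0.226, -0.604], [0.272, -0.962, -0.016], [-0.585, -0.152, -0.797]] slant from down 52.8 F [-0.9  0.1 -0.2]
0,0,-4.5 -> [2.72 0.07 3.59]
-4.5,0,0 -> [-3.44 -1.22  2.63]
0,-4.5,0 -> [-1.02  4.33  0.68]
level spin -1.2
```

```bash
python3 -m inch '[{"translation":[-2.2,-1.2,4.2],"spin":-0.5},{"translation":[-2.2,-1.2,4.2],"spin":-0.5},{"translation":[-2.2,-1.2,4.2],"spin":0},{"translation":[-2.2,-1.2,4.2],"spin":0}]'; python3 st.py; python3 w2t.py "0,0,-4.5" "-4.5,0,0" "0,-4.5,0"
```

```text
time: 15.98
ee_pos: [0.4923, 0.1933, 0.3624]
eef_rot: [0.936, 0.111, -0.333, 0.023]
ft_force: [0.3, -0.0, 0.3]
width: 0.0869
j [-0.661 -0.5   -0.     2.233  0.553  0.635 -2.339] p [0.4923 0.1933 0.3624] w 0.0869 t 15.975
tool xyz in world rows: [[0.754, 0.192, -0.628], [0.223, -0.974, -0.031], [-0.618, -0.117, -0.777]] slant from down 51.1 F [ 0.3 -0.   0.3]
0,0,-4.5 -> [2.83 0.14 3.5 ]
-4.5,0,0 -> [-3.39 -1.    2.78]
0,-4.5,0 -> [-0.86  4.38  0.53]
level spin -2.3
```

```bash
cat > t5.py <<'E'
from sim import *
segs=[([0.187,-0.4999,-0.149,1.812,-0.343,0.923,-1.3],[([-.2,-4.5,.4],0)]*4+[([-3.5,1.2,2.5],0)]*4,[-0.548,-0.5,-0.172,1.771,0.336,1.028,-2.14]),
([-0.548,-0.5,-0.172,1.771,0.336,1.028,-2.14],[([1.5,3.1,2.7],-.5)]*4,[-0.248,-0.5,-0.161,1.968,0.051,0.753,-1.751]),
([-0.248,-0.5,-0.161,1.968,0.051,0.753,-1.751],[([-2.2,-1.2,4.2],-.5)]*2+[([-2.2,-1.2,4.2],0)]*2,[-0.661,-0.5,-0.,2.233,0.553,0.635,-2.339]),
(D[3][0],[([-4,0,2],0)]*8+[([-4,0,3],0)]*7,D[4][0]),(D[7][0],[([0,0,0],10.5)]*17,D[8][0])]
def rowclip(q,t,spin,wr,lam,iters):
    T,Rt=fk(v,q);tp=T+Rt.apply(np.array(t)/100);tr=Rt*R.from_euler('x',spin,degrees=True)
    x=q.copy();lo,hi=LO+.002,HI-.002
    for _ in range(iters):
        a,b=fk(v,x);e=np.concatenate([tp-a,wr*(tr*b.inv()).as_rotvec()])
        J=np.zeros((6,7))
        for i in range(7):
            y=x.copy();y[i]+=1e-5;a2,b2=fk(v,y);J[:3,i]=(a2-a)/1e-5;J[3:,i]=wr*(b2*b.inv()).as_rotvec()/1e-5
        x=np.clip(x+J.T@np.linalg.solve(J@J.T+lam**2*np.eye(6),e),lo,hi)
    d=x-q;k=max(1,(abs(d)/SP).max());return q+d/k
if __name__=="__main__":
    for k,(q0,rows,q1) in enumerate(segs):
        print('real',info(np.array(q1)))
        for wr in(.5,1.,2.):
            q=np.array(q0)
            for t,s in rows:q=row(q,t,s,wr)
            print('  lsq',wr,info(q))
        for wr,lam,it in((1,.05,10),(1,.05,40),(.3,.05,20),(1,.2,20)):
            q=np.array(q0)
            for t,s in rows:q=rowclip(q,t,s,wr,lam,it)
            print('  clip',wr,lam,it,info(q))
E
python3 t5.py
```

```text
real q [-0.55, -0.5, -0.17, 1.77, 0.34, 1.03, -2.14] p [0.453, 0.234, 0.594] slant 53.2 yaw 15.5 Yz -0.045
  lsq 0.5 q [-0.66, -0.5, -0.14, 1.65, 0.4, 1.3, -2.19] p [0.412, 0.203, 0.621] slant 47.2 yaw 9.6 Yz -0.007
  lsq 1.0 q [-0.63, -0.5, -0.14, 1.69, 0.4, 1.17, -2.19] p [0.436, 0.217, 0.624] slant 51.5 yaw 12.1 Yz -0.032
  lsq 2.0 q [-0.62, -0.5, -0.14, 1.7, 0.4, 1.13, -2.19] p [0.444, 0.221, 0.624] slant 53.0 yaw 12.9 Yz -0.039
  clip 1 0.05 10 q [0.0, -0.5, -0.21, 1.96, -0.23, 1.17, -1.64] p [0.416, 0.121, 0.409] slant 29.1 yaw 25.5 Yz -0.163
  clip 1 0.05 40 q [-0.25, -0.5, -0.17, 1.96, -0.02, 1.17, -1.84] p [0.411, 0.143, 0.41] slant 29.0 yaw 16.3 Yz -0.066
  clip 0.3 0.05 20 q [-0.11, -0.5, -0.19, 1.96, -0.14, 1.18, -1.73] p [0.412, 0.13, 0.411] slant 28.6 yaw 21.6 Yz -0.120
  clip 1 0.2 20 q [-0.08, -0.5, -0.21, 1.91, -0.14, 1.14, -1.72] p [0.433, 0.134, 0.446] slant 33.2 yaw 19.9 Yz -0.119
real q [-0.25, -0.5, -0.16, 1.97, 0.05, 0.75, -1.75] p [0.512, 0.168, 0.499] slant 52.8 yaw 16.4 Yz -0.015
  lsq 0.5 q [-0.17, -0.5, -0.16, 1.98, -0.0, 0.79, -1.68] p [0.512, 0.137, 0.47
[... 2735 characters left out ...]
Yz 0.024
  lsq 1.0 q [0.76, -0.39, -0.1, 2.01, -0.65, 1.02, -0.56] p [0.459, -0.19, 0.405] slant 43.4 yaw 7.1 Yz 0.024
  lsq 2.0 q [0.76, -0.39, -0.1, 2.01, -0.65, 1.02, -0.56] p [0.459, -0.19, 0.405] slant 43.4 yaw 7.1 Yz 0.024
  clip 1 0.05 10 q [0.77, -0.39, -0.11, 2.01, -0.65, 1.03, -0.55] p [0.459, -0.19, 0.405] slant 43.4 yaw 7.1 Yz 0.024
  clip 1 0.05 40 q [0.77, -0.39, -0.11, 2.01, -0.65, 1.03, -0.55] p [0.459, -0.19, 0.405] slant 43.4 yaw 7.1 Yz 0.024
  clip 0.3 0.05 20 q [0.77, -0.39, -0.11, 2.01, -0.65, 1.03, -0.55] p [0.459, -0.19, 0.405] slant 43.4 yaw 7.1 Yz 0.024
  clip 1 0.2 20 q [0.76, -0.39, -0.1, 2.01, -0.65, 1.02, -0.55] p [0.459, -0.19, 0.405] slant 43.4 yaw 7.1 Yz 0.024
```

```bash
cat > t6.py <<'E'
from sim import *
import sys,itertools,multiprocessing as mp
q0=np.array(eval(sys.argv[1]))
def job(a):
    q=q0.copy();w=np.array(a,float);w/=np.linalg.norm(w)
    for i in range(8):
        T,Rt=fk(v,q);q=row(q,Rt.inv().apply(w*5.8),0,1.)
    X=fk(v,q)[1].as_matrix()[:,0]
    return np.degrees(np.arccos(-X[2])),a,info(q)
if __name__=="__main__":
    J=[a for a in itertools.product((-1,0,1),(-1,-.5,0,.5,1),(-1,-.5,0,.5,1)) if any(a)]
    with mp.Pool(4) as p: R_=p.map(job,J)
    R_.sort(key=lambda r:r[0])
    for r in R_[:10]:print(r[0].round(1),r[1],r[2])
E
python3 t6.py "[-0.661,-0.4999,-0.,2.233,0.553,0.635,-2.339]"
```

```text
43.0 (0, -1, -1) q [0.75, -0.49, -0.7, 2.42, -1.0, 0.54, -0.62] p [0.48, 0.044, 0.209] slant 43.0 yaw 12.9 Yz 0.001
43.0 (0, -0.5, -0.5) q [0.75, -0.49, -0.7, 2.42, -1.0, 0.54, -0.62] p [0.48, 0.044, 0.209] slant 43.0 yaw 12.9 Yz 0.001
44.3 (0, -0.5, -1) q [0.79, -0.4, -0.95, 2.42, -1.21, 0.39, -0.52] p [0.497, 0.121, 0.175] slant 44.3 yaw 18.3 Yz -0.030
44.5 (-1, 0, -0.5) q [0.09, -0.5, -1.08, 2.42, 0.24, 0.4, -2.6] p [0.362, 0.306, 0.174] slant 44.5 yaw 15.5 Yz -0.021
44.6 (-1, 0.5, -0.5) q [0.2, -0.5, -1.28, 2.19, 0.17, 0.56, -2.6] p [0.337, 0.409, 0.228] slant 44.6 yaw 17.8 Yz -0.029
45.1 (-1, 0, 0) q [-0.36, -0.5, -0.77, 2.02, 0.32, 1.0, -2.6] p [0.304, 0.369, 0.386] slant 45.1 yaw 12.8 Yz 0.013
45.2 (-1, -1, -1) q [0.78, -0.5, -0.72, 2.42, -1.11, 0.55, -0.54] p [0.487, 0.05, 0.218] slant 45.2 yaw 14.6 Yz -0.026
45.3 (-1, 0.5, -1) q [0.47, -0.5, -1.44, 2.42, 0.18, 0.18, -2.6] p [0.377, 0.332, 0.126] slant 45.3 yaw 18.7 Yz -0.050
45.3 (-1, 0, -1) q [0.42, -0.5, -1.35, 2.42, 0.22, 0.24, -2.6] p [0.39, 0.306, 0.139] slant 45.3 yaw 14.5 Yz -0.021
45.7 (-1, -1, -0.5) q [0.65, -0.5, -0.45, 2.42, -0.98, 0.63, -0.52] p [0.472, -0.0, 0.24] slant 45.7 yaw 14.7 Yz -0.031
```

```bash
python3 -m inch '[{"translation":[0.5,3.5,4.3],"spin":0},{"translation":[0.5,3.5,4.3],"spin":0},{"translation":[0.5,3.5,4.3],"spin":0},{"translation":[0.5,3.5,4.3],"spin":0}]'; python3 st.py; python3 w2t.py "0,0,-4.5" "-4.5,0,0" "0,-4.5,0"
```

```text
time: 16.48
ee_pos: [0.4835, 0.1259, 0.2691]
eef_rot: [0.927, 0.129, -0.351, 0.032]
ft_force: [-0.6, 0.2, 0.8]
width: 0.0871
j [ 0.036 -0.5   -0.327  2.397 -0.358  0.384 -1.371] p [0.4835 0.1259 0.2691] w 0.0871 t 16.475
tool xyz in world rows: [[0.72, 0.217, -0.659], [0.261, -0.965, -0.032], [-0.643, -0.149, -0.751]] slant from down 48.8 F [-0.6  0.2  0.8]
0,0,-4.5 -> [2.97 0.14 3.38]
-4.5,0,0 -> [-3.24 -1.17  2.89]
0,-4.5,0 -> [-0.98  4.34  0.67]
level spin -2.4
```

```bash
python3 t6.py "[0.036,-0.4999,-0.327,2.397,-0.358,0.384,-1.371]"
```

```text
41.3 (-1, 0, -1) q [0.79, -0.42, -1.39, 2.42, -0.6, 0.16, -1.51] p [0.453, 0.227, 0.114] slant 41.3 yaw 12.9 Yz 0.002
42.0 (-1, -0.5, -1) q [1.18, -0.26, -0.87, 2.42, -1.27, 0.61, -0.06] p [0.484, -0.027, 0.147] slant 42.0 yaw 19.3 Yz -0.048
42.1 (0, 0, -1) q [1.07, -0.09, -1.38, 2.4, -1.27, 0.06, -0.4] p [0.513, 0.143, 0.104] slant 42.1 yaw 17.5 Yz -0.021
42.1 (0, 0, -0.5) q [1.07, -0.09, -1.38, 2.4, -1.27, 0.06, -0.4] p [0.513, 0.143, 0.104] slant 42.1 yaw 17.5 Yz -0.021
42.4 (-1, 0, -0.5) q [-0.16, -0.5, -0.87, 2.42, 0.27, 0.53, -2.6] p [0.344, 0.292, 0.191] slant 42.4 yaw 14.8 Yz -0.010
42.5 (-1, 0.5, -0.5) q [0.2, -0.5, -1.29, 2.35, 0.15, 0.41, -2.6] p [0.33, 0.362, 0.16] slant 42.5 yaw 18.8 Yz -0.034
42.8 (-1, 0.5, 0) q [-0.13, -0.5, -0.98, 2.23, 0.21, 0.68, -2.6] p [0.313, 0.372, 0.253] slant 42.8 yaw 17.6 Yz -0.022
42.9 (-1, -1, -1) q [1.54, -0.31, -0.9, 2.42, -1.27, 0.86, 0.15] p [0.441, -0.105, 0.157] slant 42.9 yaw 18.5 Yz -0.043
43.4 (-1, -0.5, -0.5) q [1.39, -0.5, -0.69, 2.42, -1.19, 1.05, 0.01] p [0.415, -0.084, 0.213] slant 43.4 yaw 19.9 Yz -0.055
43.5 (-1, 0, 0) q [-0.33, -0.5, -0.7, 2.37, 0.34, 0.63, -2.6] p [0.35, 0.298, 0.234] slant 43.5 yaw 15.6 Yz -0.010
```

```bash
python3 -m inch '[{"translation":[-0.2,-0.6,5.7],"spin":-0.3},{"translation":[-0.2,-0.6,5.7],"spin":-0.3},{"translation":[-0.2,-0.6,5.7],"spin":-0.3},{"translation":[-0.2,-0.6,5.7],"spin":-0.3}]'; python3 st.py; python3 w2t.py "0,0,-4.5" "-4.5,0,0" "0,-4.5,0"
```

```text
time: 16.98
ee_pos: [0.4615, 0.1607, 0.199]
eef_rot: [0.903, 0.137, -0.403, 0.053]
ft_force: [0.9, 0.0, -0.0]
width: 0.0868
j [ 0.512 -0.5   -0.82   2.409 -0.804  0.434 -1.035] p [0.4615 0.1607 0.199 ] w 0.0868 t 16.975
tool xyz in world rows: [[0.638, 0.205, -0.742], [0.291, -0.957, -0.015], [-0.713, -0.207, -0.67]] slant from down 42.1 F [ 0.9  0.  -0. ]
0,0,-4.5 -> [3.34 0.07 3.02]
-4.5,0,0 -> [-2.87 -1.31  3.21]
0,-4.5,0 -> [-0.92  4.3   0.93]
level spin -1.3
```

```bash
cat > t7.py <<'E'
import seqt,sim,sys,itertools,multiprocessing as mp
from sim import *
_row=sim.row
seqt.row=lambda q,t,sp,w:_row(q,t,sp,1.)
go,goto=seqt.go,seqt.goto
q0=np.array(eval(sys.argv[1]))
def job(a):
    w,n,via=a
    q=go(q0,w,n,pr=0,step=5.7) if n else q0;m=info(q)
    q=goto(q,via,pr=0);q=goto(q,(.43,-.2,.25),pr=0);
    q=goto(q,(.45,-.31,.11),pr=0);q=goto(q,(.517,-.303,.025),pr=0);g=q
    q=goto(q,(.517,-.303,.1),pr=0);q=goto(q,(.45,-.2,.18),pr=0);q=goto(q,(.47,0,.16),pr=0);q=goto(q,(.52,0.0,.1),pr=0);q=goto(q,(.577,.0145,.065),pr=0)
    X=fk(v,g)[1].as_matrix()[:,0]
    X2=fk(v,q)[1].as_matrix()[:,0]
    return np.degrees(np.arccos(-X[2])),np.degrees(np.arctan2(X[1],X[0])),a,m,info(g),info(q),np.degrees(np.arccos(np.clip(X@X2,-1,1)))
if __name__=="__main__":
    J=list(itertools.product(((-1,0,-1),(-1,-.5,-1),(-1,.5,-.5)),(0,2,4),((.43,.05,.2),(.4,-.05,.25),(.38,.05,.3))))
    with mp.Pool(4) as p: R_=p.map(job,J,chunksize=1)
    R_.sort(key=lambda r:abs(r[0]-37)+abs(r[1]-8)+3*r[6])
    for r in R_[:6]:print(r[0].round(1),r[1].round(1),r[2],r[6].round(2),'\n   ',r[3],'\n   ',r[4],'\n   ',r[5])
E
python3 t7.py "[0.512,-0.4999,-0.82,2.409,-0.804,0.434,-1.035]"
```

```text
35.4 18.0 ((-1, 0.5, -0.5), 4, (0.43, 0.05, 0.2)) 0.0 
    q [0.19, -0.5, -1.04, 2.42, -0.09, 0.4, -2.13] p [0.374, 0.28, 0.161] slant 39.9 yaw 16.7 Yz -0.005 
    q [0.66, 0.4, 0.09, 2.05, -1.06, 0.65, 0.34] p [0.517, -0.303, 0.025] slant 35.4 yaw 18.0 Yz -0.000 
    q [0.33, 0.16, -0.34, 2.25, -0.72, 0.2, -0.57] p [0.577, 0.014, 0.065] slant 35.4 yaw 18.0 Yz -0.000
35.4 18.1 ((-1, 0, -1), 4, (0.43, 0.05, 0.2)) 0.0 
    q [0.84, -0.5, -1.42, 2.42, -1.03, 0.26, -1.08] p [0.438, 0.241, 0.103] slant 39.0 yaw 16.7 Yz -0.004 
    q [0.66, 0.4, 0.09, 2.05, -1.06, 0.65, 0.34] p [0.517, -0.303, 0.025] slant 35.4 yaw 18.1 Yz -0.000 
    q [0.33, 0.16, -0.34, 2.25, -0.72, 0.2, -0.57] p [0.577, 0.014, 0.065] slant 35.4 yaw 18.1 Yz -0.000
35.6 19.5 ((-1, -0.5, -1), 4, (0.43, 0.05, 0.2)) 0.0 
    q [1.04, -0.46, -1.24, 2.42, -1.27, 0.45, -0.53] p [0.478, 0.136, 0.126] slant 38.5 yaw 17.8 Yz -0.013 
    q [0.71, 0.41, 0.04, 2.03, -1.04, 0.66, 0.35] p [0.517, -0.303, 0.025] slant 35.6 yaw 19.5 Yz -0.000 
    q [0.37, 0.17, -0.37, 2.24, -0.78, 0.21, -0.49] p [0.577, 0.014, 0.065] slant 35.6 yaw 19.
[... 424 characters left out ...]
 0.2)) 0.0 
    q [0.67, -0.5, -1.09, 2.42, -0.93, 0.37, -1.03] p [0.454, 0.196, 0.156] slant 40.4 yaw 17.4 Yz -0.010 
    q [0.72, 0.41, 0.03, 2.03, -1.03, 0.66, 0.35] p [0.517, -0.303, 0.025] slant 35.8 yaw 19.9 Yz -0.000 
    q [0.38, 0.17, -0.38, 2.24, -0.8, 0.21, -0.46] p [0.577, 0.014, 0.065] slant 35.8 yaw 19.9 Yz -0.000
35.9 20.3 ((-1, -0.5, -1), 2, (0.43, 0.05, 0.2)) 0.0 
    q [0.78, -0.5, -1.02, 2.42, -1.06, 0.45, -0.77] p [0.468, 0.15, 0.165] slant 40.3 yaw 17.7 Yz -0.013 
    q [0.74, 0.41, 0.01, 2.03, -1.02, 0.67, 0.35] p [0.517, -0.303, 0.025] slant 35.9 yaw 20.3 Yz -0.000 
    q [0.4, 0.18, -0.39, 2.24, -0.81, 0.22, -0.43] p [0.577, 0.014, 0.065] slant 35.9 yaw 20.3 Yz -0.000
```

```bash
cat > t8.py <<'E'
import seqt,sim,sys,itertools,multiprocessing as mp
from sim import *
_row=sim.row
seqt.row=lambda q,t,sp,w:_row(q,t,sp,1.)
go,goto=seqt.go,seqt.goto
q0=np.array(eval(sys.argv[1]))
def okp(T): return T[2]>.1 and not(T[0]>.49 and -.15<T[1]<.3) and (T[2]>.14 or T[1]<.22)
def job(a):
    w1,n1,w2,n2,via=a
    q=q0
    for w,n in((w1,n1),(w2,n2)):
        if n:
            q=go(q,w,n,pr=0,step=5.7)
            if not okp(fk(v,q)[0]): return None
    m=info(q)
    q=goto(q,via,pr=0,maxn=14);q=goto(q,(.43,-.2,.25),pr=0,maxn=14);g=q
    q=goto(q,(.517,-.303,.06),pr=0,maxn=14)
    X=fk(v,q)[1].as_matrix()[:,0]
    return np.degrees(np.arccos(-X[2])),np.degrees(np.arctan2(X[1],X[0])),a,m,info(g),info(q)
if __name__=="__main__":
    import random
    random.seed(1)
    ds=[d for d in itertools.product((-1,0,1),(-1,0,1),(-1,0,1)) if any(d)]
    J=[(random.choice(ds),random.choice((0,3,5)),random.choice(ds),random.choice((0,3,5)),random.choice(((.43,.05,.2),(.45,0,.3),(.46,-.1,.3),(.4,-.1,.2)))) for _ in range(260)]
    with mp.Pool(4) as p: R_=[r for r in p.map(job,J,chunksize=1) if r]
    R_=[r for r in R_ if 32<r[0]<38]
    R_.sort(key=lambda r:abs(r[0]-36)+abs(r[1]-7))
    for r in R_[:6]:print(r[0].round(1),r[1].round(1),r[2],'\n   ',r[3],'\n   ',r[4],'\n   ',r[5])
E
time timeout 570 python3 t8.py "[0.512,-0.4999,-0.82,2.409,-0.804,0.434,-1.035]"
```

```text
33.8 15.3 ((-1, 0, -1), 3, (1, 1, -1), 5, (0.45, 0, 0.3)) 
    q [0.42, -0.17, -1.03, 2.36, 0.17, 0.31, -2.11] p [0.449, 0.217, 0.112] slant 33.9 yaw 16.0 Yz -0.014 
    q [0.1, -0.33, 0.46, 2.18, -0.37, 0.88, -0.54] p [0.43, -0.2, 0.25] slant 33.8 yaw 15.3 Yz 0.000 
    q [0.24, 0.35, 0.53, 2.06, -1.11, 0.75, 0.26] p [0.517, -0.303, 0.06] slant 33.8 yaw 15.3 Yz 0.000
36.5 17.2 ((-1, 1, 0), 5, (1, 0, -1), 0, (0.4, -0.1, 0.2)) 
    q [-0.19, -0.5, -0.8, 2.4, 0.15, 0.56, -2.41] p [0.337, 0.296, 0.195] slant 39.4 yaw 18.0 Yz -0.014 
    q [0.86, -0.23, -0.15, 2.17, -0.71, 0.96, -0.21] p [0.43, -0.2, 0.25] slant 36.5 yaw 17.2 Yz 0.000 
    q [0.88, 0.34, -0.15, 2.04, -0.92, 0.63, 0.2] p [0.517, -0.303, 0.06] slant 36.5 yaw 17.2 Yz -0.000
36.5 17.5 ((-1, 0, 1), 3, (-1, 0, 0), 5, (0.45, 0, 0.3)) 
    q [-0.61, -0.5, -0.54, 2.4, 0.33, 0.74, -2.6] p [0.301, 0.293, 0.211] slant 37.5 yaw 18.2 Yz -0.001 
    q [0.36, -0.28, 0.29, 2.19, -0.56, 0.91, -0.33] p [0.43, -0.2, 0.25] slant 36.5 yaw 17.5 Yz 0.000 
    q [0.46, 0.34, 0.32, 2.06, -1.1, 0.74, 0.33] p [0.517, -0.303, 0.06] slant 36.5 yaw 17
[... 471 characters left out ...]
 2.4, 0.15, 0.56, -2.41] p [0.337, 0.296, 0.195] slant 39.4 yaw 18.0 Yz -0.014 
    q [0.64, -0.24, 0.05, 2.17, -0.65, 0.95, -0.24] p [0.43, -0.2, 0.25] slant 36.2 yaw 18.3 Yz 0.000 
    q [0.69, 0.34, 0.06, 2.04, -0.99, 0.69, 0.26] p [0.517, -0.303, 0.06] slant 36.2 yaw 18.3 Yz -0.000
37.4 17.3 ((-1, 1, 0), 5, (1, 1, 0), 5, (0.4, -0.1, 0.2)) 
    q [0.54, -0.06, -1.47, 2.03, 0.58, 0.63, -2.6] p [0.46, 0.391, 0.234] slant 39.2 yaw 17.7 Yz 0.000 
    q [1.01, -0.23, -0.26, 2.17, -0.77, 0.98, -0.16] p [0.43, -0.2, 0.25] slant 37.4 yaw 17.3 Yz 0.000 
    q [1.0, 0.35, -0.28, 2.04, -0.89, 0.61, 0.19] p [0.517, -0.303, 0.06] slant 37.4 yaw 17.3 Yz -0.000
real	0m50.439s
user	3m15.059s
sys	0m0.270s
```

```bash
cat > sil.py <<'E'
from h import *
from scipy.optimize import minimize
from bench import optics
CM={n:optics.camera_model(n) for n in("top","side")}
INV={n:np.linalg.inv(CM[n]["world_from_camera"]) for n in CM}
def projm(n,P):
    T=INV[n];c=P@T[:3,:3].T+T[:3,3];p=c@CM[n]["camera_matrix"].T;return p[:,:2]/p[:,2:]
def hull(n,x,y,rad,z0,z1):
    a=np.linspace(0,2*np.pi,48)
    P=np.vstack([np.c_[x+rad*np.cos(a),y+rad*np.sin(a),0*a+z] for z in(z0,z1)])
    return cv2.convexHull(projm(n,P).astype(np.float32))[:,0]
def edgecost(n,img,x,y,rad,z0,z1,sig=1.0):
    pass
def fitc(n,gray,x,y,rad,z0,z1,sign):
    # maximise mean gradient along the hull outward normal (sign=+1: brighter outside)
    g=cv2.GaussianBlur(gray,(0,0),.8);
    def samp(p): return cv2.remap(g,p[None,:,0].astype(np.float32),p[None,:,1].astype(np.float32),cv2.INTER_LINEAR)[0]
    def cost(v):
        h=hull(n,v[0],v[1],rad,z0,z1);c=h.mean(0)
        d=np.roll(h,-1,0)-h;L=np.linalg.norm(d,axis=1)
        pts=[];nor=[]
        for i in range(len(h)):
            k=max(1,int(L[i]*2))
            for t in(np.arange(k)+.5)/k:
                pts.append(h[i]+t*d[i]);m=np.array([d[i][1],-d[i][0]])/max(L[i],1e-6)
                if m@(pts[-1]-c)<0:m=-m
                nor.append(m)
        pts,nor=np.array(pts),np.array(nor)
        df=samp(pts+nor*1.)-samp(pts-nor*1.)
        return -np.mean(np.clip(sign*df,-10,60))
    best=min(((cost((x+a,y+b)),x+a,y+b) for a in np.arange(-.012,.0121,.002) for b in np.arange(-.012,.0121,.002)))
    r_=minimize(cost,best[1:],method='Nelder-Mead',options=dict(initial_simplex=[best[1:],(best[1]+.001,best[2]),(best[1],best[2]+.001)]))
    return r_.x,r_.fun
E
cat > s1.py <<'E'
from sil import *
objs=[("wheel",.516,-.303,.032,0,.036,1),("tin",.571,-.365,.027,0,.048,-1),("can",.569,-.232,.026,0,.06,1),("old",.484,.292,.032,0,.036,1),("anvil",.577,.0145,.030,.028,.040,-1)]
for o in objs:
    for n in("top","side"):
        if o[0]=="anvil" and n=="top": continue
        g=cv2.cvtColor(cv2.imread(f'pics/{n}0.png'),cv2.COLOR_BGR2GRAY).astype(np.float32)
        print(o[0],n,*[np.round(t,4) for t in fitc(n,g,*o[1:])])
E
python3 s1.py
```

```text
wheel top [ 0.5174 -0.3   ] -29.4032
wheel side [ 0.5179 -0.3016] -47.7706
tin top [ 0.5836 -0.3753] -25.4912
tin side [ 0.5738 -0.3668] -32.7705
can top [ 0.5794 -0.2268] -31.8287
can side [ 0.5804 -0.2282] -41.6337
old top [0.4866 0.2953] -34.9675
old side [0.4885 0.292 ] -48.3554
anvil side [0.5777 0.0125] -58.4208
```

```bash
python3 -m inch '[{"translation":[-1.7,-5,2],"spin":0},{"translation":[-1.7,-5,2],"spin":0},{"translation":[-1.7,-5,2],"spin":0},{"translation":[-1.7,-5,2],"spin":0}]'; python3 st.py; python3 w2t.py "0,0,-4.5" "-4.5,0,0" "0,-4.5,0"
```

```text
time: 17.48
ee_pos: [0.3802, 0.258, 0.2042]
eef_rot: [0.895, 0.14, -0.421, 0.056]
ft_force: [0.3, 0.6, -0.3]
width: 0.0872
j [-0.121 -0.491 -0.681  2.405  0.042  0.506 -2.144] p [0.3802 0.258  0.2042] w 0.0872 t 17.475
tool xyz in world rows: [[0.607, 0.204, -0.768], [0.298, -0.954, -0.017], [-0.737, -0.218, -0.64]] slant from down 39.8 F [ 0.3  0.6 -0.3]
0,0,-4.5 -> [3.46 0.08 2.88]
-4.5,0,0 -> [-2.73 -1.34  3.31]
0,-4.5,0 -> [-0.92  4.29  0.98]
level spin -1.6
```

```bash
python3 -m inch '[{"translation":[-0.6,3.9,0.7],"spin":-0.3},{"translation":[-0.6,3.9,0.7],"spin":-0.3},{"translation":[-0.6,3.9,0.7],"spin":-0.3},{"translation":[-0.6,3.9,0.7],"spin":-0.3},{"translation":[-0.6,3.9,0.7],"spin":-0.3}]'; python3 st.py; python3 w2t.py "0,0,-4.5" "-4.5,0,0" "0,-4.5,0"; python3 - <<'E'
E
```

```text
time: 18.1
ee_pos: [0.4464, 0.0995, 0.233]
eef_rot: [0.891, 0.158, -0.419, 0.073]
ft_force: [-0.5, 0.1, -0.8]
width: 0.0867
j [-0.038 -0.5   -0.189  2.404 -0.312  0.559 -1.251] p [0.4464 0.0995 0.233 ] w 0.0867 t 18.1
tool xyz in world rows: [[0.598, 0.22, -0.77], [0.342, -0.94, -0.002], [-0.724, -0.263, -0.637]] slant from down 39.6 F [-0.5  0.1 -0.8]
0,0,-4.5 -> [3.47 0.01 2.87]
-4.5,0,0 -> [-2.69 -1.54  3.26]
0,-4.5,0 -> [-0.99  4.23  1.18]
level spin -0.2
```

```bash
python3 -m inch '[{"translation":[-2,3.4,2],"spin":0},{"translation":[-2,3.4,2],"spin":0},{"translation":[-2,3.4,2],"spin":0},{"translation":[-2,3.4,2],"spin":0},{"translation":[-2,3.4,2],"spin":0},{"translation":[-2,3.4,2],"spin":0}]'; python3 st.py; python3 w2t.py "0,0,-4.5" "-4.5,0,0" "0,-4.5,0"; python3 - <<'E'
E
```

```text
time: 18.85
ee_pos: [0.3946, -0.153, 0.2694]
eef_rot: [0.894, 0.167, -0.406, 0.086]
ft_force: [1.2, -0.0, 0.2]
width: 0.0869
j [ 0.545 -0.417  0.144  2.284 -0.672  0.984 -0.199] p [ 0.3946 -0.153   0.2694] w 0.0869 t 18.85
tool xyz in world rows: [[0.615, 0.228, -0.755], [0.368, -0.93, 0.018], [-0.698, -0.289, -0.656]] slant from down 41.0 F [ 1.2 -0.   0.2]
0,0,-4.5 -> [ 3.4  -0.08  2.95]
-4.5,0,0 -> [-2.77 -1.66  3.14]
0,-4.5,0 -> [-1.03  4.18  1.3 ]
level spin 1.6
```

```bash
cat > t9.py <<'E'
import seqt,sim,sys
from sim import *
_row=sim.row
seqt.row=lambda q,t,sp,w:_row(q,t,sp,1.)
goto=seqt.goto
q=np.array(eval(sys.argv[1]))
for p in((.44,-.31,.12),(.516,-.301,.028),(.516,-.301,.1),(.45,-.2,.18),(.47,-.02,.16),(.53,0.0,.1),(.577,.0125,.066)): q=goto(q,p)
E
python3 t9.py "[0.545,-0.417,0.144,2.284,-0.672,0.984,-0.199]"
```

```text
5 goto q [0.62, 0.19, 0.33, 2.13, -1.02, 0.91, 0.41] p [0.44, -0.31, 0.12] slant 41.0 yaw 20.4 Yz 0.000
3 goto q [0.59, 0.43, 0.22, 2.06, -1.26, 0.77, 0.58] p [0.516, -0.301, 0.028] slant 41.0 yaw 20.4 Yz -0.000
2 goto q [0.48, 0.3, 0.35, 2.05, -1.13, 0.85, 0.39] p [0.516, -0.301, 0.1] slant 41.0 yaw 20.3 Yz 0.000
4 goto q [0.43, -0.11, 0.28, 2.27, -0.86, 0.81, 0.06] p [0.45, -0.2, 0.18] slant 41.0 yaw 20.3 Yz -0.000
18 goto q [1.25, -0.36, -0.91, 2.42, -1.27, 0.73, -0.0] p [0.472, -0.021, 0.161] slant 41.6 yaw 20.5 Yz -0.000
3 goto q [1.13, 0.04, -1.01, 2.36, -1.24, 0.3, 0.05] p [0.53, -0.0, 0.1] slant 41.6 yaw 20.6 Yz -0.000
2 goto q [0.97, 0.29, -0.95, 2.28, -1.18, 0.09, 0.06] p [0.577, 0.012, 0.066] slant 41.6 yaw 20.6 Yz -0.000
```

```bash
python3 t6.py "[0.545,-0.417,0.144,2.284,-0.672,0.984,-0.199]"
```

```text
36.5 (-1, -0.5, -1) q [1.75, -0.06, -0.38, 2.42, -0.79, 1.04, 0.7] p [0.211, -0.252, 0.09] slant 36.5 yaw 18.1 Yz 0.046
37.0 (-1, 0, -0.5) q [1.96, -0.5, -0.53, 2.41, -0.87, 1.45, 0.59] p [0.222, -0.184, 0.203] slant 37.0 yaw 18.7 Yz 0.053
37.3 (-1, 0, -1) q [1.96, -0.49, -0.69, 2.41, -0.99, 1.35, 0.55] p [0.275, -0.185, 0.19] slant 37.3 yaw 17.2 Yz 0.080
37.4 (0, 0, -1) q [1.88, -0.22, -1.08, 2.41, -1.14, 0.86, 0.43] p [0.391, -0.164, 0.111] slant 37.4 yaw 17.0 Yz 0.075
37.4 (0, 0, -0.5) q [1.88, -0.22, -1.08, 2.41, -1.14, 0.86, 0.43] p [0.391, -0.164, 0.111] slant 37.4 yaw 17.0 Yz 0.075
37.7 (-1, 0.5, -1) q [2.0, -0.5, -0.75, 2.42, -1.01, 1.38, 0.54] p [0.28, -0.172, 0.186] slant 37.7 yaw 20.7 Yz 0.036
38.8 (-1, 1, -1) q [1.99, -0.5, -0.85, 2.42, -1.07, 1.39, 0.47] p [0.307, -0.141, 0.179] slant 38.8 yaw 27.0 Yz -0.031
39.4 (1, 1, -1) q [0.22, 0.33, -0.36, 2.15, -1.27, 0.06, -0.02] p [0.641, 0.078, 0.044] slant 39.4 yaw 20.4 Yz 0.022
39.4 (-1, 0.5, -0.5) q [2.1, -0.5, -0.59, 2.42, -0.87, 1.56, 0.65] p [0.208, -0.166, 0.206] slant 39.4 yaw 23.7 Yz -0.001
39.4 (0, 0.5, -0.5) q [1.14, -0.19, -1.1, 2.42, -1.27, 0.41, -0.07] p [0.495, 0.047, 0.111] slant 39.4 yaw 20.8 Yz 0.033
```

```bash
python3 -m inch '[{"translation":[3.2,-0.6,4.6],"spin":0.4},{"translation":[3.2,-0.6,4.6],"spin":0.4},{"translation":[3.2,-0.6,4.6],"spin":0.4}]'; python3 st.py
```

```text
time: 19.23
ee_pos: [0.3738, -0.1553, 0.2092]
eef_rot: [0.893, 0.162, -0.408, 0.103]
ft_force: [0.3, -0.0, 0.9]
width: 0.0868
j [ 0.922 -0.369 -0.131  2.388 -0.856  0.961  0.078] p [ 0.3738 -0.1553  0.2092] w 0.0868 t 19.225
tool xyz in world rows: [[0.615, 0.205, -0.761], [0.373, -0.926, 0.052], [-0.695, -0.316, -0.646]] slant from down 40.4 F [ 0.3 -0.   0.9]
```

```bash
python3 -m inch '[{"translation":[2.7,-0.6,4.6],"spin":1.2},{"translation":[2.7,-0.6,4.6],"spin":1.2},{"translation":[2.7,-0.6,4.6],"spin":1.2},{"translation":[2.7,-0.6,4.6],"spin":1.2}]'; python3 st.py
```

```text
time: 19.73
ee_pos: [0.3606, -0.1604, 0.1934]
eef_rot: [0.89, 0.158, -0.409, 0.128]
ft_force: [-0.1, 1.2, 0.3]
width: 0.0871
j [ 1.702 -0.452 -0.733  2.401 -1.104  1.149  0.38 ] p [ 0.3606 -0.1604  0.1934] w 0.0871 t 19.725
tool xyz in world rows: [[0.616, 0.176, -0.768], [0.386, -0.917, 0.099], [-0.687, -0.357, -0.633]] slant from down 39.9 F [-0.1  1.2  0.3]
```

```bash
python3 -m inch '[{"translation":[2.2,-0.6,4.6],"spin":3},{"translation":[2.2,-0.6,4.6],"spin":3},{"translation":[2.2,-0.6,4.6],"spin":3},{"translation":[2.2,-0.6,4.6],"spin":2}]'; python3 st.py; python3 w2t.py
```

```text
time: 20.23
ee_pos: [0.3365, -0.1997, 0.1142]
eef_rot: [0.886, 0.151, -0.428, 0.099]
ft_force: [-0.5, -0.6, 0.2]
width: 0.0868
j [ 2.479 -0.464 -1.337  2.408 -1.256  1.226  0.677] p [ 0.3365 -0.1997  0.1142] w 0.0868 t 20.225
tool xyz in world rows: [[0.588, 0.184, -0.787], [0.353, -0.935, 0.046], [-0.727, -0.305, -0.615]] slant from down 38.1 F [-0.5 -0.6  0.2]
level spin 4.3
```

```bash
python3 t9.py "[2.479,-0.464,-1.337,2.408,-1.256,1.226,0.677]"
```

```text
5 goto q [1.84, 0.34, -1.05, 2.05, -0.46, 0.72, -0.05] p [0.44, -0.31, 0.12] slant 36.8 yaw 19.9 Yz 0.000
3 goto q [1.51, 0.58, -0.87, 2.0, -0.32, 0.47, -0.17] p [0.516, -0.301, 0.028] slant 36.8 yaw 19.9 Yz 0.000
2 goto q [1.57, 0.44, -0.93, 1.97, -0.37, 0.61, -0.21] p [0.516, -0.301, 0.1] slant 36.8 yaw 19.9 Yz 0.000
4 goto q [1.77, -0.1, -1.02, 2.18, -0.88, 0.89, 0.04] p [0.45, -0.2, 0.18] slant 36.7 yaw 20.0 Yz -0.000
5 goto q [1.48, -0.47, -1.09, 2.36, -1.23, 0.85, -0.09] p [0.47, -0.02, 0.16] slant 36.7 yaw 20.0 Yz -0.000
4 goto q [1.24, 0.06, -1.17, 2.29, -0.65, 0.32, -0.56] p [0.53, -0.0, 0.1] slant 35.4 yaw 19.7 Yz -0.000
3 goto q [0.79, 0.24, -0.81, 2.22, -0.31, 0.18, -0.89] p [0.577, 0.012, 0.066] slant 35.6 yaw 19.6 Yz -0.000
```

```bash
python3 -m inch '[{"translation":[0,3.6,-1.1],"spin":1},{"translation":[0,3.6,-1.1],"spin":1},{"translation":[0,3.6,-1.1],"spin":1},{"translation":[0,3.6,-1.1],"spin":1}]' 0.1; python3 st.py; python3 w2t.py
```

```text
time: 20.72
ee_pos: [0.3993, -0.291, 0.1946]
eef_rot: [0.888, 0.118, -0.436, 0.091]
ft_force: [0.1, 0.5, -0.7]
width: 0.0783
j [ 2.595 -0.326 -1.467  2.123 -1.089  1.166  0.378] p [ 0.3993 -0.291   0.1946] w 0.0783 t 20.725
tool xyz in world rows: [[0.592, 0.131, -0.795], [0.289, -0.956, 0.058], [-0.752, -0.264, -0.604]] slant from down 37.3 F [ 0.1  0.5 -0.7]
level spin 5.5
```

```bash
python3 -m inch '[{"translation":[2.8,0.8,0.4],"spin":1.5},{"translation":[2.8,0.8,0.4],"spin":1.5},{"translation":[2.8,0.8,0.4],"spin":1.5}]'; python3 st.py; python3 w2t.py
```

```text
time: 21.1
ee_pos: [0.4198, -0.2785, 0.1761]
eef_rot: [0.89, 0.091, -0.439, 0.075]
ft_force: [0.4, 0.3, -0.4]
width: 0.0781
j [ 2.595 -0.5   -1.467  2.163 -1.266  1.21   0.39 ] p [ 0.4198 -0.2785  0.1761] w 0.0781 t 21.1
tool xyz in world rows: [[0.597, 0.097, -0.796], [0.229, -0.972, 0.054], [-0.769, -0.215, -0.602]] slant from down 37.2 F [ 0.4  0.3 -0.4]
level spin 5.1
```

```bash
python3 t9.py "[2.595,-0.499,-1.467,2.163,-1.266,1.21,0.39]"; cat > t10.py <<'E'
from sim import *
import sys
q0=np.array(eval(sys.argv[1]));X=fk(v,q0)
for d in((-5,0,0),(0,5,0),(0,-5,0),(0,0,5),(0,0,-5),(5,0,0),(4,0,-3),(4,-3,0)):
    q=q0.copy()
    for i in range(3):
        T,Rt=fk(v,q);q=row(q,Rt.inv().apply(d),0,1.)
    print(d,info(q))
E
python3 t10.py "[2.595,-0.499,-1.467,2.163,-1.266,1.21,0.39]"
```

```text
17 goto q [1.93, 0.15, -1.19, 2.19, -0.57, 0.49, -0.38] p [0.44, -0.31, 0.12] slant 35.0 yaw -2.4 Yz 0.000
3 goto q [1.36, 0.42, -0.79, 2.14, -0.31, 0.2, -0.64] p [0.516, -0.301, 0.028] slant 35.0 yaw -2.5 Yz -0.000
2 goto q [1.44, 0.26, -0.86, 2.11, -0.38, 0.37, -0.65] p [0.516, -0.301, 0.1] slant 35.0 yaw -2.5 Yz 0.000
4 goto q [1.43, -0.28, -0.81, 2.29, -0.88, 0.68, -0.43] p [0.45, -0.2, 0.18] slant 35.0 yaw -2.5 Yz -0.000
5 goto q [1.09, -0.5, -0.98, 2.39, -0.87, 0.54, -0.92] p [0.47, -0.02, 0.16] slant 35.0 yaw -2.5 Yz -0.000
6 goto q [1.03, 0.05, -1.18, 2.24, 0.41, 0.41, -2.14] p [0.53, -0.0, 0.1] slant 29.3 yaw -5.5 Yz -0.000
2 goto q [0.71, 0.26, -0.94, 2.17, 0.86, 0.44, -2.54] p [0.577, 0.012, 0.066] slant 29.3 yaw -5.1 Yz -0.000
(-5, 0, 0) q [2.6, -0.45, -1.15, 2.3, -1.09, 1.36, 0.62] p [0.269, -0.279, 0.176] slant 37.2 yaw 9.2 Yz 0.054
(0, 5, 0) q [2.01, -0.5, -1.13, 2.31, -1.23, 1.07, 0.21] p [0.421, -0.185, 0.177] slant 36.8 yaw 8.8 Yz 0.058
(0, -5, 0) q [2.27, 0.04, -1.28, 2.02, -0.7, 0.93, 0.06] p [0.398, -0.347, 0.219] slant 37.1 yaw 8.0 Yz 0.072
(0, 0, 5) q [2.34, -0.5, -1.12, 1.96, -1.1, 1.42, 0.13] p [0.419, -0.279, 0.326] slant 37.2 yaw 9.2 Yz 0.054
(0, 0, -5) q [2.23, -0.05, -1.32, 2.28, -0.96, 0.75, 0.26] p [0.396, -0.264, 0.124] slant 36.9 yaw 7.0 Yz 0.071
(5, 0, 0) q [2.36, -0.5, -1.47, 2.05, -1.24, 1.09, 0.1] p [0.52, -0.233, 0.221] slant 37.3 yaw 7.5 Yz 0.068
(4, 0, -3) q [2.3, -0.42, -1.47, 2.21, -1.27, 0.95, 0.22] p [0.476, -0.216, 0.158] slant 37.1 yaw 7.0 Yz 0.072
(4, -3, 0) q [2.55, -0.5, -1.47, 2.01, -1.22, 1.21, 0.2] p [0.478, -0.294, 0.237] slant 37.3 yaw 6.6 Yz 0.075
```

```bash
cat > t11.py <<'E'
import seqt,sim,sys
from sim import *
_row=sim.row
seqt.row=lambda q,t,sp,w:_row(q,t,sp,1.)
goto=seqt.goto
q0=np.array(eval(sys.argv[1]))
for name,via in eval(sys.argv[2]).items():
    print('==',name);q=q0
    for p in list(via)+[(.46,-.315,.1),(.516,-.301,.028),(.516,-.301,.1),(.45,-.2,.18),(.48,-.05,.16),(.53,-.01,.1),(.577,.0125,.066)]: q=goto(q,p,maxn=20)
E
python3 t11.py "[2.595,-0.499,-1.467,2.163,-1.266,1.21,0.39]" "{'up':[(.42,-.28,.33),(.46,-.31,.25)],'left':[(.42,-.18,.18),(.42,-.2,.3)],'upleft':[(.42,-.18,.33),(.46,-.31,.25)]}"
```

```text
== up
4 goto q [2.35, -0.5, -1.11, 1.95, -1.1, 1.43, 0.03] p [0.42, -0.28, 0.33] slant 37.2 yaw 9.2 Yz -0.000
12 goto q [2.6, -0.45, -1.47, 1.98, -1.16, 1.24, 0.11] p [0.459, -0.308, 0.251] slant 37.2 yaw 8.4 Yz 0.000
12 goto q [1.76, 0.27, -1.04, 2.15, -0.49, 0.46, -0.36] p [0.46, -0.315, 0.1] slant 35.6 yaw 1.7 Yz 0.000
3 goto q [1.41, 0.45, -0.82, 2.12, -0.36, 0.24, -0.5] p [0.516, -0.301, 0.028] slant 35.6 yaw 1.7 Yz -0.000
2 goto q [1.48, 0.29, -0.89, 2.09, -0.42, 0.41, -0.52] p [0.516, -0.301, 0.1] slant 35.6 yaw 1.7 Yz 0.000
4 goto q [1.51, -0.26, -0.85, 2.28, -0.93, 0.73, -0.29] p [0.45, -0.2, 0.18] slant 35.6 yaw 1.7 Yz -0.000
4 goto q [1.34, -0.49, -1.06, 2.37, -1.08, 0.64, -0.55] p [0.48, -0.05, 0.16] slant 35.6 yaw 1.7 Yz -0.000
6 goto q [1.12, 0.05, -1.21, 2.24, 0.25, 0.38, -1.88] p [0.53, -0.01, 0.1] slant 29.0 yaw -1.2 Yz -0.000
3 goto q [0.76, 0.27, -0.96, 2.16, 0.78, 0.41, -2.37] p [0.577, 0.012, 0.066] slant 28.9 yaw -0.8 Yz -0.000
== left
4 goto q [1.97, -0.5, -1.09, 2.32, -1.22, 1.06, 0.1] p [0.42, -0.18, 0.18] slant 37.0 yaw 9.0 Yz -0.000
3 goto q [1.81, -0.5, -0
[... 1079 characters left out ...]
 0.57, -0.06] p [0.46, -0.315, 0.1] slant 37.0 yaw 9.1 Yz -0.000
3 goto q [1.38, 0.46, -0.74, 2.09, -0.61, 0.34, -0.11] p [0.516, -0.301, 0.028] slant 37.0 yaw 9.1 Yz -0.000
2 goto q [1.39, 0.3, -0.74, 2.06, -0.61, 0.5, -0.21] p [0.516, -0.301, 0.1] slant 37.0 yaw 9.1 Yz 0.000
4 goto q [1.43, -0.19, -0.74, 2.26, -0.92, 0.77, -0.14] p [0.45, -0.2, 0.18] slant 37.0 yaw 9.1 Yz -0.000
4 goto q [1.27, -0.39, -0.97, 2.37, -1.09, 0.63, -0.37] p [0.48, -0.05, 0.16] slant 37.0 yaw 9.1 Yz -0.000
4 goto q [1.22, -0.0, -1.2, 2.32, -0.42, 0.23, -1.03] p [0.53, -0.01, 0.1] slant 35.5 yaw 8.1 Yz -0.000
5 goto q [0.41, 0.16, -0.5, 2.27, 0.27, 0.12, -1.75] p [0.577, 0.012, 0.066] slant 35.8 yaw 8.0 Yz -0.000
```

```bash
python3 -m inch '[{"translation":[-2.9,-2.2,-2.9],"spin":1.2},{"translation":[-2.9,-2.2,-2.9],"spin":1.2},{"translation":[-2.9,-2.2,-2.9],"spin":1.2},{"translation":[-2.9,-2.2,-2.9],"spin":1.2}]'; python3 st.py; python3 w2t.py
```

```text
time: 21.6
ee_pos: [0.426, -0.2015, 0.3132]
eef_rot: [0.892, 0.073, -0.443, 0.051]
ft_force: [-0.7, -0.2, 1.1]
width: 0.0781
j [ 1.814 -0.5   -0.831  2.098 -1.015  1.25  -0.114] p [ 0.426  -0.2015  0.3132] w 0.0781 t 21.6
tool xyz in world rows: [[0.597, 0.086, -0.798], [0.176, -0.984, 0.026], [-0.783, -0.156, -0.602]] slant from down 37.1 F [-0.7 -0.2  1.1]
level spin 2.4
```

```bash
python3 -m inch '[{"translation":[2,3.7,0.9],"spin":0.8},{"translation":[2,3.7,0.9],"spin":0.8},{"translation":[2,3.7,0.9],"spin":0.8}]'; python3 st.py; python3 w2t.py
```

```text
time: 21.98
ee_pos: [0.4705, -0.3076, 0.263]
eef_rot: [0.894, 0.066, -0.441, 0.047]
ft_force: [-0.5, -0.5, -2.0]
width: 0.0784
j [ 2.    -0.048 -1.156  1.962 -0.734  0.927 -0.193] p [ 0.4705 -0.3076  0.263 ] w 0.0784 t 21.975
tool xyz in world rows: [[0.602, 0.077, -0.795], [0.16, -0.987, 0.026], [-0.782, -0.143, -0.606]] slant from down 37.4 F [-0.5 -0.5 -2. ]
level spin 2.5
```

```bash
python3 -m inch '[{"translation":[3.2,-0.1,2.6],"spin":0.8},{"translation":[3.2,-0.1,2.6],"spin":0.8},{"translation":[3.2,-0.1,2.6],"spin":0.8},{"translation":[2.5,-0.1,2],"spin":0.3}]' 0.12; python3 st.py; python3 w2t.py; python3 - <<'E'
from h import *
from scipy.spatial.transform import Rotation as R
a=optics.camera("side");b=optics.camera("top")
cv2.imwrite('pics/side1.png',a[:,:,::-1]);cv2.imwrite('pics/top1.png',b[:,:,::-1])
crop(a[:,:,::-1],260,270,440,450,4,'a.png');crop(b[:,:,::-1],350,180,490,320,4,'b.png')
L=lambda f,s:cv2.resize(cv2.imread(f),s)
cv2.imwrite('pics/pre1.png',np.hstack([L('a.png',(400,400)),L('b.png',(400,400))]))
E
```

```text
time: 22.48
ee_pos: [0.4736, -0.3189, 0.1136]
eef_rot: [0.898, 0.048, -0.436, 0.031]
ft_force: [-0.6, -1.9, 0.7]
width: 0.0768
j [ 1.817  0.325 -1.102  2.11  -0.473  0.488 -0.273] p [ 0.4736 -0.3189  0.1136] w 0.0768 t 22.475
tool xyz in world rows: [[0.614, 0.059, -0.787], [0.113, -0.993, 0.014], [-0.781, -0.097, -0.617]] slant from down 38.1 F [-0.6 -1.9  0.7]
level spin 1.3
```

```bash
python3 -m inch '[{"translation":[1.5,-1.4,1.5],"spin":0.8},{"translation":[2.5,0,0.3],"spin":0.3},{"translation":[2,0,0.2],"spin":0}]' 0.12; python3 st.py; python3 - <<'E'
from h import *
from scipy.spatial.transform import Rotation as R
s=r.read_state();M=R.from_quat(s['eef_rot']).as_matrix()
T=np.array([.5176,-.3008,.0236])-.003*M[:,0]
print('to go cm tool',(M.T@(T-s['ee_pos'])*100).round(2))
E
```

```text
time: 22.95
ee_pos: [0.4967, -0.3085, 0.0596]
eef_rot: [0.899, 0.04, -0.435, 0.024]
ft_force: [-0.7, -0.3, 0.2]
width: 0.0768
j [ 1.644  0.444 -0.992  2.131 -0.411  0.322 -0.326] p [ 0.4967 -0.3085  0.0596] w 0.0768 t 22.95
tool xyz in world rows: [[0.618, 0.052, -0.784], [0.094, -0.996, 0.008], [-0.78, -0.078, -0.62]] slant from down 38.3 F [-0.7 -0.3  0.2]
to go cm tool [ 3.85 -0.6   0.54]
```

```bash
cat > tg.py <<'E'
import sys
from h import *
from scipy.spatial.transform import Rotation as R
s=r.read_state();M=R.from_quat(s['eef_rot']).as_matrix()
T=np.array(eval(sys.argv[1]),float)+(float(sys.argv[2]) if len(sys.argv)>2 else 0)*M[:,0]
print('to go cm tool',(M.T@(T-s['ee_pos'])*100).round(2),'world mm',((T-s['ee_pos'])*1000).round(1),'F',np.round(s['ft_force'],1),'w',round(s['width'],4),'t',s['time'])
E
python3 -m inch '[{"translation":[1.5,-0.6,0.5],"spin":0.3},{"translation":[1.5,-0.1,0.1],"spin":0},{"translation":[0.9,0,0.1],"spin":0}]'; python3 st.py; python3 tg.py "[.5176,-.3008,.0236]" -.003
python3 - <<'E'
from h import *
a=optics.camera("side");b=optics.camera("top")
crop(a[:,:,::-1],290,310,410,430,4,'a.png');crop(b[:,:,::-1],370,200,480,310,4,'b.png')
L=lambda f,s:cv2.resize(cv2.imread(f),s,interpolation=cv2.INTER_CUBIC)
cv2.imwrite('pics/pre2.png',np.hstack([L('a.png',(400,400)),L('b.png',(400,400))]))
E
```

```text
time: 23.32
ee_pos: [0.5202, -0.3064, 0.0313]
eef_rot: [0.901, 0.035, -0.432, 0.025]
ft_force: [0.4, 0.7, 0.5]
width: 0.0764
j [ 1.525  0.515 -0.916  2.115 -0.379  0.231 -0.354] p [ 0.5202 -0.3064  0.0313] w 0.0764 t 23.325
tool xyz in world rows: [[0.624, 0.042, -0.78], [0.085, -0.996, 0.014], [-0.777, -0.076, -0.625]] slant from down 38.7 F [0.4 0.7 0.5]
to go cm tool [ 0.16 -0.59  0.64] world mm [-4.5  5.4 -5.3] F [0.4 0.7 0.5] w 0.0764 t 23.325
```

```bash
python3 -m inch '[{"translation":[0.3,-0.7,0.8],"spin":0.8},{"translation":[0,-0.1,0.1],"spin":0}]'; python3 tg.py "[.5176,-.3008,.0236]" -.003; python3 w2t.py
```

```text
time: 23.68
ee_pos: [0.5137, -0.2989, 0.0234]
eef_rot: [0.901, 0.032, -0.433, 0.018]
ft_force: [0.8, 0.2, -0.9]
width: 0.0767
to go cm tool [-0.08  0.22 -0.31] world mm [ 2.  -2.1  2.6] F [ 0.8  0.2 -0.9] w 0.0767 t 23.675
level spin 0.5
```

```bash
python3 -m inch '[{"translation":[-0.1,0.1,-0.2],"spin":0},{"translation":[0,0,0],"spin":0},{"translation":[0,0,0],"spin":0},{"translation":[0,0,0],"spin":0}]' 1 30; python3 st.py;python3 tg.py "[.5176,-.3008,.0236]" -.003
```

```text
time: 24.18
ee_pos: [0.5143, -0.3005, 0.026]
eef_rot: [0.901, 0.031, -0.432, 0.018]
ft_force: [0.0, -0.3, -0.9]
width: 0.0638
j [ 1.538  0.518 -0.928  2.136 -0.388  0.211 -0.355] p [ 0.5143 -0.3005  0.026 ] w 0.0638 t 24.175
tool xyz in world rows: [[0.624, 0.041, -0.78], [0.072, -0.997, 0.006], [-0.778, -0.06, -0.625]] slant from down 38.7 F [ 0.  -0.3 -0.9]
to go cm tool [ 0.09  0.05 -0.1 ] world mm [ 1.4 -0.4 -0. ] F [ 0.  -0.3 -0.9] w 0.0638 t 24.175
```

```bash
cat > t12.py <<'E'
import seqt,sim,sys
from sim import *
_row=sim.row
seqt.row=lambda q,t,sp,w:_row(q,t,sp,1.)
goto=seqt.goto
q0=np.array(eval(sys.argv[1]))
for name,via in eval(sys.argv[2]).items():
    print('==',name);q=q0
    for p in via: q=goto(q,p,maxn=12,step=3)
E
python3 t12.py "[1.538,0.518,-0.928,2.136,-0.388,0.211,-0.355]" "{'a':[(.514,-.3,.12),(.48,-.2,.15),(.49,-.05,.13),(.53,0,.1),(.574,.0125,.066)],'b':[(.514,-.3,.16),(.5,-.1,.16),(.53,0,.12),(.574,.0125,.066)],'c':[(.514,-.3,.12),(.55,-.14,.12),(.574,.0125,.08),(.574,.0125,.066)]}"
python3 - <<'E'
from ik import *
# how good at anvil
p=np.array([.574,.0125,.066])
for sl in(34,36,37,38,39,40):
    X,Ro=pose(sl,4,180)
    qs=multi(p,Ro,14,marg=.01)
    print(sl,len(qs),max([np.minimum(q-LO,HI-q).min() for q in qs],default=-1),[q.round(2).tolist() for q in qs[:2]])
E
```

```text
== a
4 goto q [1.66, 0.3, -1.04, 2.1, -0.48, 0.42, -0.4] p [0.514, -0.3, 0.12] slant 38.7 yaw 3.6 Yz 0.000
4 goto q [1.76, -0.14, -1.14, 2.28, -1.05, 0.61, -0.12] p [0.48, -0.2, 0.15] slant 38.7 yaw 3.6 Yz -0.000
5 goto q [1.39, -0.38, -1.15, 2.42, -1.27, 0.5, -0.31] p [0.49, -0.052, 0.13] slant 38.7 yaw 3.6 Yz -0.000
5 goto q [1.44, -0.06, -1.47, 2.35, -0.42, 0.16, -1.17] p [0.53, -0.0, 0.1] slant 37.2 yaw 2.9 Yz 0.000
6 goto q [0.37, 0.14, -0.5, 2.3, 0.98, 0.12, -2.58] p [0.573, 0.012, 0.067] slant 37.4 yaw 3.1 Yz -0.001
== b
5 goto q [1.71, 0.21, -1.07, 2.06, -0.54, 0.52, -0.4] p [0.514, -0.3, 0.16] slant 38.7 yaw 3.6 Yz 0.000
7 goto q [1.52, -0.36, -1.12, 2.34, -1.17, 0.61, -0.29] p [0.5, -0.1, 0.16] slant 38.7 yaw 3.6 Yz -0.000
4 goto q [1.51, -0.35, -1.42, 2.35, -1.27, 0.39, -0.44] p [0.53, -0.0, 0.12] slant 38.7 yaw 3.6 Yz -0.000
8 goto q [0.66, 0.21, -0.83, 2.21, 0.74, 0.3, -2.32] p [0.574, 0.012, 0.066] slant 31.6 yaw 1.2 Yz -0.000
== c
4 goto q [1.66, 0.3, -1.04, 2.1, -0.48, 0.42, -0.4] p [0.514, -0.3, 0.12] slant 38.7 yaw 3.6 Yz 0.000
6 goto q [1.44, 0.12, -1.15, 2.24, -0.57, 0.26, -0.67] p [0.55, -0.14, 0.12] slant 38.7 yaw 3.6 Yz -0.000
8 goto q [0.12, 0.09, -0.25, 2.31, 0.67, 0.1, -2.28] p [0.574, 0.012, 0.08] slant 38.0 yaw 3.1 Yz -0.000
1 goto q [-0.07, 0.11, -0.06, 2.33, 0.89, 0.07, -2.52] p [0.574, 0.012, 0.066] slant 38.0 yaw 3.1 Yz -0.000
34 11 0.16847045028680402 [[0.39, 0.15, -0.53, 2.25, 0.54, 0.18, -2.11], [-0.5, 0.11, 0.4, 2.3, -0.12, 0.15, -1.5]]
36 12 0.08840478980374683 [[0.32, 0.14, -0.45, 2.28, 0.68, 0.13, -2.25], [-0.62, 0.11, 0.52, 2.33, -0.3, 0.09, -1.32]]
37 12 0.04074192938697768 [[0.22, 0.13, -0.34, 2.3, 0.75, 0.1, -2.33], [-0.2, 0.11, 0.08, 2.32, 0.3, 0.07, -1.91]]
38 12 0.010000256155146367 [[0.13, 0.12, -0.25, 2.32, 0.93, 0.07, -2.52], [0.13, 0.12, -0.25, 2.32, 0.93, 0.07, -2.52]]
39 0 -1 []
40 0 -1 []
```

```bash
python3 t12.py "[1.538,0.518,-0.928,2.136,-0.388,0.211,-0.355]" "{'c':[(.51,-.3,.12),(.535,-.14,.12),(.555,.01,.08),(.555,.01,.066)],'d':[(.51,-.3,.16),(.52,-.14,.15),(.53,-.05,.11),(.555,.01,.066)],'e':[(.51,-.3,.1),(.555,-.1,.1),(.555,.01,.08),(.555,.01,.066)]}"
```

```text
== c
4 goto q [1.68, 0.3, -1.05, 2.1, -0.49, 0.43, -0.39] p [0.51, -0.3, 0.12] slant 38.7 yaw 3.6 Yz 0.000
6 goto q [1.6, 0.08, -1.27, 2.27, -0.69, 0.29, -0.54] p [0.535, -0.14, 0.12] slant 38.7 yaw 3.6 Yz -0.000
8 goto q [0.39, 0.07, -0.52, 2.34, 0.7, 0.11, -2.31] p [0.555, 0.01, 0.08] slant 37.7 yaw 3.0 Yz -0.000
1 goto q [0.19, 0.08, -0.33, 2.35, 0.95, 0.09, -2.56] p [0.555, 0.01, 0.068] slant 37.7 yaw 2.9 Yz 0.000
== d
5 goto q [1.73, 0.21, -1.09, 2.07, -0.55, 0.53, -0.39] p [0.51, -0.3, 0.16] slant 38.7 yaw 3.6 Yz 0.000
6 goto q [1.65, -0.15, -1.22, 2.27, -1.02, 0.49, -0.3] p [0.52, -0.14, 0.15] slant 38.7 yaw 3.6 Yz -0.000
4 goto q [1.62, -0.13, -1.46, 2.34, -1.08, 0.27, -0.42] p [0.53, -0.05, 0.11] slant 38.7 yaw 3.6 Yz 0.000
8 goto q [0.46, 0.11, -0.62, 2.32, 0.94, 0.17, -2.58] p [0.555, 0.01, 0.066] slant 36.0 yaw 0.8 Yz -0.000
== e
3 goto q [1.65, 0.34, -1.03, 2.11, -0.47, 0.38, -0.39] p [0.51, -0.3, 0.1] slant 38.7 yaw 3.6 Yz 0.000
7 goto q [1.21, 0.12, -1.02, 2.28, -0.48, 0.17, -0.83] p [0.555, -0.1, 0.1] slant 38.7 yaw 3.6 Yz -0.000
6 goto q [0.25, 0.06, -0.38, 2.35, 0.65, 0.1, -2.26] p [0.555, 0.01, 0.08] slant 37.9 yaw 3.1 Yz 0.000
2 goto q [0.01, 0.08, -0.14, 2.37, 0.97, 0.07, -2.6] p [0.555, 0.01, 0.066] slant 38.0 yaw 3.0 Yz -0.000
```

```bash
cat > t13.py <<'E'
import seqt,sim,sys,itertools,multiprocessing as mp,random
from sim import *
_row=sim.row
seqt.row=lambda q,t,sp,w:_row(q,t,sp,1.)
go,goto=seqt.go,seqt.goto
q0=np.array([1.538,0.518,-0.928,2.136,-0.388,0.211,-0.355])
def job(a):
    via,w,n,back=a
    q=goto(q0,(.49,-.305,.06),pr=0,maxn=8);q=goto(q,(.46,-.31,.16),pr=0,maxn=8)
    q=goto(q,via,pr=0,maxn=16);m0=info(q);q=go(q,w,n,pr=0,step=5.5);m=info(q)
    if fk(v,q)[0][2]<.1: return None
    q=goto(q,back,pr=0,maxn=12);q=goto(q,(.46,-.32,.11),pr=0,maxn=12);q=goto(q,(.512,-.302,.028),pr=0,maxn=10);g=q
    X=fk(v,g)[1].as_matrix()[:,0]
    sl,yw=np.degrees(np.arccos(-X[2])),np.degrees(np.arctan2(X[1],X[0]))
    return abs(sl-36)+.7*abs(yw-19),sl,yw,a,m0,m,info(g)
if __name__=="__main__":
    random.seed(3)
    vias=[(.3,-.4,.2),(.2,-.45,.25),(.35,-.45,.2),(.25,-.35,.3),(.3,-.3,.2),(.1,-.45,.3),(.3,-.5,.35)]
    ws=[(-.5,.87,0),(-.5,.87,-.5),(0,1,0),(0,1,-.5),(-1,0,0),(-1,0,-.5),(0,0,-1),(-1,1,-1)]
    J=[(random.choice(vias),random.choice(ws),random.choice((3,5,7)),random.choice(((.43,-.31,.25),(.42,-.2,.3)))) for _ in range(220)]
    J=list(set(J))
    with mp.Pool(4) as p: R_=[r for r in p.map(job,J,chunksize=1) if r]
    R_.sort(key=lambda r:r[0])
    for r in R_[:6]:print(r[1].round(1),r[2].round(1),r[3],'\n   ',r[4],'\n   ',r[5],'\n   ',r[6])
E
time timeout 570 python3 t13.py
```

```text
36.8 7.9 ((0.3, -0.3, 0.2), (0, 1, -0.5), 5, (0.43, -0.31, 0.25)) 
    q [2.1, -0.28, -0.82, 2.27, -0.99, 1.13, 0.26] p [0.3, -0.3, 0.2] slant 38.7 yaw 3.6 Yz -0.000 
    q [1.97, -0.5, -1.04, 2.42, -1.24, 1.05, 0.14] p [0.379, -0.182, 0.149] slant 36.8 yaw 7.9 Yz -0.035 
    q [1.52, 0.51, -0.9, 2.1, -0.34, 0.3, -0.35] p [0.512, -0.302, 0.028] slant 36.8 yaw 7.9 Yz -0.000
39.3 10.7 ((0.3, -0.3, 0.2), (-0.5, 0.87, 0), 7, (0.42, -0.2, 0.3)) 
    q [2.1, -0.28, -0.82, 2.27, -0.99, 1.13, 0.26] p [0.3, -0.3, 0.2] slant 38.7 yaw 3.6 Yz -0.000 
    q [2.28, -0.5, -0.28, 2.42, -0.66, 1.67, 0.67] p [0.085, -0.177, 0.222] slant 39.1 yaw 9.7 Yz -0.052 
    q [1.32, 0.44, -0.63, 2.1, -0.87, 0.39, 0.17] p [0.512, -0.302, 0.028] slant 39.3 yaw 10.7 Yz -0.000
37.5 7.8 ((0.25, -0.35, 0.3), (0, 1, 0), 7, (0.42, -0.2, 0.3)) 
    q [2.19, -0.27, -0.71, 2.06, -0.87, 1.38, 0.2] p [0.25, -0.35, 0.3] slant 38.7 yaw 3.6 Yz 0.000 
    q [1.3, -0.5, -0.2, 2.32, -0.78, 1.19, -0.12] p [0.297, -0.215, 0.264] slant 37.5 yaw 7.8 Yz -0.033 
    q [1.17, 0.39, -0.5, 2.12, -0.93, 0.39, 0.13] p [0.512, -0.302, 0.028]
[... 516 characters left out ...]
1.38, 0.2] p [0.25, -0.35, 0.3] slant 38.7 yaw 3.6 Yz 0.000 
    q [2.6, -0.18, -0.42, 2.42, -0.57, 1.41, 0.94] p [0.009, -0.206, 0.131] slant 38.5 yaw 5.4 Yz -0.014 
    q [1.23, 0.39, -0.57, 2.12, -0.84, 0.35, 0.02] p [0.512, -0.302, 0.028] slant 36.8 yaw 6.1 Yz -0.000
37.1 5.9 ((0.2, -0.45, 0.25), (-0.5, 0.87, -0.5), 7, (0.42, -0.2, 0.3)) 
    q [2.38, 0.09, -0.91, 1.91, -0.65, 1.22, 0.21] p [0.2, -0.45, 0.25] slant 38.7 yaw 3.6 Yz 0.000 
    q [2.6, -0.08, -0.39, 2.42, -0.53, 1.33, 0.98] p [-0.008, -0.206, 0.103] slant 39.0 yaw 5.2 Yz -0.013 
    q [1.21, 0.39, -0.55, 2.12, -0.88, 0.35, 0.05] p [0.512, -0.302, 0.028] slant 37.1 yaw 5.9 Yz -0.000
real	0m58.311s
user	3m46.413s
sys	0m0.182s
```

```bash
python3 -m inch '[{"translation":[0,0,0],"spin":0},{"translation":[0,0,0],"spin":0},{"translation":[-0.4,0,0.6],"spin":0},{"translation":[-0.1,0,0.2],"spin":0}]' 0.12 30; python3 tg.py "[.5055,-.3010,.0265]"; python3 st.py
```

```text
time: 24.68
ee_pos: [0.5046, -0.3012, 0.0248]
eef_rot: [0.901, 0.032, -0.432, 0.018]
ft_force: [0.3, -0.5, -0.0]
width: 0.0765
to go cm tool [-0.07 -0.01 -0.18] world mm [0.9 0.2 1.7] F [ 0.3 -0.5 -0. ] w 0.0765 t 24.675
j [ 1.576  0.519 -0.948  2.151 -0.389  0.213 -0.337] p [ 0.5046 -0.3012  0.0248] w 0.0765 t 24.675
tool xyz in world rows: [[0.624, 0.041, -0.78], [0.073, -0.997, 0.006], [-0.778, -0.061, -0.625]] slant from down 38.7 F [ 0.3 -0.5 -0. ]
```

```bash
python3 -m inch '[{"translation":[0,0,-0.1],"spin":0},{"translation":[0,0,0],"spin":0},{"translation":[0,0,0],"spin":0},{"translation":[0,0,0],"spin":0}]' 1 45; python3 tg.py "[.5055,-.3010,.0265]"; python3 w2t.py "0,0,1.5"
```

```text
time: 25.18
ee_pos: [0.505, -0.3014, 0.0254]
eef_rot: [0.901, 0.031, -0.433, 0.018]
ft_force: [-1.0, -0.3, 1.2]
width: 0.0631
to go cm tool [-0.05 -0.04 -0.1 ] world mm [0.5 0.4 1.1] F [-1.  -0.3  1.2] w 0.0631 t 25.175
0,0,1.5 -> [-1.17  0.01 -0.94]
level spin 0.5
```

```bash
python3 -m inch '[{"translation":[-1,0,-0.8],"spin":0},{"translation":[-1.6,0,-1.2],"spin":0},{"translation":[-1.6,0,-1.2],"spin":0},{"translation":[-1.6,0,-1.2],"spin":0}]'; python3 st.py; python3 - <<'E'
from h import *
a=optics.camera("side");
crop(a[:,:,::-1],260,270,420,390,5,'pics/lift.png')
E
```

```text
time: 25.68
ee_pos: [0.5024, -0.2989, 0.1002]
eef_rot: [0.9, 0.033, -0.434, 0.017]
ft_force: [1.0, -0.6, -2.1]
width: 0.0628
j [ 1.689  0.342 -1.056  2.124 -0.461  0.39  -0.373] p [ 0.5024 -0.2989  0.1002] w 0.0628 t 25.675
tool xyz in world rows: [[0.622, 0.045, -0.782], [0.074, -0.997, 0.002], [-0.78, -0.06, -0.623]] slant from down 38.6 F [ 1.  -0.6 -2.1]
```

```bash
python3 -m inch '[{"translation":[-0.5,-2.5,0.2],"spin":0},{"translation":[-0.5,-2.5,0.2],"spin":0},{"translation":[-0.4,-2.5,0.1],"spin":0},{"translation":[-0.4,-2.5,0.1],"spin":0}]'; python3 st.py; python3 tg.py "[.52,-.1,.11]"; python3 w2t.py
```

```text
time: 26.22
ee_pos: [0.4803, -0.199, 0.113]
eef_rot: [0.901, 0.032, -0.433, 0.019]
ft_force: [0.6, 1.1, 0.1]
width: 0.0629
j [ 2.029  0.067 -1.463  2.303 -0.893  0.418 -0.154] p [ 0.4803 -0.199   0.113 ] w 0.0629 t 26.225
tool xyz in world rows: [[0.623, 0.041, -0.781], [0.075, -0.997, 0.007], [-0.779, -0.063, -0.624]] slant from down 38.6 F [0.6 1.1 0.1]
to go cm tool [ 3.11 -9.57 -3.52] world mm [39.7 99.  -3. ] F [0.6 1.1 0.1] w 0.0629 t 26.225
level spin 0.6
```

```bash
python3 t12.py "[2.029,0.067,-1.463,2.303,-0.893,0.418,-0.154]" "{'a':[(.52,-.1,.11),(.555,-.03,.1),(.555,.01,.085),(.555,.01,.066)],'b':[(.52,-.12,.15),(.555,-.03,.12),(.555,.01,.085),(.555,.01,.066)],'c':[(.56,-.1,.11),(.57,-.03,.1),(.555,.01,.085),(.555,.01,.066)]}"
```

```text
== a
4 goto q [1.76, -0.07, -1.47, 2.33, -1.07, 0.32, -0.29] p [0.52, -0.1, 0.11] slant 38.6 yaw 3.7 Yz 0.000
5 goto q [0.95, 0.06, -0.95, 2.3, 0.03, 0.15, -1.53] p [0.555, -0.03, 0.1] slant 37.6 yaw 3.2 Yz -0.000
3 goto q [0.57, 0.07, -0.7, 2.32, 0.63, 0.14, -2.23] p [0.555, 0.01, 0.085] slant 37.3 yaw 2.9 Yz -0.000
2 goto q [0.32, 0.1, -0.45, 2.34, 0.99, 0.1, -2.6] p [0.555, 0.01, 0.066] slant 37.4 yaw 2.7 Yz -0.000
== b
4 goto q [1.76, -0.29, -1.33, 2.29, -1.19, 0.58, -0.22] p [0.52, -0.12, 0.15] slant 38.6 yaw 3.7 Yz -0.000
7 goto q [1.26, 0.04, -1.25, 2.25, -0.0, 0.27, -1.51] p [0.555, -0.03, 0.12] slant 35.2 yaw 2.4 Yz -0.000
3 goto q [0.8, 0.11, -0.93, 2.29, 0.63, 0.22, -2.22] p [0.555, 0.01, 0.085] slant 35.1 yaw 2.0 Yz -0.000
1 goto q [0.66, 0.14, -0.81, 2.3, 0.86, 0.19, -2.45] p [0.555, 0.01, 0.066] slant 35.1 yaw 2.0 Yz -0.000
== c
5 goto q [1.25, 0.11, -1.06, 2.26, -0.42, 0.2, -0.9] p [0.56, -0.1, 0.11] slant 38.5 yaw 3.7 Yz -0.000
3 goto q [0.73, 0.08, -0.73, 2.29, 0.03, 0.13, -1.53] p [0.57, -0.03, 0.1] slant 38.4 yaw 3.7 Yz -0.000
3 goto q [0.38, 0.05, -0.5, 2.34, 0.62, 0.1, -2.22] p [0.555, 0.01, 0.085] slant 38.3 yaw 3.3 Yz -0.000
3 goto q [0.01, 0.07, -0.14, 2.37, 0.98, 0.06, -2.6] p [0.555, 0.01, 0.068] slant 38.2 yaw 3.2 Yz -0.000
```

```bash
python3 -m inch '[{"translation":[1.1,-1.9,-1.3],"spin":0},{"translation":[1.1,-1.9,-1.3],"spin":0},{"translation":[1.1,-1.9,-1.3],"spin":0},{"translation":[1.1,-1.9,-1.3],"spin":0},{"translation":[1.1,-1.9,-1.3],"spin":0}]'; python3 st.py; python3 tg.py "[.565,-.03,.1]"; python3 w2t.py
```

```text
time: 26.85
ee_pos: [0.5544, -0.1029, 0.1072]
eef_rot: [0.899, 0.026, -0.436, 0.019]
ft_force: [-0.8, -0.1, -2.1]
width: 0.0631
j [ 1.265  0.105 -1.076  2.269 -0.403  0.19  -0.91 ] p [ 0.5544 -0.1029  0.1072] w 0.0631 t 26.85
tool xyz in world rows: [[0.619, 0.03, -0.785], [0.063, -0.998, 0.012], [-0.783, -0.057, -0.619]] slant from down 38.3 F [-0.8 -0.1 -2.1]
to go cm tool [ 1.44 -7.21 -0.8 ] world mm [10.6 72.9 -7.2] F [-0.8 -0.1 -2.1] w 0.0631 t 26.85
level spin 1.1
```

```bash
python3 -m inch '[{"translation":[0.3,-1.8,-0.1],"spin":0.3},{"translation":[0.3,-1.8,-0.1],"spin":0.3},{"translation":[0.3,-1.8,0],"spin":0.3},{"translation":[0.3,-1.8,0],"spin":0.3}]'; python3 st.py; python3 tg.py "[.555,.01,.085]"; python3 w2t.py
```

```text
time: 27.35
ee_pos: [0.5588, -0.0255, 0.0981]
eef_rot: [0.899, 0.023, -0.437, 0.01]
ft_force: [-0.4, 0.6, -2.4]
width: 0.0629
j [ 0.741  0.054 -0.762  2.311  0.072  0.126 -1.597] p [ 0.5588 -0.0255  0.0981] w 0.0629 t 27.35
tool xyz in world rows: [[0.617, 0.033, -0.786], [0.05, -0.999, -0.002], [-0.785, -0.038, -0.618]] slant from down 38.2 F [-0.4  0.6 -2.4]
to go cm tool [ 0.91 -3.57  0.97] world mm [ -3.8  35.5 -13.1] F [-0.4  0.6 -2.4] w 0.0629 t 27.35
level spin -0.2
```

```bash
python3 - <<'E'
from h import *
from scipy.spatial.transform import Rotation as R
a=optics.camera("side")[:,:,::-1].copy();b=optics.camera("top")[:,:,::-1].copy()
cv2.imwrite('pics/side2.png',a);cv2.imwrite('pics/top2.png',b)
crop(a,250,170,400,310,4,'a.png');crop(b,240,170,380,310,4,'b.png')
L=lambda f,s:cv2.resize(cv2.imread(f),s,interpolation=cv2.INTER_CUBIC)
cv2.imwrite('pics/pl1.png',np.hstack([L('a.png',(400,400)),L('b.png',(400,400))]))
E
python3 -m inch '[{"translation":[0.2,-0.9,0.6],"spin":0},{"translation":[0.2,-1,0.5],"spin":0},{"translation":[0.2,-1,0.3],"spin":0}]'; python3 st.py; python3 tg.py "[.553,.008,.0654]"; python3 w2t.py
```

```text
time: 27.82
ee_pos: [0.5492, 0.0048, 0.0843]
eef_rot: [0.899, 0.025, -0.437, 0.012]
ft_force: [-0.7, -0.1, -3.7]
width: 0.0627
j [ 0.446  0.045 -0.557  2.353  0.555  0.101 -2.153] p [0.5492 0.0048 0.0843] w 0.0627 t 27.825
tool xyz in world rows: [[0.616, 0.034, -0.787], [0.055, -0.999, -0.0], [-0.786, -0.043, -0.617]] slant from down 38.1 F [-0.7 -0.1 -3.7]
to go cm tool [ 1.73 -0.3   0.85] world mm [  3.8   3.2 -18.9] F [-0.7 -0.1 -3.7] w 0.0627 t 27.825
level spin -0.0
```

```bash
python3 -m inch '[{"translation":[0.8,-0.1,0.3],"spin":0},{"translation":[0.6,-0.1,0.2],"spin":0}]'; python3 st.py; python3 tg.py "[.553,.008,.0654]"; python3 w2t.py
```

```text
time: 28.08
ee_pos: [0.5534, 0.006, 0.0698]
eef_rot: [0.899, 0.024, -0.438, 0.013]
ft_force: [0.2, 0.5, -2.9]
width: 0.063
j [ 0.273  0.079 -0.393  2.358  0.963  0.079 -2.564] p [0.5534 0.006  0.0698] w 0.063 t 28.075
tool xyz in world rows: [[0.616, 0.032, -0.787], [0.055, -0.999, 0.002], [-0.786, -0.044, -0.617]] slant from down 38.1 F [ 0.2  0.5 -2.9]
to go cm tool [ 0.33 -0.2   0.3 ] world mm [-0.4  2.  -4.4] F [ 0.2  0.5 -2.9] w 0.063 t 28.075
level spin 0.1
```

```bash
python3 -m inch '[{"translation":[0.25,0,0.2],"spin":0},{"translation":[0.1,0,0.1],"spin":0}]'; python3 st.py; python3 tg.py "[.553,.008,.0654]"; python3 w2t.py
```

```text
time: 28.32
ee_pos: [0.553, 0.0043, 0.0655]
eef_rot: [0.898, 0.024, -0.439, 0.013]
ft_force: [-4.4, 0.8, 6.1]
width: 0.0631
j [ 0.132  0.08  -0.248  2.367  0.994  0.065 -2.598] p [0.553  0.0043 0.0655] w 0.0631 t 28.325
tool xyz in world rows: [[0.614, 0.032, -0.789], [0.055, -0.998, 0.003], [-0.787, -0.045, -0.615]] slant from down 37.9 F [-4.4  0.8  6.1]
to go cm tool [ 0.02 -0.37 -0.01] world mm [ 0.   3.7 -0.1] F [-4.4  0.8  6.1] w 0.0631 t 28.325
level spin 0.2
```

```bash
python3 -m inch '[{"translation":[0,0,0],"spin":0},{"translation":[0,0,0],"spin":0},{"translation":[0,0,0],"spin":0}]' 0.15 20; python3 st.py; python3 - <<'E'
from h import *
a=optics.camera("side")[:,:,::-1].copy();b=optics.camera("top")[:,:,::-1].copy()
cv2.imwrite('pics/side3.png',a);cv2.imwrite('pics/top3.png',b)
crop(a,280,200,380,300,4,'a.png');crop(b,260,190,360,290,4,'b.png')
L=lambda f,s:cv2.resize(cv2.imread(f),s,interpolation=cv2.INTER_CUBIC)
cv2.imwrite('pics/pl2.png',np.hstack([L('a.png',(400,400)),L('b.png',(400,400))]))
E
```

```text
time: 28.7
ee_pos: [0.5536, 0.003, 0.0663]
eef_rot: [0.899, 0.023, -0.438, 0.013]
ft_force: [0.1, 0.9, -0.3]
width: 0.0734
j [ 0.142  0.08  -0.256  2.365  0.991  0.066 -2.593] p [0.5536 0.003  0.0663] w 0.0734 t 28.7
tool xyz in world rows: [[0.615, 0.03, -0.788], [0.054, -0.999, 0.004], [-0.787, -0.044, -0.616]] slant from down 38.0 F [ 0.1  0.9 -0.3]
```

```bash
python3 -m inch '[{"translation":[-1.5,0,0],"spin":0},{"translation":[-2,0,0.2],"spin":0},{"translation":[-2,0,0.8],"spin":0},{"translation":[-0.5,0,1.5],"spin":0}]'; python3 st.py; python3 - <<'E'
from sil import *
# wheel on anvil fit
a=optics.camera("side")[:,:,::-1].copy()
g=cv2.cvtColor(a,cv2.COLOR_BGR2GRAY).astype(np.float32)
cv2.imwrite('pics/side4.png',a)
print(fitc("side",g,.566,.005,.032,.04,.076,1))
crop(a,280,220,360,280,10,'pics/pl3.png')
E
```

```text
time: 29.3
ee_pos: [0.5182, 0.001, 0.0926]
eef_rot: [0.899, 0.023, -0.438, 0.014]
ft_force: [0.3, -1.0, -0.6]
width: 0.074
j [ 0.579 -0.053 -0.672  2.41   0.017  0.111 -1.636] p [0.5182 0.001  0.0926] w 0.074 t 29.3
tool xyz in world rows: [[0.615, 0.029, -0.788], [0.054, -0.999, 0.005], [-0.787, -0.045, -0.616]] slant from down 38.0 F [ 0.3 -1.  -0.6]
(array([0.56759698, 0.00833264]), np.float64(-14.790599822998047))
```

```bash
python3 - <<'E'
from h import *
print(back("side",(280+39.4,220+41.3),.0885),back("side",(280+39.9,220+45.0),.076))
E
python3 t12.py "[0.579,-0.053,-0.672,2.41,0.017,0.111,-1.636]" "{'a':[(.51,.005,.066),(.535,.0125,.066)],'b':[(.50,.005,.066),(.52,.005,.066),(.535,.0125,.066)]}"
```

```text
[0.56766353 0.0037896  0.0885    ] [0.56840657 0.00149375 0.076     ]
== a
3 goto q [0.82, 0.02, -0.95, 2.42, 0.8, 0.11, -2.45] p [0.51, 0.004, 0.067] slant 36.5 yaw 0.7 Yz 0.003
3 goto q [0.35, 0.06, -0.51, 2.38, 0.93, 0.13, -2.6] p [0.535, 0.012, 0.066] slant 36.6 yaw 1.1 Yz -0.000
== b
4 goto q [1.28, 0.02, -1.39, 2.42, 0.59, 0.12, -2.22] p [0.5, 0.005, 0.066] slant 35.6 yaw 0.8 Yz -0.000
2 goto q [1.06, 0.1, -1.18, 2.38, 0.93, 0.17, -2.53] p [0.52, 0.005, 0.066] slant 35.6 yaw 1.0 Yz -0.000
2 goto q [0.82, 0.11, -0.98, 2.35, 0.98, 0.19, -2.6] p [0.535, 0.012, 0.066] slant 35.6 yaw 1.0 Yz -0.000
```

```bash
python3 -m inch '[{"translation":[0,-0.1,1.3],"spin":0},{"translation":[0.7,-0.1,1.2],"spin":0},{"translation":[0.6,0,0],"spin":0}]' 0.54 20; python3 st.py; python3 tg.py "[.510,.004,.066]"; python3 w2t.py
```

```text
time: 29.72
ee_pos: [0.5137, -0.0019, 0.0774]
eef_rot: [0.897, 0.02, -0.442, 0.016]
ft_force: [0.3, 0.0, -1.7]
width: 0.0514
j [ 1.054e+00 -1.000e-03 -1.131e+00  2.408e+00  3.020e-01  8.300e-02
 -1.888e+00] p [ 0.5137 -0.0019  0.0774] w 0.0514 t 29.725
tool xyz in world rows: [[0.609, 0.022, -0.793], [0.049, -0.999, 0.011], [-0.792, -0.046, -0.609]] slant from down 37.5 F [ 0.3  0.  -1.7]
to go cm tool [ 0.69 -0.62  0.96] world mm [ -3.7   5.9 -11.4] F [ 0.3  0.  -1.7] w 0.0514 t 29.725
level spin 1.0
```

```bash
python3 -m inch '[{"translation":[0.5,-0.5,0.9],"spin":0.5},{"translation":[0.4,-0.3,0.4],"spin":0.5},{"translation":[0,0,0],"spin":0}]'; python3 st.py; python3 tg.py "[.5225,.004,.066]"; python3 w2t.py
```

```text
time: 30.1
ee_pos: [0.5113, 0.0015, 0.0678]
eef_rot: [0.896, 0.016, -0.444, 0.01]
ft_force: [-0.1, 0.2, 0.5]
width: 0.0406
j [ 1.073  0.041 -1.17   2.415  0.848  0.091 -2.439] p [0.5113 0.0015 0.0678] w 0.0406 t 30.1
tool xyz in world rows: [[0.605, 0.02, -0.796], [0.038, -0.999, 0.003], [-0.796, -0.032, -0.605]] slant from down 37.2 F [-0.1  0.2  0.5]
to go cm tool [ 0.83 -0.21 -0.79] world mm [11.2  2.5 -1.8] F [-0.1  0.2  0.5] w 0.0406 t 30.1
level spin 0.3
```

```bash
python3 -m inch '[{"translation":[0.4,-0.15,-0.4],"spin":0},{"translation":[0.4,-0.15,-0.4],"spin":0}]'; python3 st.py; python3 tg.py "[.5347,.0125,.066]"
```

```text
time: 30.35
ee_pos: [0.5224, 0.004, 0.0668]
eef_rot: [0.895, 0.016, -0.445, 0.01]
ft_force: [0.2, 0.5, 0.9]
width: 0.0402
j [ 0.875  0.066 -0.993  2.395  1.002  0.113 -2.597] p [0.5224 0.004  0.0668] w 0.0402 t 30.35
tool xyz in world rows: [[0.604, 0.02, -0.797], [0.037, -0.999, 0.003], [-0.796, -0.032, -0.604]] slant from down 37.2 F [0.2 0.5 0.9]
to go cm tool [ 0.83 -0.8  -0.96] world mm [12.3  8.5 -0.8] F [0.2 0.5 0.9] w 0.0402 t 30.35
```

```bash
python3 -m inch '[{"translation":[0.2,-0.25,-0.25],"spin":0},{"translation":[0.2,-0.25,-0.25],"spin":0}]'; python3 st.py; python3 tg.py "[.5347,.0125,.066]"
```

```text
time: 30.6
ee_pos: [0.5287, 0.0083, 0.0666]
eef_rot: [0.895, 0.015, -0.445, 0.01]
ft_force: [-1.4, -1.8, -0.2]
width: 0.0401
j [ 0.504  0.05  -0.644  2.393  0.964  0.109 -2.595] p [0.5287 0.0083 0.0666] w 0.0401 t 30.6
tool xyz in world rows: [[0.603, 0.019, -0.798], [0.036, -0.999, 0.004], [-0.797, -0.031, -0.603]] slant from down 37.1 F [-1.4 -1.8 -0.2]
to go cm tool [ 0.41 -0.4  -0.46] world mm [ 6.   4.2 -0.6] F [-1.4 -1.8 -0.2] w 0.0401 t 30.6
```

```bash
python3 -m inch '[{"translation":[0.2,-0.25,-0.25],"spin":0},{"translation":[0.15,-0.15,-0.15],"spin":0}]'; python3 st.py; python3 tg.py "[.5347,.0125,.066]"; python3 - <<'E'
from sil import *
a=optics.camera("side")[:,:,::-1].copy();b=optics.camera("top")[:,:,::-1].copy()
cv2.imwrite('pics/side5.png',a)
crop(a,290,230,350,280,8,'a.png');crop(b,280,210,340,260,8,'b.png')
L=lambda f,s:cv2.resize(cv2.imread(f),s)
cv2.imwrite('pics/pl4.png',np.hstack([L('a.png',(400,333)),L('b.png',(400,333))]))
E
```

```text
time: 30.85
ee_pos: [0.534, 0.0123, 0.0664]
eef_rot: [0.895, 0.015, -0.446, 0.01]
ft_force: [-0.7, -1.1, 0.4]
width: 0.0402
j [ 0.177  0.042 -0.333  2.395  0.941  0.107 -2.594] p [0.534  0.0123 0.0664] w 0.0402 t 30.85
tool xyz in world rows: [[0.602, 0.018, -0.798], [0.035, -0.999, 0.004], [-0.797, -0.031, -0.603]] slant from down 37.1 F [-0.7 -1.1  0.4]
to go cm tool [ 0.07 -0.02 -0.04] world mm [ 0.7  0.2 -0.4] F [-0.7 -1.1  0.4] w 0.0402 t 30.85
```

```bash
python3 - <<'E'
from sil import *
print(back("side",(321.8,258.9),.0885),back("side",(321.7,262.6),.076))
P=np.array([.5777,.0125])
for z in(.04,.076,.0885):print(z,proj("side",[*P,z]))
g=cv2.cvtColor(cv2.imread('pics/side5.png'),cv2.COLOR_BGR2GRAY).astype(np.float32)
print(fitc("side",g,.577,.0125,.032,.04,.076,1))
# overlay
a=cv2.imread('pics/side5.png');k=10;x0,y0=290,235
im=cv2.resize(a[y0:y0+55,x0:x0+75],None,fx=k,fy=k,interpolation=cv2.INTER_CUBIC)
t=np.linspace(0,2*np.pi,60)
for rad,z,c in((.03,.04,(0,0,255)),(.032,.076,(0,255,0)),(.012,.0885,(255,255,0)),(.032,.04,(255,0,255))):
    p=(projm("side",np.c_[P[0]+rad*np.cos(t),P[1]+rad*np.sin(t),0*t+z])-(x0,y0)+.5)*k
    cv2.polylines(im,[p.astype(int)],True,c,1)
cv2.imwrite('pics/ov5.png',im)
E
```

```text
[0.5772711  0.01147464 0.0885    ] [0.57639424 0.00964542 0.076     ]
0.04 [321.82703631 270.95868926]
0.076 [321.83253079 261.87115854]
0.0885 [321.83448329 258.64185174]
(array([0.57667343, 0.01683523]), np.float64(-25.72393226623535))
```

```bash
python3 -m inch '[{"translation":[-2,0.1,0.3],"spin":0},{"translation":[-3,0.1,0.3],"spin":0},{"translation":[-3.5,0.3,-0.5],"spin":0},{"translation":[-3.5,1,-1],"spin":0}]'; python3 st.py; python3 - <<'E'
from ik import *
X,Ro=pose(37,1,90)
for p in((.663,-.084,.183),(.659,-.037,.343),(.662,-.071,.153),(.6,-.1,.3)):
    qs=multi(np.array(p)+.002*X,Ro,8,marg=.03)
    print(p,[q.round(2).tolist() for q in qs[:3]])
E
```

```text
time: 31.45
ee_pos: [0.4974, -0.0068, 0.1283]
eef_rot: [0.894, 0.005, -0.449, 0.011]
ft_force: [0.1, -1.4, 0.2]
width: 0.0401
j [ 0.475 -0.199 -0.555  2.413 -0.16   0.263 -1.511] p [ 0.4974 -0.0068  0.1283] w 0.0401 t 31.45
tool xyz in world rows: [[0.597, 0.0, -0.802], [0.019, -1.0, 0.014], [-0.802, -0.024, -0.597]] slant from down 36.7 F [ 0.1 -1.4  0.2]
(0.663, -0.084, 0.183) [[1.26, 0.41, -1.33, 1.96, 0.73, 0.51, -0.45], [0.1, 0.11, -0.01, 2.0, -0.17, 0.39, 0.24], [-0.63, 0.12, 0.77, 2.04, -0.41, 0.4, 0.46]]
(0.659, -0.037, 0.343) [[0.38, -0.03, -0.38, 1.8, -0.03, 0.72, 0.03], [0.06, -0.05, -0.07, 1.82, -0.01, 0.72, 0.01], [-1.15, -0.22, 1.02, 1.86, 0.32, 0.77, -0.22]]
(0.662, -0.071, 0.153) [[1.1, 0.36, -1.16, 1.99, 0.71, 0.42, -0.48], [0.08, 0.15, -0.02, 2.04, -0.15, 0.31, 0.2], [-0.57, 0.16, 0.69, 2.07, -0.49, 0.34, 0.51]]
(0.6, -0.1, 0.3) [[0.64, -0.12, -0.46, 1.97, -0.27, 0.66, 0.35], [0.1, -0.14, 0.04, 1.99, -0.15, 0.65, 0.25], [-0.02, -0.15, 0.15, 2.0, -0.11, 0.65, 0.22]]
```

```bash
python3 -m inch '[{"translation":[-2.8,2.1,-2.4],"spin":0},{"translation":[-2.8,2.1,-2.4],"spin":0},{"translation":[-2.8,2.1,-2.4],"spin":0},{"translation":[-2.8,2.1,-2.4],"spin":0},{"translation":[-0.2,0,0],"spin":-10.5},{"translation":[-0.2,0,0],"spin":-10.5},{"translation":[-0.2,0,0],"spin":-10.5},{"translation":[0,0,0],"spin":-10.5},{"translation":[0,0,0],"spin":-10.5},{"translation":[0,0,0],"spin":-10.5},{"translation":[0,0,0],"spin":-10.5},{"translation":[0,0,0],"spin":-10.5},{"translation":[0,0,0],"spin":-6}]'; python3 st.py
```

```text
time: 33.08
ee_pos: [0.5068, -0.0863, 0.2949]
eef_rot: [0.614, 0.327, -0.295, 0.655]
ft_force: [-0.3, 0.7, 0.3]
width: 0.0402
j [ 0.026 -0.387  0.095  2.189 -0.088  0.686  0.252] p [ 0.5068 -0.0863  0.2949] w 0.0402 t 33.075
tool xyz in world rows: [[0.613, 0.014, -0.79], [0.788, 0.072, 0.612], [0.066, -0.997, 0.033]] slant from down 37.8 F [-0.3  0.7  0.3]
```

```bash
python3 - <<'E'
from h import *
a=optics.camera("side")[:,:,::-1].copy();b=optics.camera("top")[:,:,::-1].copy()
cv2.imwrite('pics/side6.png',a);cv2.imwrite('pics/top6.png',b)
crop(a,260,160,400,300,4,'a.png');crop(b,230,160,370,300,4,'b.png')
L=lambda f,s:cv2.resize(cv2.imread(f),s,interpolation=cv2.INTER_CUBIC)
cv2.imwrite('pics/lv1.png',np.hstack([L('a.png',(400,400)),L('b.png',(400,400))]))
E
python3 -m inch '[{"translation":[1.9,1.4,0.1],"spin":-0.5},{"translation":[1.9,1.4,0.1],"spin":-0.5},{"translation":[1.9,1.4,0.1],"spin":-0.5},{"translation":[1.9,1.4,0.1],"spin":-0.5}]'; python3 st.py;python3 tg.py "[.665,-.084,.182]" 0.002
```

```text
time: 33.67
ee_pos: [0.6001, -0.0841, 0.271]
eef_rot: [0.608, 0.329, -0.289, 0.662]
ft_force: [0.7, -0.0, 0.0]
width: 0.0398
j [-0.02  -0.141  0.121  2.059 -0.123  0.566  0.287] p [ 0.6001 -0.0841  0.271 ] w 0.0398 t 33.675
tool xyz in world rows: [[0.617, 0.018, -0.787], [0.783, 0.093, 0.615], [0.084, -0.995, 0.044]] slant from down 38.1 F [ 0.7 -0.   0. ]
to go cm tool [11.21 -0.4   0.15] world mm [ 66.1   0.1 -90.6] F [ 0.7 -0.   0. ] w 0.0398 t 33.675
```

```bash
python3 -m inch '[{"translation":[2.8,-0.1,0],"spin":1.3},{"translation":[2.8,-0.1,0],"spin":1.3},{"translation":[2.8,-0.1,0],"spin":1.3},{"translation":[2.6,-0.1,0],"spin":1.3}]'; python3 st.py;python3 tg.py "[.665,-.084,.182]" 0.002; python3 - <<'E'
from h import *
a=optics.camera("side")[:,:,::-1].copy()
crop(a,290,160,410,280,5,'pics/lv2.png')
E
```

```text
time: 34.17
ee_pos: [0.6687, -0.0819, 0.1815]
eef_rot: [0.644, 0.313, -0.303, 0.629]
ft_force: [0.6, 0.6, 0.5]
width: 0.0399
j [-0.031  0.112  0.132  2.02  -0.273  0.357  0.313] p [ 0.6687 -0.0819  0.1815] w 0.0399 t 34.175
tool xyz in world rows: [[0.62, 0.021, -0.784], [0.784, -0.013, 0.62], [0.003, -1.0, -0.024]] slant from down 38.4 F [0.6 0.6 0.5]
to go cm tool [-0.07 -0.26  0.2 ] world mm [-2.5 -2.  -1.1] F [0.6 0.6 0.5] w 0.0399 t 34.175
```

```bash
python3 -m inch '[{"translation":[-2.3,1.7,0.4],"spin":0},{"translation":[-2.3,1.8,0.2],"spin":0},{"translation":[-2.3,1.8,0],"spin":0}]'; python3 st.py;python3 tg.py "[.665,-.079,.307]" 0.002
```

```text
time: 34.6
ee_pos: [0.6633, -0.0898, 0.2588]
eef_rot: [0.644, 0.319, -0.31, 0.623]
ft_force: [-0.2, -0.2, -0.7]
width: 0.0401
j [-0.042  0.023  0.158  1.927 -0.186  0.554  0.228] p [ 0.6633 -0.0898  0.2588] w 0.0401 t 34.6
tool xyz in world rows: [[0.605, 0.025, -0.796], [0.796, -0.021, 0.605], [-0.002, -0.999, -0.032]] slant from down 37.3 F [-0.2 -0.2 -0.7]
to go cm tool [-3.5   3.03 -1.24] world mm [ 2.9 10.9 46.6] F [-0.2 -0.2 -0.7] w 0.0401 t 34.6
```

```bash
python3 -m inch '[{"translation":[-1.8,1.5,-0.4],"spin":0},{"translation":[-1.8,1.5,-0.6],"spin":0}]'; python3 st.py; python3 - <<'E'
from h import *
a=optics.camera("side")[:,:,::-1].copy();b=optics.camera("top")[:,:,::-1].copy()
crop(a,270,140,410,280,5,'a.png');crop(b,230,140,370,280,5,'b.png')
L=lambda f,s:cv2.resize(cv2.imread(f),s,interpolation=cv2.INTER_CUBIC)
cv2.imwrite('pics/lv3.png',np.hstack([L('a.png',(400,400)),L('b.png',(400,400))]))
E
```

```text
time: 34.85
ee_pos: [0.6647, -0.082, 0.3087]
eef_rot: [0.646, 0.318, -0.31, 0.621]
ft_force: [0.5, -0.1, 1.2]
width: 0.0402
j [-0.054 -0.016  0.15   1.858 -0.134  0.656  0.158] p [ 0.6647 -0.082   0.3087] w 0.0402 t 34.85
tool xyz in world rows: [[0.606, 0.026, -0.795], [0.795, -0.026, 0.606], [-0.005, -0.999, -0.036]] slant from down 37.3 F [ 0.5 -0.1  1.2]
```

```bash
cat > lev.py <<'E'
from h import *
import sys
C=np.array([.5777,.0125]);th=1.6466
def pw(x,y,z): c,s=np.cos(th),np.sin(th);return [C[0]+c*x-s*y,C[1]+s*x+c*y,z]
def lp(q,rr): a=.873-q;return pw(.041-rr*np.cos(a),-.078,.228+rr*np.sin(a))
if __name__=="__main__":
    for q in np.arange(0,1.45,.1): print(round(q,2),'knob side',proj("side",lp(q,.193)).round(1),'top',proj("top",lp(q,.193)).round(1),'grip152',np.round(lp(q,.152),3))
E
python3 lev.py
```

```text
0.0 knob side [365.2 182.4] top [338.4 170.4] grip152 [ 0.66  -0.038  0.344]
0.1 knob side [367.5 190. ] top [344.6 171.9] grip152 [ 0.661 -0.049  0.334]
0.2 knob side [369.5 197.9] top [350.  173.6] grip152 [ 0.661 -0.059  0.323]
0.3 knob side [371.1 205.8] top [354.5 175.5] grip152 [ 0.662 -0.068  0.31 ]
0.4 knob side [372.5 213.7] top [358.2 177.4] grip152 [ 0.663 -0.076  0.297]
0.5 knob side [373.5 221.4] top [361.1 179.5] grip152 [ 0.663 -0.082  0.283]
0.6 knob side [374.1 228.8] top [363.  181.7] grip152 [ 0.663 -0.087  0.269]
0.7 knob side [374.3 235.9] top [364.2 183.9] grip152 [ 0.664 -0.09   0.254]
0.8 knob side [374.2 242.4] top [364.5 186.2] grip152 [ 0.664 -0.092  0.239]
0.9 knob side [373.7 248.5] top [364.  188.4] grip152 [ 0.664 -0.092  0.224]
1.0 knob side [372.9 253.9] top [362.7 190.6] grip152 [ 0.664 -0.091  0.209]
1.1 knob side [371.7 258.7] top [360.8 192.8] grip152 [ 0.664 -0.088  0.194]
1.2 knob side [370.3 262.8] top [358.2 194.9] grip152 [ 0.663 -0.084  0.179]
1.3 knob side [368.6 266.1] top [354.9 196.9] grip152 [ 0.663 -0.079  0.165]
1.4 knob side [366.7 268.8] top [351.2 198.9] grip152 [ 0.662 -0.072  0.152]
```

```bash
python3 -m inch '[{"translation":[0,-2.4,0.5],"spin":-0.5},{"translation":[0,-2.4,0.5],"spin":-0.5}]' 0.57; python3 tg.py "[.664,-.092,.229]" 0.017; python3 w2t.py
```

```text
time: 35.2
ee_pos: [0.6278, -0.0901, 0.2821]
eef_rot: [0.642, 0.319, -0.304, 0.628]
ft_force: [0.1, -0.6, -1.4]
width: 0.0378
to go cm tool [ 8.11 -0.38  0.37] world mm [ 46.6  -1.5 -66.5] F [ 0.1 -0.6 -1.4] w 0.0378 t 35.2
level spin 87.4
```

```bash
python3 -m inch '[{"translation":[2.6,-0.3,0.2],"spin":0},{"translation":[2.7,-0.1,0.1],"spin":0},{"translation":[2.6,0,0],"spin":0}]'; python3 st.py; python3 tg.py "[.664,-.092,.229]" 0.017
```

```text
time: 35.58
ee_pos: [0.6713, -0.0925, 0.2149]
eef_rot: [0.644, 0.318, -0.305, 0.625]
ft_force: [0.9, -0.1, 0.9]
width: 0.0374
j [-0.047  0.083  0.174  1.968 -0.271  0.452  0.321] p [ 0.6713 -0.0925  0.2149] w 0.0374 t 35.575
tool xyz in world rows: [[0.613, 0.028, -0.79], [0.79, -0.016, 0.613], [0.005, -0.999, -0.032]] slant from down 37.8 F [ 0.9 -0.1  0.9]
to go cm tool [ 0.14  0.28 -0.1 ] world mm [3.1 1.  0.6] F [ 0.9 -0.1  0.9] w 0.0374 t 35.575
```

```bash
python3 -m inch '[{"translation":[-2.2,1.9,-0.1],"spin":0},{"translation":[-2.2,1.9,-0.4],"spin":0},{"translation":[-1.8,1.5,-1.2],"spin":0}]'; python3 st.py; python3 - <<'E'
from h import *
a=optics.camera("side")[:,:,::-1].copy()
crop(a,290,140,410,260,5,'pics/lv4.png')
E
```

```text
time: 35.95
ee_pos: [0.6691, -0.0825, 0.2851]
eef_rot: [0.643, 0.323, -0.314, 0.62]
ft_force: [-6.2, -8.3, -3.6]
width: 0.0374
j [-0.079  0.016  0.177  1.872 -0.147  0.626  0.174] p [ 0.6691 -0.0825  0.2851] w 0.0374 t 35.95
tool xyz in world rows: [[0.595, 0.026, -0.803], [0.804, -0.024, 0.594], [-0.004, -0.999, -0.035]] slant from down 36.5 F [-6.2 -8.3 -3.6]
```

```bash
python3 -m inch '[{"translation":[2.4,-1.8,0.1],"spin":0},{"translation":[2.4,-1.8,0.4],"spin":0},{"translation":[2.4,-1.8,0.4],"spin":0}]'; python3 st.py
```

```text
time: 36.38
ee_pos: [0.671, -0.0885, 0.2004]
eef_rot: [0.646, 0.318, -0.311, 0.62]
ft_force: [4.0, 4.8, 4.0]
width: 0.0374
j [-0.055  0.101  0.173  1.978 -0.267  0.433  0.298] p [ 0.671  -0.0885  0.2004] w 0.0374 t 36.375
tool xyz in world rows: [[0.604, 0.026, -0.796], [0.797, -0.028, 0.604], [-0.007, -0.999, -0.038]] slant from down 37.2 F [4.  4.8 4. ]
```

```bash
python3 -m inch '[{"translation":[2.2,-1.7,0],"spin":0},{"translation":[2,-1.5,-0.6],"spin":0},{"translation":[1,-0.8,-0.6],"spin":0}]'; python3 st.py; python3 - <<'E'
from h import *
a=optics.camera("side")[:,:,::-1].copy()
cv2.imwrite('pics/side7.png',a)
crop(a,280,160,420,300,4,'pics/lv5.png')
E
```

```text
time: 36.75
ee_pos: [0.6714, -0.0755, 0.134]
eef_rot: [0.649, 0.315, -0.311, 0.619]
ft_force: [0.8, -1.4, 2.7]
width: 0.0374
j [-0.041  0.188  0.133  2.043 -0.365  0.278  0.373] p [ 0.6714 -0.0755  0.134 ] w 0.0374 t 36.75
tool xyz in world rows: [[0.608, 0.025, -0.793], [0.794, -0.035, 0.607], [-0.013, -0.999, -0.041]] slant from down 37.5 F [ 0.8 -1.4  2.7]
```

```bash
python3 -m inch '[{"translation":[-2.5,1.9,0],"spin":0},{"translation":[-2.5,1.9,0.7],"spin":0},{"translation":[-2.5,1.9,0.4],"spin":0},{"translation":[-2.4,1.9,-0.3],"spin":0},{"translation":[-2.4,1.9,-1],"spin":0}]'; python3 st.py; python3 tg.py "[.661,-.063,.331]" 0.017
```

```text
time: 37.42
ee_pos: [0.6625, -0.0812, 0.2787]
eef_rot: [0.645, 0.325, -0.321, 0.612]
ft_force: [0.8, -0.1, 0.4]
width: 0.0373
j [-0.112  0.011  0.209  1.884 -0.141  0.634  0.152] p [ 0.6625 -0.0812  0.2787] w 0.0373 t 37.425
tool xyz in world rows: [[0.582, 0.026, -0.812], [0.813, -0.039, 0.581], [-0.017, -0.999, -0.043]] slant from down 35.7 F [ 0.8 -0.1  0.4]
to go cm tool [-2.59  2.85 -2.05] world mm [ 8.4 18.7 38.5] F [ 0.8 -0.1  0.4] w 0.0373 t 37.425
```

```bash
python3 - <<'E'
from h import *
a=optics.camera("side")[:,:,::-1].copy()
crop(a,290,140,410,260,5,'pics/lv6.png')
E
python3 -m inch '[{"translation":[2,0,0.4],"spin":-0.5},{"translation":[2,0,0.4],"spin":-0.5}]'; python3 st.py; python3 - <<'E'
from h import *
a=optics.camera("side")[:,:,::-1].copy()
crop(a,290,140,410,260,5,'pics/lv7.png')
E
```

```text
time: 37.72
ee_pos: [0.6896, -0.0857, 0.2552]
eef_rot: [0.642, 0.325, -0.313, 0.62]
ft_force: [1.7, 0.3, 1.8]
width: 0.0374
j [-0.102  0.088  0.214  1.863 -0.203  0.571  0.23 ] p [ 0.6896 -0.0857  0.2552] w 0.0374 t 37.725
tool xyz in world rows: [[0.593, 0.028, -0.804], [0.805, -0.02, 0.593], [0.001, -0.999, -0.035]] slant from down 36.4 F [1.7 0.3 1.8]
```

```bash
python3 -m inch '[{"translation":[-2.5,0,0],"spin":0},{"translation":[-2.7,-0.5,0],"spin":0},{"translation":[0,-1.8,0.3],"spin":0},{"translation":[0,-1.8,0.3],"spin":0}]' 0.54; python3 st.py; python3 - <<'E'
from h import *
import lev
from scipy.spatial.transform import Rotation as R
a=optics.camera("side")[:,:,::-1].copy()
crop(a,290,140,410,260,5,'pics/lv8.png')
s=r.read_state();M=R.from_quat(s['eef_rot']).as_matrix()
for q in(.8,.9,1.):print(q,'bar in tool mm',(M.T@(np.array(lev.lp(q,.152))-s['ee_pos'])*1000).round(1))
E
```

```text
time: 38.28
ee_pos: [0.625, -0.0923, 0.267]
eef_rot: [0.641, 0.327, -0.315, 0.619]
ft_force: [0.3, -0.0, -0.2]
width: 0.0401
j [-0.097 -0.064  0.22   1.983 -0.158  0.604  0.219] p [ 0.625  -0.0923  0.267 ] w 0.0401 t 38.275
tool xyz in world rows: [[0.589, 0.029, -0.808], [0.808, -0.019, 0.588], [0.002, -0.999, -0.035]] slant from down 36.1 F [ 0.3 -0.  -0.2]
0.8 bar in tool mm [45.1 17.7 -0.2]
0.9 bar in tool mm [57.4  8.8  0.7]
1.0 bar in tool mm [69.6 -0.2  0.1]
```

```bash
python3 -m inch '[{"translation":[2.1,0.5,0],"spin":0},{"translation":[2.3,0.3,0],"spin":0},{"translation":[2.1,0,0],"spin":0}]'; python3 st.py; python3 -m inch '[{"translation":[0,0,0],"spin":0},{"translation":[0,0,0],"spin":0},{"translation":[0,0,0],"spin":0}]' 1 25;  python3 - <<'E'
from h import *
import lev
from scipy.spatial.transform import Rotation as R
a=optics.camera("side")[:,:,::-1].copy()
crop(a,290,160,410,260,5,'pics/lv9.png')
s=r.read_state();M=R.from_quat(s['eef_rot']).as_matrix()
for q in(.8,.9,1.):print(q,'bar in tool mm',(M.T@(np.array(lev.lp(q,.152))-s['ee_pos'])*1000).round(1))
E
```

```text
time: 38.7
ee_pos: [0.6688, -0.0916, 0.2162]
eef_rot: [0.641, 0.327, -0.315, 0.618]
ft_force: [0.3, 0.6, -0.4]
width: 0.0402
j [-0.101  0.086  0.229  1.949 -0.251  0.499  0.292] p [ 0.6688 -0.0916  0.2162] w 0.0402 t 38.7
tool xyz in world rows: [[0.587, 0.029, -0.809], [0.809, -0.021, 0.587], [-0.0, -0.999, -0.036]] slant from down 36.0 F [ 0.3  0.6 -0.4]
time: 39.08
ee_pos: [0.6704, -0.0915, 0.217]
eef_rot: [0.641, 0.326, -0.315, 0.619]
ft_force: [9.7, 0.9, -3.3]
width: 0.0188
0.8 bar in tool mm [-21.6   7.7  -0.4]
0.9 bar in tool mm [-9.4 -1.2  0.5]
1.0 bar in tool mm [  2.9 -10.2  -0.1]
```

```bash
cat > lq.py <<'E'
# lever value guess from TCP (assuming the pinched bar): radius & angle about the axis in the lever plane
from h import *
import lev
from scipy.spatial.transform import Rotation as R
s=r.read_state();M=R.from_quat(s['eef_rot']).as_matrix()
g=s['ee_pos']-.009*M[:,0]
A=np.array(lev.pw(.041,-.078,.228));u=np.array(lev.pw(-1,0,0))-np.array(lev.pw(0,0,0));u[2]=0
d=g-A;print('a-> q',round(.873-np.arctan2(d[2],d@u),3),'r',round(np.hypot(d[2],d@u),4),'x off mm',round(1000*(d-d[2]*np.array([0,0,1])-(d@u)*u)[0],1),'F',s['ft_force'].round(1),'w',round(s['width'],4),'t',s['time'],'slant',np.degrees(np.arccos(-M[2,0])).round(1))
q=.873-np.arctan2(d[2],d@u);rr=np.hypot(d[2],d@u)
for q2 in np.arange(0,1.5,.2):
    t=np.array(lev.lp(q2,rr))-np.array(lev.lp(q,rr));print(' q',round(q2,2),'tool cm',(M.T@t*100).round(1),end=';')
print()
E
python3 -m inch '[{"translation":[-2.4,1.8,-0.3],"spin":0},{"translation":[-2.3,1.7,-0.8],"spin":0}]'; python3 st.py; python3 lq.py
```

```text
time: 39.38
ee_pos: [0.6695, -0.0841, 0.2749]
eef_rot: [0.64, 0.327, -0.317, 0.619]
ft_force: [5.8, 3.9, -11.5]
width: 0.0221
j [-0.129  0.028  0.232  1.877 -0.158  0.621  0.189] p [ 0.6695 -0.0841  0.2749] w 0.0221 t 39.375
tool xyz in world rows: [[0.586, 0.026, -0.81], [0.81, -0.02, 0.586], [-0.001, -0.999, -0.032]] slant from down 35.9 F [  5.8   3.9 -11.5]
a-> q 0.513 r 0.1539 x off mm 1.0 F [  5.8   3.9 -11.5] w 0.0221 t 39.375 slant 35.9
 q 0.0 tool cm [-5.3  3.4 -4.7]; q 0.2 tool cm [-3.4  2.3 -2.5]; q 0.4 tool cm [-1.3  0.9 -0.8]; q 0.6 tool cm [ 1.  -0.7  0.5]; q 0.8 tool cm [ 3.5 -2.4  1.1]; q 1.0 tool cm [ 6.  -4.2  1.1]; q 1.2 tool cm [ 8.4 -6.1  0.5]; q 1.4 tool cm [10.6 -7.8 -0.7];
```

```bash
python3 -m inch '[{"translation":[-1.7,1.2,-1.1],"spin":0},{"translation":[-1.7,1.1,-1.4],"spin":0}]'; python3 st.py; python3 lq.py
```

```text
time: 39.62
ee_pos: [0.6657, -0.0628, 0.3154]
eef_rot: [0.638, 0.327, -0.32, 0.62]
ft_force: [10.0, 2.1, -14.3]
width: 0.0261
j [-0.159 -0.014  0.209  1.829 -0.074  0.708  0.081] p [ 0.6657 -0.0628  0.3154] w 0.0261 t 39.625
tool xyz in world rows: [[0.581, 0.021, -0.813], [0.814, -0.018, 0.581], [-0.002, -1.0, -0.027]] slant from down 35.6 F [ 10.    2.1 -14.3]
a-> q 0.215 r 0.1549 x off mm -1.2 F [ 10.    2.1 -14.3] w 0.0261 t 39.625 slant 35.6
 q 0.0 tool cm [-2.   1.2 -2.4]; q 0.2 tool cm [-0.2  0.1 -0.1]; q 0.4 tool cm [ 2.  -1.3  1.6]; q 0.6 tool cm [ 4.4 -2.9  2.8]; q 0.8 tool cm [ 6.9 -4.6  3.4]; q 1.0 tool cm [ 9.4 -6.4  3.4]; q 1.2 tool cm [11.8 -8.2  2.8]; q 1.4 tool cm [14.1 -9.9  1.6];
```

```bash
python3 -m inch '[{"translation":[2.2,-1.4,1.7],"spin":0},{"translation":[2.4,-1.6,1.2],"spin":0}]' && python3 lq.py; cat lq.py
```

```text
time: 39.88
ee_pos: [0.6713, -0.0878, 0.2676]
eef_rot: [0.639, 0.324, -0.314, 0.623]
ft_force: [9.7, 4.2, 1.9]
width: 0.0209
a-> q 0.566 r 0.1551 x off mm 2.4 F [9.7 4.2 1.9] w 0.0209 t 39.875 slant 36.4
 q 0.0 tool cm [-5.9  3.9 -5. ]; q 0.2 tool cm [-4.1  2.8 -2.8]; q 0.4 tool cm [-1.9  1.3 -1. ]; q 0.6 tool cm [ 0.4 -0.3  0.2]; q 0.8 tool cm [ 2.9 -2.1  0.8]; q 1.0 tool cm [ 5.4 -3.9  0.8]; q 1.2 tool cm [ 7.8 -5.7  0.2]; q 1.4 tool cm [10.  -7.5 -1. ];
# lever value guess from TCP (assuming the pinched bar): radius & angle about the axis in the lever plane
from h import *
import lev
from scipy.spatial.transform import Rotation as R
s=r.read_state();M=R.from_quat(s['eef_rot']).as_matrix()
g=s['ee_pos']-.009*M[:,0]
A=np.array(lev.pw(.041,-.078,.228));u=np.array(lev.pw(-1,0,0))-np.array(lev.pw(0,0,0));u[2]=0
d=g-A;print('a-> q',round(.873-np.arctan2(d[2],d@u),3),'r',round(np.hypot(d[2],d@u),4),'x off mm',round(1000*(d-d[2]*np.array([0,0,1])-(d@u)*u)[0],1),'F',s['ft_force'].round(1),'w',round(s['width'],4),'t',s['time'],'slant',np.degrees(np.arccos(-M[2,0])).round(1))
q=.873-np.arctan2(d[2],d@u);rr=np.hypot(d[2],d@u)
for q2 in np.arange(0,1.5,.2):
    t=np.array(lev.lp(q2,rr))-np.array(lev.lp(q,rr));print(' q',round(q2,2),'tool cm',(M.T@t*100).round(1),end=';')
print()
```

```bash
python3 -m inch '[{"translation":[2.9,-2.0,0.7],"spin":0},{"translation":[2.6,-1.9,0.1],"spin":0},{"translation":[2.5,-1.9,-0.5],"spin":0}]' && python3 lq.py
```

```text
time: 40.25
ee_pos: [0.6733, -0.088, 0.1723]
eef_rot: [0.641, 0.322, -0.311, 0.624]
ft_force: [-7.2, 7.7, 8.9]
width: 0.0176
a-> q 1.189 r 0.156 x off mm 4.3 F [-7.2  7.7  8.9] w 0.0176 t 40.25 slant 36.9
 q 0.0 tool cm [-13.6   9.7  -5.3]; q 0.2 tool cm [-11.7   8.5  -3. ]; q 0.4 tool cm [-9.6  7.1 -1.3]; q 0.6 tool cm [-7.2  5.4 -0.1]; q 0.8 tool cm [-4.8  3.6  0.6]; q 1.0 tool cm [-2.3  1.8  0.6]; q 1.2 tool cm [ 0.1 -0.1 -0. ]; q 1.4 tool cm [ 2.4 -1.9 -1.3];
```

```bash
python3 st.py
```

```text
j [-0.098  0.143  0.219  1.997 -0.328  0.384  0.369] p [ 0.6733 -0.088   0.1723] w 0.0176 t 40.25
tool xyz in world rows: [[0.599, 0.025, -0.8], [0.801, -0.014, 0.599], [0.004, -1.0, -0.028]] slant from down 36.9 F [-7.2  7.7  8.9]
```

```bash
python3 -m inch '[{"translation":[1.6,-1.6,-0.8],"spin":0}]' && python3 lq.py && python3 - <<'E'
from h import *
im=optics.camera('side');import cv2
c=im[120:420,220:520];cv2.imwrite('pics/l20.png',cv2.resize(c,None,fx=2,fy=2)[:,:,::-1])
E
```

```text
time: 40.38
ee_pos: [0.6722, -0.0805, 0.1527]
eef_rot: [0.642, 0.319, -0.309, 0.625]
ft_force: [8.7, -5.8, 5.5]
width: 0.0187
a-> q 1.324 r 0.1563 x off mm 3.8 F [ 8.7 -5.8  5.5] w 0.0187 t 40.375 slant 37.3
 q 0.0 tool cm [-15.   11.1  -4.5]; q 0.2 tool cm [-13.2   9.9  -2.3]; q 0.4 tool cm [-11.1   8.4  -0.5]; q 0.6 tool cm [-8.8  6.7  0.7]; q 0.8 tool cm [-6.3  4.9  1.3]; q 1.0 tool cm [-3.8  3.   1.3]; q 1.2 tool cm [-1.4  1.1  0.7]; q 1.4 tool cm [ 0.8 -0.7 -0.5];
```

View pics/l20.png

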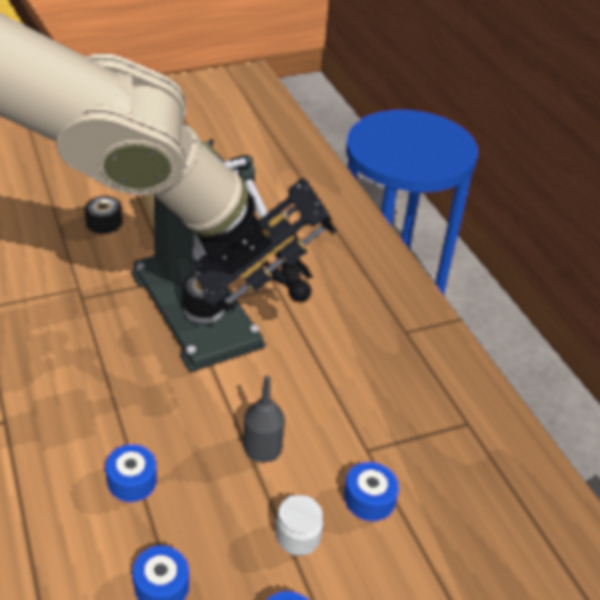

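The lever is down (knob at about side pixel (369,265)), the wheel stands on the anvil at about (323,267). Now lifting.

```bash
python3 -m inch '[{"translation":[-1.4,1.1,0.7],"spin":0},{"translation":[-2.4,1.9,0.6],"spin":0},{"translation":[-2.5,1.9,0],"spin":0},{"translation":[-2.5,1.8,-0.6],"spin":0}]' && python3 lq.py
```

```text
time: 40.92
ee_pos: [0.6722, -0.0901, 0.2636]
eef_rot: [0.641, 0.319, -0.31, 0.626]
ft_force: [12.8, 7.4, -12.1]
width: 0.021
a-> q 0.596 r 0.1562 x off mm 3.0 F [ 12.8   7.4 -12.1] w 0.021 t 40.925 slant 37.3
 q 0.0 tool cm [-6.2  4.3 -5.2]; q 0.2 tool cm [-4.4  3.1 -2.9]; q 0.4 tool cm [-2.3  1.6 -1.2]; q 0.6 tool cm [ 0.1 -0.   0. ]; q 0.8 tool cm [ 2.5 -1.9  0.6]; q 1.0 tool cm [ 5.  -3.7  0.6]; q 1.2 tool cm [ 7.4 -5.6  0. ]; q 1.4 tool cm [ 9.6 -7.5 -1.2];
```

```bash
python3 -m inch '[{"translation":[-2.3,1.6,-1.2],"spin":0},{"translation":[-2.1,1.5,-1.7],"spin":0}]' && python3 lq.py
```

```text
time: 41.18
ee_pos: [0.6683, -0.0642, 0.3181]
eef_rot: [0.639, 0.319, -0.312, 0.627]
ft_force: [5.9, 1.9, -22.4]
width: 0.0265
a-> q 0.208 r 0.1577 x off mm 1.1 F [  5.9   1.9 -22.4] w 0.0265 t 41.175 slant 37.0
 q 0.0 tool cm [-1.9  1.3 -2.3]; q 0.2 tool cm [-0.1  0.1 -0.1]; q 0.4 tool cm [ 2.1 -1.4  1.7]; q 0.6 tool cm [ 4.4 -3.1  2.9]; q 0.8 tool cm [ 6.9 -4.9  3.5]; q 1.0 tool cm [ 9.4 -6.8  3.5]; q 1.2 tool cm [11.9 -8.7  2.8]; q 1.4 tool cm [ 14.1 -10.5   1.6];
```

```bash
python3 -m inch '[{"translation":[2.1,-1.5,1.8],"spin":0},{"translation":[2.4,-1.7,1.2],"spin":0},{"translation":[2.5,-1.8,0.6],"spin":0}]' && python3 lq.py
```

```text
time: 41.55
ee_pos: [0.6754, -0.0978, 0.242]
eef_rot: [0.641, 0.314, -0.304, 0.631]
ft_force: [-0.2, 0.4, 2.8]
width: 0.0189
a-> q 0.741 r 0.1595 x off mm 5.4 F [-0.2  0.4  2.8] w 0.0189 t 41.55 slant 38.2
 q 0.0 tool cm [-8.1  5.9 -5.7]; q 0.2 tool cm [-6.3  4.6 -3.5]; q 0.4 tool cm [-4.1  3.1 -1.7]; q 0.6 tool cm [-1.7  1.3 -0.5]; q 0.8 tool cm [ 0.7 -0.6  0.1]; q 1.0 tool cm [ 3.2 -2.5  0.1]; q 1.2 tool cm [ 5.7 -4.5 -0.6]; q 1.4 tool cm [ 7.9 -6.4 -1.8];
```

```bash
python3 -m inch '[{"translation":[3.0,-2.5,0.0],"spin":0},{"translation":[2.3,-2.1,-0.7],"spin":0},{"translation":[1.9,-1.8,-1.1],"spin":0}]' && python3 lq.py && python3 st.py
```

```text
time: 41.92
ee_pos: [0.6747, -0.0862, 0.1536]
eef_rot: [0.645, 0.303, -0.303, 0.633]
ft_force: [-1.3, -7.3, 5.6]
width: 0.0182
a-> q 1.305 r 0.1612 x off mm 5.5 F [-1.3 -7.3  5.6] w 0.0182 t 41.925 slant 39.3
 q 0.0 tool cm [-14.9  11.8  -4.6]; q 0.2 tool cm [-13.1  10.5  -2.3]; q 0.4 tool cm [-10.9   8.9  -0.5]; q 0.6 tool cm [-8.5  7.1  0.7]; q 0.8 tool cm [-6.1  5.1  1.3]; q 1.0 tool cm [-3.6  3.1  1.3]; q 1.2 tool cm [-1.2  1.   0.6]; q 1.4 tool cm [ 1.  -0.9 -0.7];
j [-0.115  0.159  0.223  2.047 -0.384  0.274  0.416] p [ 0.6747 -0.0862  0.1536] w 0.0182 t 41.925
tool xyz in world rows: [[0.633, 0.008, -0.774], [0.774, -0.015, 0.633], [-0.007, -1.0, -0.016]] slant from down 39.3 F [-1.3 -7.3  5.6]
```

```bash
python3 -m inch '[{"translation":[0.5,-0.5,-0.5],"spin":0},{"translation":[-1.6,1.3,0.8],"spin":0},{"translation":[-2.4,2.0,0.4],"spin":0},{"translation":[-2.5,2.0,-0.2],"spin":0},{"translation":[-2.5,1.9,-0.8],"spin":0}]' && python3 lq.py
```

```text
time: 42.55
ee_pos: [0.6737, -0.0943, 0.2676]
eef_rot: [0.647, 0.295, -0.305, 0.634]
ft_force: [14.0, 3.4, -8.9]
width: 0.0209
a-> q 0.58 r 0.1611 x off mm 3.8 F [14.   3.4 -8.9] w 0.0209 t 42.55 slant 39.8
 q 0.0 tool cm [-6.2  4.5 -5.1]; q 0.2 tool cm [-4.3  3.2 -2.9]; q 0.4 tool cm [-2.1  1.6 -1.1]; q 0.6 tool cm [ 0.2 -0.2  0.1]; q 0.8 tool cm [ 2.7 -2.2  0.7]; q 1.0 tool cm [ 5.2 -4.2  0.6]; q 1.2 tool cm [ 7.5 -6.3 -0.1]; q 1.4 tool cm [ 9.7 -8.3 -1.4];
```

```bash
python3 -m inch '[{"translation":[-2.2,1.6,-1.3],"spin":0},{"translation":[-2.2,1.5,-1.9],"spin":0}]' && python3 lq.py && python3 - <<'E'
from h import *
import cv2
im=optics.camera('side')
c=im[120:320,240:440];cv2.imwrite('pics/l21.png',cv2.resize(c,None,fx=3,fy=3)[:,:,::-1])
E
```

```text
time: 42.8
ee_pos: [0.6674, -0.0651, 0.3204]
eef_rot: [0.644, 0.296, -0.308, 0.635]
ft_force: [10.7, 4.0, -23.2]
width: 0.0268
a-> q 0.2 r 0.1594 x off mm -0.1 F [ 10.7   4.  -23.2] w 0.0268 t 42.8 slant 39.5
 q 0.0 tool cm [-1.9  1.3 -2.2]; q 0.2 tool cm [ 0. -0.  0.]; q 0.4 tool cm [ 2.2 -1.6  1.7]; q 0.6 tool cm [ 4.5 -3.4  2.9]; q 0.8 tool cm [ 7.  -5.3  3.5]; q 1.0 tool cm [ 9.4 -7.3  3.4]; q 1.2 tool cm [11.8 -9.4  2.7]; q 1.4 tool cm [ 13.9 -11.3   1.4];
```

View pics/l21.png

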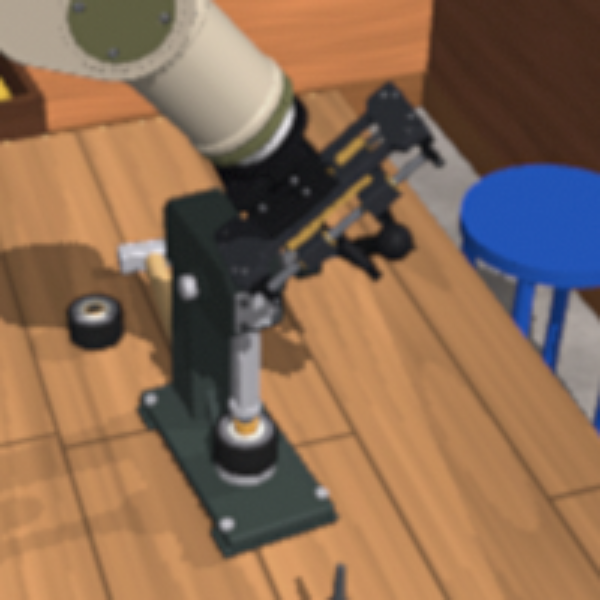

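The ram's foot (about side pixel (322,257)) is now almost on the bush (brass still visible at (322,262)), knob at (371,200) → q≈0.22. One more stroke or so.

```bash
python3 -m inch '[{"translation":[2.2,-1.6,1.8],"spin":0},{"translation":[2.4,-1.8,1.1],"spin":0},{"translation":[2.5,-2.0,0.5],"spin":0}]' && python3 lq.py
```

```text
time: 43.22
ee_pos: [0.6746, -0.0981, 0.2441]
eef_rot: [0.647, 0.29, -0.3, 0.639]
ft_force: [-3.0, 1.5, 7.5]
width: 0.0193
a-> q 0.729 r 0.1597 x off mm 4.4 F [-3.   1.5  7.5] w 0.0193 t 43.225 slant 40.7
 q 0.0 tool cm [-7.9  6.1 -5.6]; q 0.2 tool cm [-6.   4.8 -3.3]; q 0.4 tool cm [-3.9  3.1 -1.6]; q 0.6 tool cm [-1.6  1.3 -0.4]; q 0.8 tool cm [ 0.9 -0.7  0.1]; q 1.0 tool cm [ 3.3 -2.8  0.1]; q 1.2 tool cm [ 5.6 -4.9 -0.6]; q 1.4 tool cm [ 7.7 -6.9 -2. ];
```

```bash
python3 -m inch '[{"translation":[2.0,-1.7,0.0],"spin":0},{"translation":[2.0,-1.8,-0.3],"spin":0}]' && python3 lq.py
```

```text
time: 43.48
ee_pos: [0.6761, -0.0984, 0.1953]
eef_rot: [0.648, 0.285, -0.298, 0.64]
ft_force: [-4.2, 4.8, 10.0]
width: 0.0169
a-> q 1.035 r 0.1606 x off mm 5.8 F [-4.2  4.8 10. ] w 0.0169 t 43.475 slant 41.3
 q 0.0 tool cm [-11.5   9.4  -5.6]; q 0.2 tool cm [-9.7  8.1 -3.3]; q 0.4 tool cm [-7.5  6.4 -1.6]; q 0.6 tool cm [-5.2  4.5 -0.4]; q 0.8 tool cm [-2.8  2.5  0.2]; q 1.0 tool cm [-0.4  0.4  0.1]; q 1.2 tool cm [ 1.9 -1.7 -0.6]; q 1.4 tool cm [ 4.  -3.8 -1.9];
```

```bash
python3 -m inch '[{"translation":[1.9,-1.8,-0.6],"spin":0},{"translation":[1.4,-1.4,-0.9],"spin":0}]' && python3 lq.py && python3 - <<'E'
from h import *
import cv2
im=optics.camera('side')
c=im[180:300,280:400];cv2.imwrite('pics/l22.png',cv2.resize(c,None,fx=5,fy=5,interpolation=cv2.INTER_CUBIC)[:,:,::-1])
E
```

```text
time: 43.72
ee_pos: [0.6783, -0.089, 0.1581]
eef_rot: [0.653, 0.276, -0.296, 0.641]
ft_force: [-19.4, -11.0, 34.6]
width: 0.0183
a-> q 1.274 r 0.162 x off mm 8.5 F [-19.4 -11.   34.6] w 0.0183 t 43.725 slant 42.3
 q 0.0 tool cm [-14.2  12.2  -4.6]; q 0.2 tool cm [-12.3  10.9  -2.3]; q 0.4 tool cm [-10.2   9.2  -0.5]; q 0.6 tool cm [-7.9  7.2  0.6]; q 0.8 tool cm [-5.5  5.2  1.2]; q 1.0 tool cm [-3.1  3.   1.1]; q 1.2 tool cm [-0.8  0.8  0.4]; q 1.4 tool cm [ 1.3 -1.3 -0.9];
```

View pics/l22.png

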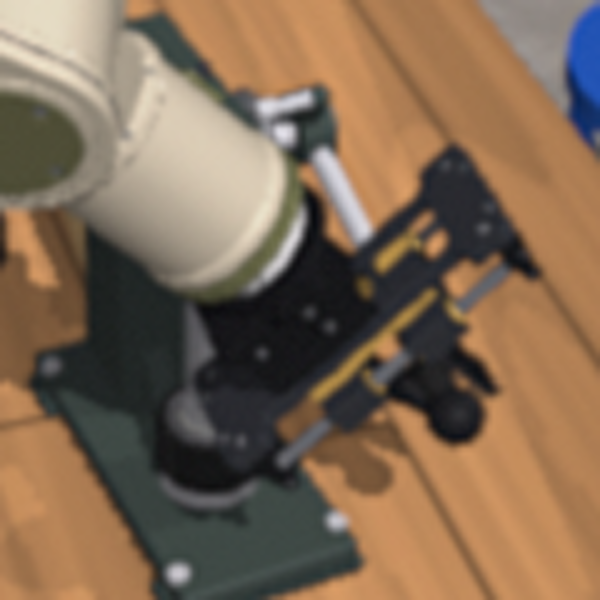

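Vertical force rose to 35 N, so I stop, lift and look.

```bash
python3 -m inch '[{"translation":[-0.8,0.9,0.4],"spin":0},{"translation":[-2.3,2.2,0.6],"spin":0},{"translation":[-2.4,2.2,-0.0],"spin":0},{"translation":[-2.4,2.0,-0.6],"spin":0}]' && python3 lq.py
```

```text
time: 44.28
ee_pos: [0.6764, -0.0933, 0.2643]
eef_rot: [0.651, 0.278, -0.298, 0.64]
ft_force: [12.7, 7.9, -9.9]
width: 0.0208
a-> q 0.6 r 0.1593 x off mm 6.4 F [12.7  7.9 -9.9] w 0.0208 t 44.275 slant 41.9
 q 0.0 tool cm [-6.2  4.9 -5.1]; q 0.2 tool cm [-4.4  3.5 -2.9]; q 0.4 tool cm [-2.3  1.9 -1.2]; q 0.6 tool cm [ 0. -0.  0.]; q 0.8 tool cm [ 2.4 -2.   0.6]; q 1.0 tool cm [ 4.7 -4.2  0.5]; q 1.2 tool cm [ 7.  -6.3 -0.2]; q 1.4 tool cm [ 9.  -8.4 -1.5];
```

```bash
python3 -m inch '[{"translation":[-2.4,1.9,-1.2],"spin":0},{"translation":[-2.3,1.6,-1.9],"spin":0}]' && python3 lq.py && python3 - <<'E'
from h import *
import cv2
im=optics.camera('side')
c=im[180:300,270:390];cv2.imwrite('pics/l23.png',cv2.resize(c,None,fx=5,fy=5,interpolation=cv2.INTER_CUBIC)[:,:,::-1])
E
```

```text
time: 44.52
ee_pos: [0.6698, -0.0622, 0.3209]
eef_rot: [0.648, 0.28, -0.3, 0.641]
ft_force: [20.0, 6.1, -30.8]
width: 0.0273
a-> q 0.187 r 0.1574 x off mm 2.2 F [ 20.    6.1 -30.8] w 0.0273 t 44.525 slant 41.5
 q 0.0 tool cm [-1.7  1.2 -2.1]; q 0.2 tool cm [ 0.1 -0.1  0.1]; q 0.4 tool cm [ 2.2 -1.7  1.8]; q 0.6 tool cm [ 4.5 -3.6  2.9]; q 0.8 tool cm [ 6.9 -5.6  3.5]; q 1.0 tool cm [ 9.2 -7.7  3.4]; q 1.2 tool cm [11.4 -9.8  2.7]; q 1.4 tool cm [ 13.5 -11.7   1.4];
```

View pics/l23.png

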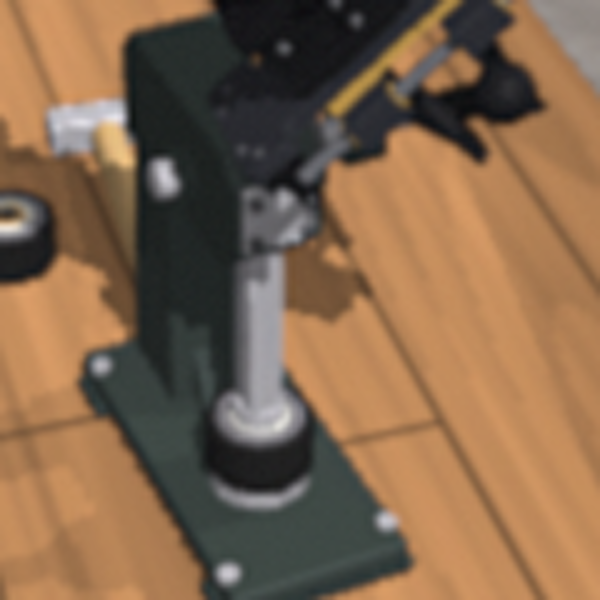

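Wheel and foot now show no brass between them (foot around side pixel (322,262)). Confirm by feel: another short stroke should stall once the tooth catches.

```bash
python3 -m inch '[{"translation":[2.2,-1.7,1.8],"spin":0}]' && python3 lq.py && python3 -m inch '[{"translation":[1.2,-0.9,0.6],"spin":0}]' && python3 lq.py
```

```text
time: 44.7
ee_pos: [0.672, -0.0759, 0.3]
eef_rot: [0.649, 0.28, -0.296, 0.643]
ft_force: [21.0, 3.6, 0.4]
width: 0.025
a-> q 0.348 r 0.1568 x off mm 3.3 F [21.   3.6  0.4] w 0.025 t 44.7 slant 41.9
 q 0.0 tool cm [-3.3  2.5 -3.5]; q 0.2 tool cm [-1.5  1.2 -1.3]; q 0.4 tool cm [ 0.6 -0.5  0.4]; q 0.6 tool cm [ 2.8 -2.3  1.5]; q 0.8 tool cm [ 5.1 -4.3  2. ]; q 1.0 tool cm [ 7.5 -6.4  2. ]; q 1.2 tool cm [ 9.7 -8.5  1.3]; q 1.4 tool cm [ 11.7 -10.5  -0. ];
time: 44.82
ee_pos: [0.6738, -0.0832, 0.2867]
eef_rot: [0.649, 0.278, -0.295, 0.644]
ft_force: [-0.4, -2.7, 3.0]
width: 0.0236
a-> q 0.444 r 0.1573 x off mm 4.5 F [-0.4 -2.7  3. ] w 0.0236 t 44.825 slant 42.2
 q 0.0 tool cm [-4.4  3.4 -4.2]; q 0.2 tool cm [-2.6  2.  -2. ]; q 0.4 tool cm [-0.5  0.4 -0.3]; q 0.6 tool cm [ 1.8 -1.5  0.8]; q 0.8 tool cm [ 4.1 -3.5  1.4]; q 1.0 tool cm [ 6.4 -5.6  1.3]; q 1.2 tool cm [ 8.6 -7.7  0.6]; q 1.4 tool cm [10.7 -9.8 -0.7];
```

```bash
python3 -m inch '[{"translation":[0.8,-0.7,0.4],"spin":0}]' && python3 lq.py|head -1 && python3 -m inch '[{"translation":[0.8,-0.7,0.4],"spin":0}]' && python3 lq.py
```

```text
time: 44.95
ee_pos: [0.6745, -0.0876, 0.2776]
eef_rot: [0.649, 0.277, -0.294, 0.644]
ft_force: [7.5, 1.3, 1.1]
width: 0.0226
a-> q 0.509 r 0.1579 x off mm 4.9 F [7.5 1.3 1.1] w 0.0226 t 44.95 slant 42.3
time: 45.08
ee_pos: [0.6754, -0.0913, 0.2684]
eef_rot: [0.65, 0.277, -0.293, 0.645]
ft_force: [6.0, 2.6, -0.0]
width: 0.0214
a-> q 0.571 r 0.1584 x off mm 5.5 F [ 6.   2.6 -0. ] w 0.0214 t 45.075 slant 42.5
 q 0.0 tool cm [-5.8  4.7 -4.9]; q 0.2 tool cm [-4.   3.3 -2.7]; q 0.4 tool cm [-1.9  1.6 -1. ]; q 0.6 tool cm [ 0.3 -0.3  0.1]; q 0.8 tool cm [ 2.7 -2.4  0.7]; q 1.0 tool cm [ 5.  -4.5  0.6]; q 1.2 tool cm [ 7.2 -6.6 -0.1]; q 1.4 tool cm [ 9.2 -8.7 -1.5];
```

```bash
python3 -m inch '[{"translation":[1.2,-1.1,0.4],"spin":0}]' && python3 lq.py|head -1 && python3 -m inch '[{"translation":[1.2,-1.1,0.3],"spin":0}]' && python3 lq.py
```

```text
time: 45.2
ee_pos: [0.6763, -0.0955, 0.2542]
eef_rot: [0.65, 0.275, -0.291, 0.645]
ft_force: [6.2, 1.0, 1.1]
width: 0.0198
a-> q 0.665 r 0.159 x off mm 6.1 F [6.2 1.  1.1] w 0.0198 t 45.2 slant 42.8
time: 45.32
ee_pos: [0.6771, -0.0986, 0.2394]
eef_rot: [0.651, 0.274, -0.29, 0.646]
ft_force: [3.7, 3.0, 1.1]
width: 0.0187
a-> q 0.76 r 0.1597 x off mm 6.5 F [3.7 3.  1.1] w 0.0187 t 45.325 slant 43.0
 q 0.0 tool cm [-8.   6.7 -5.6]; q 0.2 tool cm [-6.2  5.3 -3.3]; q 0.4 tool cm [-4.1  3.6 -1.6]; q 0.6 tool cm [-1.9  1.7 -0.5]; q 0.8 tool cm [ 0.5 -0.4  0.1]; q 1.0 tool cm [ 2.8 -2.6 -0. ]; q 1.2 tool cm [ 5.  -4.8 -0.8]; q 1.4 tool cm [ 7.1 -6.8 -2.1];
```

```bash
python3 - <<'E'
from h import *
import cv2
im=optics.camera('side')
c=im[170:290,270:390];cv2.imwrite('pics/l24.png',cv2.resize(c,None,fx=5,fy=5,interpolation=cv2.INTER_CUBIC)[:,:,::-1])
E
```

```text
(no output)
```

View pics/l24.png

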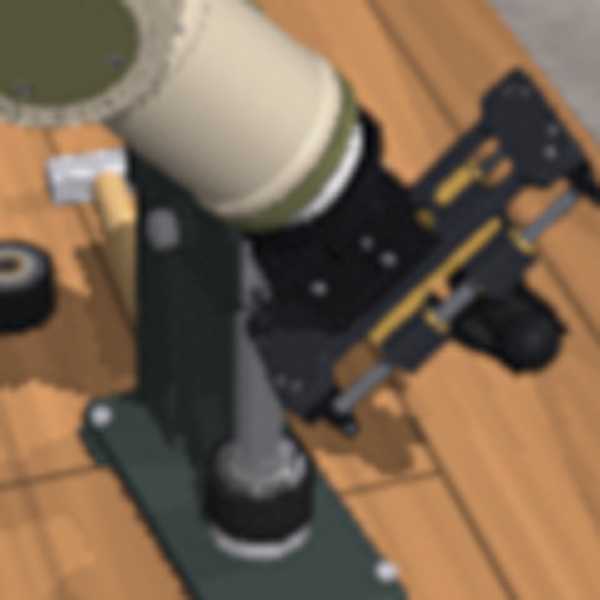

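Knob at about (376,237): the lever follows, without resistance. Continue gently down, watching force.

```bash
for i in 1; do python3 -m inch '[{"translation":[1.4,-1.4,0.0],"spin":0}]' >/dev/null; python3 lq.py|head -1;  python3 -m inch '[{"translation":[1.2,-1.3,-0.1],"spin":0}]' >/dev/null; python3 lq.py|head -1; python3 -m inch '[{"translation":[1.1,-1.3,-0.4],"spin":0}]'>/dev/null; python3 lq.py; done
```

```text
a-> q 0.88 r 0.1601 x off mm 6.7 F [ 8.4 -2.1  1.2] w 0.0173 t 45.5 slant 43.2
a-> q 0.979 r 0.1605 x off mm 6.7 F [5.8 1.7 2.1] w 0.0167 t 45.625 slant 43.4
a-> q 1.07 r 0.1606 x off mm 6.6 F [ 8.8 -5.   3.4] w 0.0167 t 45.75 slant 43.8
 q 0.0 tool cm [-11.6  10.3  -5.3]; q 0.2 tool cm [-9.7  8.9 -3.1]; q 0.4 tool cm [-7.7  7.1 -1.4]; q 0.6 tool cm [-5.4  5.2 -0.3]; q 0.8 tool cm [-3.1  3.   0.3]; q 1.0 tool cm [-0.8  0.8  0.2]; q 1.2 tool cm [ 1.4 -1.4 -0.5]; q 1.4 tool cm [ 3.4 -3.5 -1.9];
```

```bash
python3 - <<'E'
from h import *
import cv2
im=optics.camera('side')
cv2.imwrite('pics/full_now.png',im[:,:,::-1])
c=im[240:285,300:345]
d=cv2.resize(c,None,fx=12,fy=12,interpolation=cv2.INTER_CUBIC)
cv2.imwrite('pics/l25.png',d[:,:,::-1])
# projections
for z,n in((.076,'face'),(.084,'+8'),(.088,'+12')):
    print(n,proj('side',[.5777,.0125,z]) )
E
ls pics | tail -50; cat h.py | head -40
```

```text
face [321.83253079 261.87115854]
+8 [321.83377768 259.80888439]
+12 [321.83440474 258.77177249]
fit_side.png
fit_top.png
full_now.png
l20.png
l21.png
l22.png
l23.png
l24.png
l25.png
lift.png
lv1.png
lv2.png
lv3.png
lv4.png
lv5.png
lv6.png
lv7.png
lv8.png
lv9.png
ov5.png
pl1.png
pl2.png
pl3.png
pl4.png
pre1.png
pre2.png
press_side.png
press_top.png
side0.png
side1.png
side2.png
side3.png
side4.png
side5.png
side6.png
side7.png
top0.png
top1.png
top2.png
top3.png
top6.png
wheelcrop.png
import numpy as np,cv2
from bench import r,optics
def proj(n,P):
    m=optics.camera_model(n);T=np.linalg.inv(m["world_from_camera"]);c=T[:3,:3]@np.array(P,float)+T[:3,3]
    p=m["camera_matrix"]@c;return p[:2]/p[2]
def back(n,uv,z):
    m=optics.camera_model(n);T=m["world_from_camera"]
    d=T[:3,:3]@np.linalg.inv(m["camera_matrix"])@np.array([uv[0],uv[1],1.]);o=T[:3,3]
    return o+d*(z-o[2])/d[2]
def tri(a,b):
    A=[];B=[]
    for n,uv in(("top",a),("side",b)):
        m=optics.camera_model(n);T=m["world_from_camera"]
        d=T[:3,:3]@np.linalg.inv(m["camera_matrix"])@np.array([uv[0],uv[1],1.]);d/=np.linalg.norm(d)
        M=np.eye(3)-np.outer(d,d);A.append(M);B.append(M@T[:3,3])
    return np.linalg.lstsq(np.vstack(A),np.hstack(B),rcond=None)[0]
def crop(img,x0,y0,x1,y1,k,f):
    cv2.imwrite(f,cv2.resize(img[y0:y1,x0:x1],None,fx=k,fy=k,interpolation=cv2.INTER_CUBIC))
```

View pics/l25.png

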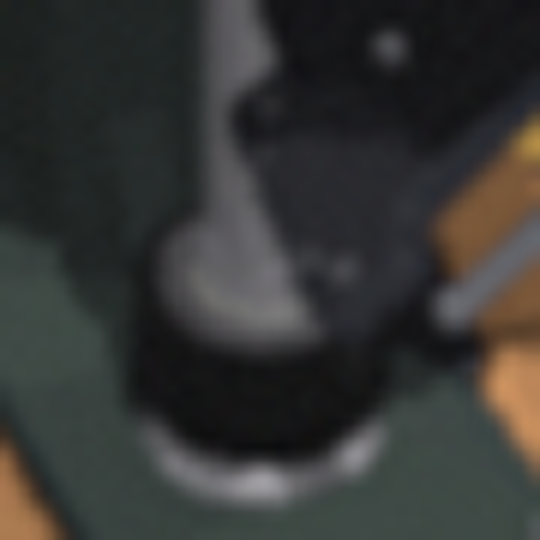

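```bash
python3 -m inch '[{"translation":[1.2,-1.3,-0.5],"spin":0}]' >/dev/null; python3 lq.py|head -1;  python3 -m inch '[{"translation":[1.1,-1.2,-0.8],"spin":0}]' >/dev/null; python3 lq.py|head -1; python3 -m inch '[{"translation":[0.8,-0.9,-0.6],"spin":0}]'>/dev/null; python3 lq.py
```

```text
a-> q 1.179 r 0.1614 x off mm 6.6 F [-3.  -1.2  5.4] w 0.0172 t 45.925 slant 44.0
a-> q 1.279 r 0.1618 x off mm 6.4 F [-3.8 -9.   3.7] w 0.0189 t 46.05 slant 44.1
a-> q 1.352 r 0.1624 x off mm 6.4 F [-8.2 -0.9  9.9] w 0.0194 t 46.175 slant 44.3
 q 0.0 tool cm [-14.6  13.6  -3.9]; q 0.2 tool cm [-12.7  12.1  -1.7]; q 0.4 tool cm [-10.7  10.4   0. ]; q 0.6 tool cm [-8.4  8.4  1.2]; q 0.8 tool cm [-6.1  6.2  1.8]; q 1.0 tool cm [-3.7  3.9  1.7]; q 1.2 tool cm [-1.5  1.7  1. ]; q 1.4 tool cm [ 0.5 -0.5 -0.4];
```

```bash
python3 -m inch '[{"translation":[-1.5,1.7,0.9],"spin":0},{"translation":[-2.2,2.2,0.7],"spin":0},{"translation":[-2.4,2.3,0.1],"spin":0},{"translation":[-2.3,2.2,-0.6],"spin":0}]' && python3 lq.py
```

```text
time: 46.68
ee_pos: [0.6752, -0.0965, 0.2649]
eef_rot: [0.656, 0.262, -0.291, 0.645]
ft_force: [5.9, 10.7, -13.9]
width: 0.0204
a-> q 0.602 r 0.1622 x off mm 4.8 F [  5.9  10.7 -13.9] w 0.0204 t 46.675 slant 43.9
 q 0.0 tool cm [-6.3  5.2 -5.2]; q 0.2 tool cm [-4.4  3.8 -2.9]; q 0.4 tool cm [-2.3  2.  -1.2]; q 0.6 tool cm [-0.  0. -0.]; q 0.8 tool cm [ 2.3 -2.1  0.5]; q 1.0 tool cm [ 4.6 -4.4  0.5]; q 1.2 tool cm [ 6.9 -6.6 -0.3]; q 1.4 tool cm [ 8.9 -8.8 -1.6];
```

```bash
python3 -m inch '[{"translation":[-2.4,2.0,-1.2],"spin":0},{"translation":[-2.3,1.7,-1.9],"spin":0}]' && python3 lq.py && python3 - <<'E'
from h import *
import cv2
im=optics.camera('side')
c=im[180:300,270:390];cv2.imwrite('pics/l26.png',cv2.resize(c,None,fx=5,fy=5,interpolation=cv2.INTER_CUBIC)[:,:,::-1])
def g(f): return cv2.imread(f)
A=g('pics/l23.png')[300:520,150:370];B=g('pics/l26.png')[300:520,150:370]
C=cv2.resize(g('pics/l21.png')[180:360,90:240][:, :],None,fx=5/3,fy=5/3) 
C=cv2.resize(g('pics/l21.png'),None,fx=5/3,fy=5/3)[600:820,300:520]
cv2.imwrite('pics/cmp.png',cv2.resize(np.hstack([C,A,B]),None,fx=1.2,fy=1.2))
E
```

```text
time: 46.92
ee_pos: [0.6677, -0.0646, 0.3212]
eef_rot: [0.653, 0.265, -0.294, 0.646]
ft_force: [18.5, 6.5, -24.6]
width: 0.0288
a-> q 0.195 r 0.1591 x off mm -0.2 F [ 18.5   6.5 -24.6] w 0.0288 t 46.925 slant 43.4
 q 0.0 tool cm [-1.8  1.3 -2.1]; q 0.2 tool cm [ 0. -0.  0.]; q 0.4 tool cm [ 2.1 -1.7  1.7]; q 0.6 tool cm [ 4.4 -3.7  2.9]; q 0.8 tool cm [ 6.7 -5.8  3.4]; q 1.0 tool cm [ 9.  -8.   3.3]; q 1.2 tool cm [ 11.2 -10.1   2.6]; q 1.4 tool cm [ 13.2 -12.2   1.2];
```

View pics/cmp.png

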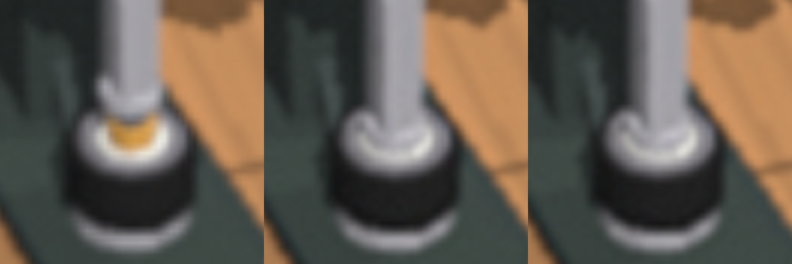

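```bash
python3 - <<'E'
from h import *
im=optics.camera('side')
x0,y0,x1,y1=305,250,341,286;k=16
base=cv2.resize(im[y0:y1,x0:x1],None,fx=k,fy=k,interpolation=cv2.INTER_CUBIC)[:,:,::-1].copy()
def circ(img,z,r,col,c=(.5777,.0125)):
    P=np.array([proj('side',[c[0]+r*np.cos(t),c[1]+r*np.sin(t),z]) for t in np.linspace(0,6.3,60)])
    P=((P+.5-[x0,y0])*k).astype(int);cv2.polylines(img,[P],False,col,1)
o=base.copy();circ(o,.076,.032,(0,255,0));circ(o,.04,.030,(255,0,0));circ(o,.076,.015,(0,0,255));circ(o,.079,.015,(0,255,255))
cv2.imwrite('pics/ov6.png',np.hstack([base,o])[:,:].copy() if False else o);cv2.imwrite('pics/ov6b.png',base)
E
```

```text
(no output)
```

View pics/ov6.png

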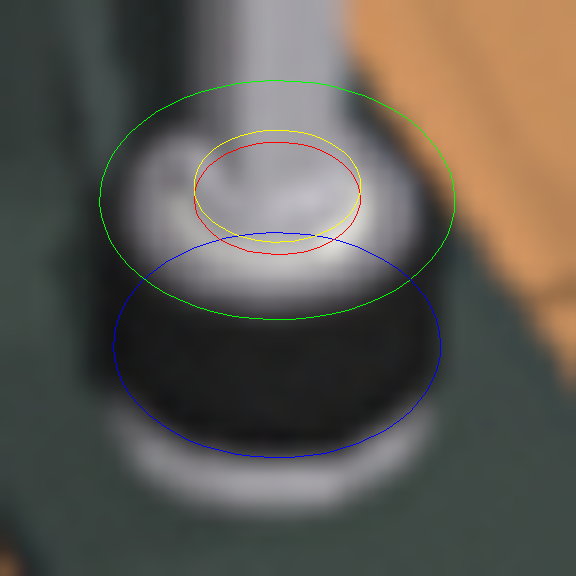

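View pics/ov6b.png

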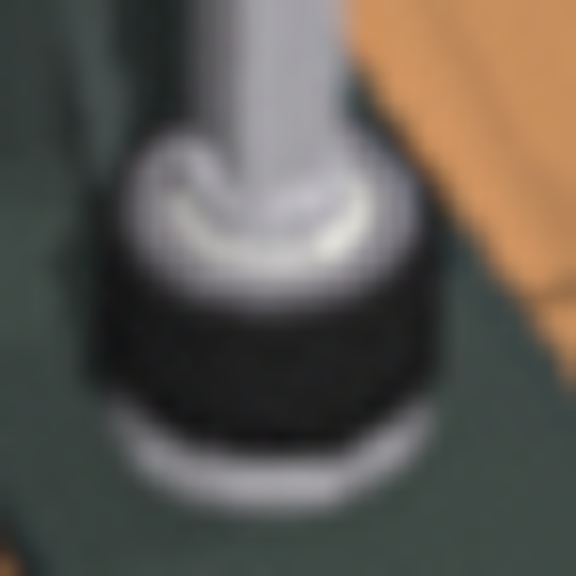

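```bash
python3 - <<'E'
from h import *
a=cv2.imread('pics/l23.png').astype(np.float32);b=cv2.imread('pics/l26.png').astype(np.float32);c=cv2.resize(cv2.imread('pics/l21.png'),None,fx=5/3,fy=5/3).astype(np.float32)[300:,150:]
sl=np.s_[360:440,205:315]
g=lambda x:cv2.cvtColor(x,cv2.COLOR_BGR2GRAY)
for n,s in(('foot',np.s_[375:450,215:310]),('wheelbottom',np.s_[440:520,200:320])):
    A,B=g(a[s]),g(b[s]);print(n,'mean abs diff',np.abs(A-B).mean(),cv2.phaseCorrelate(A,B)[0],'5px=1px')
for n,x in(('A',a),('B',b),('C',c)):
    print(n,[tuple(int(v) for v in x[y,262][::-1]) for y in range(380,455,5)])
E
```

```text
foot mean abs diff 0.5041344 (0.03845618713792476, 0.528839510970819) 5px=1px
wheelbottom mean abs diff 0.69264436 (-0.03679295033847296, 0.07500126689680542) 5px=1px
A [(164, 162, 168), (164, 162, 168), (163, 163, 168), (164, 163, 168), (163, 162, 165), (165, 164, 168), (179, 178, 184), (184, 182, 189), (175, 173, 179), (183, 182, 184), (196, 193, 194), (178, 176, 177), (136, 134, 138), (89, 86, 90), (50, 49, 50)]
B [(163, 161, 167), (164, 162, 167), (164, 163, 168), (164, 162, 167), (163, 161, 166), (165, 164, 169), (179, 177, 183), (183, 181, 187), (174, 172, 178), (182, 181, 183), (195, 194, 193), (177, 176, 176), (135, 132, 136), (88, 86, 90), (49, 48, 49)]
C [(177, 175, 181), (179, 178, 184), (169, 168, 174), (140, 140, 148), (118, 112, 112), (153, 125, 89), (199, 150, 80), (210, 154, 73), (212, 160, 91), (220, 188, 150), (214, 202, 188), (180, 176, 175), (134, 132, 137), (89, 86, 90), (51, 51, 53)]
```

```bash
python3 - <<'E'
from h import *
im=optics.camera('side').astype(int)
for c in (320,321,322,323):
    print(c,[int(im[y,c].sum()/3) for y in range(252,288)])
def front(z,rad,c=(.5777,.0125)):
    P=np.array([proj('side',[c[0]+rad*np.cos(t),c[1]+rad*np.sin(t),z]) for t in np.linspace(0,6.28,400)]);return P[:,1].max().round(2),P[:,0].min().round(2),P[:,0].max().round(2)
print('anvil bottom z28',front(.028,.03),'tyre bottom z40',front(.04,.032),'face z76',front(.076,.032),'foot76',front(.076,.015),'foot78',front(.078,.015),'foot80',front(.08,.015))
print([(y,int(v)) for y,v in zip(range(300,345),[im[270,x].sum()/3 for x in range(300,345)])])
E
```

```text
320 [149, 150, 151, 153, 152, 152, 152, 151, 149, 154, 162, 162, 164, 184, 179, 150, 109, 66, 36, 31, 31, 31, 31, 30, 28, 30, 77, 143, 157, 120, 76, 65, 68, 68, 68, 69]
321 [164, 165, 164, 165, 165, 165, 164, 165, 164, 164, 170, 173, 171, 182, 186, 157, 116, 70, 41, 30, 31, 31, 32, 31, 30, 26, 72, 143, 158, 122, 77, 65, 68, 68, 68, 69]
322 [164, 164, 164, 165, 164, 165, 164, 164, 164, 170, 185, 181, 174, 188, 191, 160, 116, 70, 39, 31, 32, 31, 31, 32, 29, 25, 74, 144, 160, 122, 79, 67, 68, 68, 69, 68]
323 [164, 162, 163, 163, 163, 164, 163, 162, 163, 175, 190, 178, 172, 189, 189, 156, 110, 65, 37, 32, 31, 31, 31, 33, 28, 29, 77, 146, 162, 124, 81, 67, 68, 68, 68, 69]
anvil bottom z28 (np.float64(281.09), np.float64(311.66), np.float64(332.0)) tyre bottom z40 (np.float64(278.61), np.float64(310.92), np.float64(332.74)) face z76 (np.float64(269.49), np.float64(310.74), np.float64(332.93)) foot76 (np.float64(265.4), np.float64(316.63), np.float64(327.03)) foot78 (np.float64(264.89), np.float64(316.63), np.float64(327.04)) foot80 (np.float64(264.37), np.float64(316.62), np.float64(327.04))
[(300, 68), (301, 69), (302, 68), (303, 69), (304, 69), (305, 69), (306, 68), (307, 67), (308, 63), (309, 53), (310, 37), (311, 24), (312, 21), (313, 21), (314, 26), (315, 25), (316, 29), (317, 29), (318, 30), (319, 33), (320, 36), (321, 41), (322, 39), (323, 37), (324, 38), (325, 33), (326, 32), (327, 32), (328, 31), (329, 32), (330, 30), (331, 32), (332, 45), (333, 66), (334, 69), (335, 67), (336, 66), (337, 71), (338, 94), (339, 124), (340, 142), (341, 144), (342, 139), (343, 135), (344, 136)]
```

Images before and after the last stroke are identical at the foot, which fits an on-face foot; the lack of stall on the slow stroke is odd though. One more normal-speed stroke as insurance.

```bash
python3 -m inch '[{"translation":[2.1,-1.7,1.7],"spin":0},{"translation":[2.3,-2.0,1.1],"spin":0},{"translation":[2.4,-2.2,0.4],"spin":0}]' >/dev/null&& python3 lq.py
```

```text
a-> q 0.755 r 0.1597 x off mm 4.1 F [3.7 1.8 1. ] w 0.0197 t 47.45 slant 44.4
 q 0.0 tool cm [-7.9  6.8 -5.5]; q 0.2 tool cm [-6.   5.4 -3.3]; q 0.4 tool cm [-4.   3.6 -1.6]; q 0.6 tool cm [-1.8  1.7 -0.5]; q 0.8 tool cm [ 0.5 -0.5  0.1]; q 1.0 tool cm [ 2.8 -2.7 -0. ]; q 1.2 tool cm [ 4.9 -5.  -0.8]; q 1.4 tool cm [ 6.9 -7.1 -2.1];
```

```bash
python3 -m inch '[{"translation":[2.6,-2.6,0.0],"spin":0},{"translation":[2.1,-2.3,-0.7],"spin":0}]' >/dev/null&& python3 lq.py && python3 st.py
```

```text
a-> q 1.168 r 0.1606 x off mm 4.5 F [3.  6.8 7.6] w 0.0177 t 47.7 slant 44.9
 q 0.0 tool cm [-12.5  11.6  -4.9]; q 0.2 tool cm [-10.6  10.1  -2.7]; q 0.4 tool cm [-8.6  8.4 -1. ]; q 0.6 tool cm [-6.4  6.4  0.1]; q 0.8 tool cm [-4.1  4.2  0.7]; q 1.0 tool cm [-1.8  1.9  0.6]; q 1.2 tool cm [ 0.3 -0.4 -0.2]; q 1.4 tool cm [ 2.3 -2.5 -1.5];
j [-0.34   0.107  0.447  2.116 -0.463  0.161  0.47 ] p [ 0.6748 -0.0939  0.1749] w 0.0177 t 47.7
tool xyz in world rows: [[0.705, -0.034, -0.709], [0.708, -0.029, 0.706], [-0.045, -0.999, 0.004]] slant from down 44.9 F [3.  6.8 7.6]
```

```bash
python3 -m inch '[{"translation":[-2.1,2.2,0.5],"spin":0},{"translation":[-2.3,2.3,0.0],"spin":0},{"translation":[-2.3,2.2,-0.6],"spin":0}]' >/dev/null&& python3 lq.py
```

```text
a-> q 0.591 r 0.1605 x off mm 2.9 F [11.1  6.3 -9.7] w 0.0214 t 48.075 slant 44.4
 q 0.0 tool cm [-6.1  5.  -5. ]; q 0.2 tool cm [-4.2  3.6 -2.8]; q 0.4 tool cm [-2.1  1.9 -1.1]; q 0.6 tool cm [ 0.1 -0.1  0. ]; q 0.8 tool cm [ 2.4 -2.3  0.6]; q 1.0 tool cm [ 4.7 -4.5  0.5]; q 1.2 tool cm [ 6.9 -6.8 -0.3]; q 1.4 tool cm [ 8.8 -8.9 -1.6];
```

```bash
python3 -m inch '[{"translation":[-2.2,1.9,-1.1],"spin":0},{"translation":[-2.1,1.6,-1.8],"spin":0}]' >/dev/null&& python3 lq.py && python3 - <<'E'
from h import *
im=optics.camera('side')
a=cv2.imread('pics/l26.png').astype(int);b=cv2.resize(im[180:300,270:390],None,fx=5,fy=5,interpolation=cv2.INTER_CUBIC)[:,:,::-1]
cv2.imwrite('pics/l27.png',b)
s=np.s_[375:450,215:310];print(np.abs(a[s]-b[s].astype(int)).mean())
t=optics.camera('top');cv2.imwrite('pics/top27.png',t[:,:,::-1])
print(proj('top',[.5777,.0125,.27]))
E
```

```text
a-> q 0.208 r 0.1597 x off mm -0.7 F [ 14.4   5.3 -23.4] w 0.0281 t 48.325 slant 44.1
 q 0.0 tool cm [-1.9  1.5 -2.3]; q 0.2 tool cm [-0.1  0.1 -0.1]; q 0.4 tool cm [ 2.  -1.7  1.6]; q 0.6 tool cm [ 4.2 -3.6  2.7]; q 0.8 tool cm [ 6.6 -5.8  3.2]; q 1.0 tool cm [ 8.8 -8.   3.1]; q 1.2 tool cm [ 11.  -10.2   2.4]; q 1.4 tool cm [ 13.  -12.3   1. ];
0.5253801169590643
[303.79083798 218.63792487]
```

View pics/l27.png

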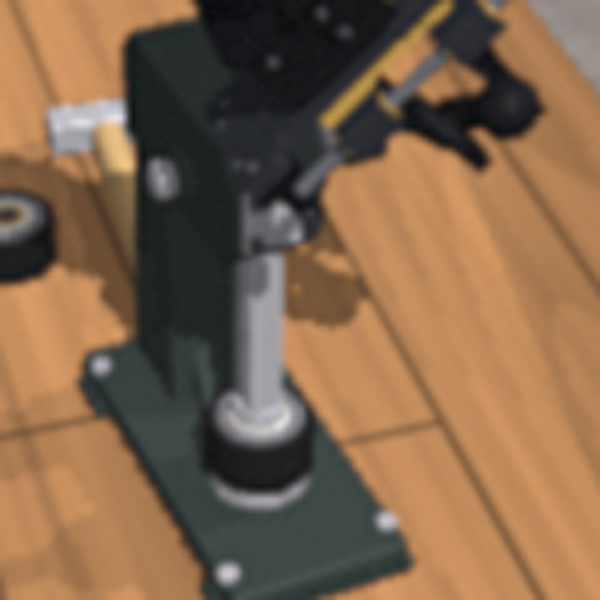

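View pics/top27.png

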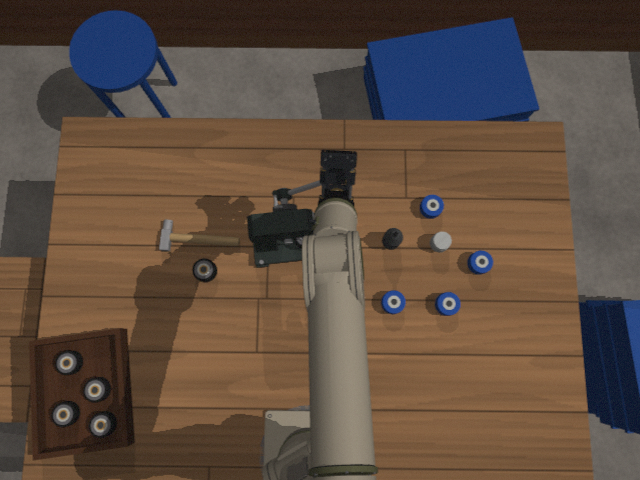

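Foot unchanged after two further strokes (end stop reached), knob at about side (372,201), q≈0.22. Lift further, then release.

```bash
python3 -m inch '[{"translation":[-0.9,0.7,-1.0],"spin":0},{"translation":[-0.7,0.5,-0.8],"spin":0}]' >/dev/null&& python3 lq.py
```

```text
a-> q 0.059 r 0.1585 x off mm -3.1 F [ 22.5  -2.9 -18.4] w 0.0316 t 48.675 slant 43.8
 q 0.0 tool cm [-0.5  0.4 -0.7]; q 0.2 tool cm [ 1.3 -1.   1.5]; q 0.4 tool cm [ 3.4 -2.7  3.1]; q 0.6 tool cm [ 5.7 -4.7  4.2]; q 0.8 tool cm [ 8.  -6.8  4.7]; q 1.0 tool cm [10.2 -9.   4.6]; q 1.2 tool cm [ 12.4 -11.2   3.8]; q 1.4 tool cm [ 14.4 -13.3   2.4];
```

```bash
python3 -m inch '[{"translation":[0,0,0],"spin":0},{"translation":[0,0,0],"spin":0},{"translation":[0,0,0],"spin":0}]' 0.4 && python3 -m inch '[{"translation":[-2,0,0],"spin":0},{"translation":[-3,0,0],"spin":0}]' && python3 st.py && python3 - <<'E'
from h import *
im=optics.camera('side')
b=cv2.resize(im[160:300,270:410],None,fx=4,fy=4,interpolation=cv2.INTER_CUBIC)[:,:,::-1]
cv2.imwrite('pics/l28.png',b)
E
```

```text
time: 49.05
ee_pos: [0.663, -0.0498, 0.3365]
eef_rot: [0.651, 0.26, -0.296, 0.649]
ft_force: [0.5, -0.7, -0.7]
width: 0.0498
time: 49.3
ee_pos: [0.6279, -0.0481, 0.3722]
eef_rot: [0.651, 0.26, -0.297, 0.648]
ft_force: [-0.0, 0.6, 0.1]
width: 0.052
j [-0.509 -0.247  0.404  1.956  0.316  0.674 -0.291] p [ 0.6279 -0.0481  0.3722] w 0.052 t 49.3
tool xyz in world rows: [[0.689, -0.046, -0.724], [0.724, -0.023, 0.69], [-0.048, -0.999, 0.017]] slant from down 43.6 F [-0.   0.6  0.1]
```

View pics/l28.png

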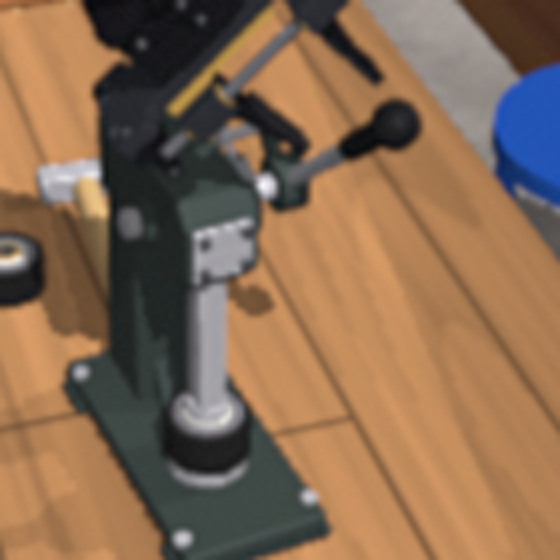

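Knob at side (369,191) → q≈0.1; lever is clear of the gripper, foot on the wheel. Back off more and check.

```bash
python3 -m inch '[{"translation":[-3,0,0],"spin":0},{"translation":[-3,0,0],"spin":0},{"translation":[0,0,0],"spin":0}]' && python3 - <<'E'
from h import *
im=optics.camera('side')
b=cv2.resize(im[160:300,270:410],None,fx=4,fy=4,interpolation=cv2.INTER_CUBIC)[:,:,::-1]
cv2.imwrite('pics/l29.png',b);t=optics.camera('top');cv2.imwrite('pics/l29t.png',cv2.resize(t[120:320,180:480],None,fx=2.5,fy=2.5)[:,:,::-1])
E
python3 st.py
```

```text
time: 49.72
ee_pos: [0.5848, -0.0463, 0.4233]
eef_rot: [0.654, 0.258, -0.293, 0.648]
ft_force: [-0.2, -0.6, -0.8]
width: 0.0523
j [-0.492 -0.371  0.336  1.947  0.354  0.809 -0.322] p [ 0.585  -0.0463  0.4205] w 0.0521 t 49.825
tool xyz in world rows: [[0.692, -0.044, -0.72], [0.72, -0.027, 0.694], [-0.05, -0.999, 0.013]] slant from down 43.9 F [ 0.7  0.6 -0.5]
```

View pics/l29.png

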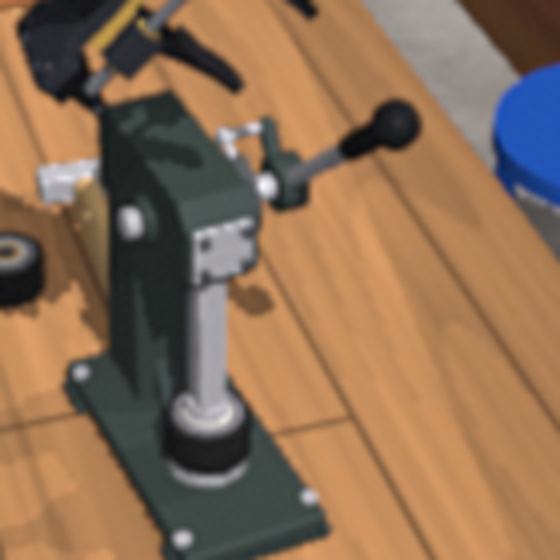

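View pics/l29t.png

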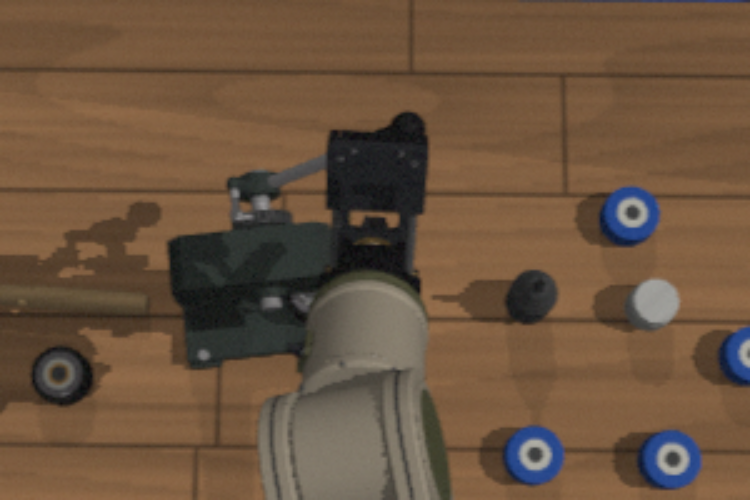

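Lever raised (knob at side pixel (369,191), q≈0.1), foot on the wheel (about (322,263)), ram top sunk into the head, and the bystanders in place. The robot touches nothing, so I hand in.

```bash
python3 -c "from bench import close_job; print(close_job())"
```

```text
the job is handed in; nothing more can be done
None
```

I set the wheel on the anvil, centred it, and pressed its bush in with four lever strokes. Two more check strokes followed. I then raised the lever, let go, and handed in at about 50 s of the 72 s allowed.

**Last checks**
- **Ram and bush:** the side picture shows the foot down on the wheel with no brass visible. Foot and wheel looked the same before and after both check strokes. The end of the pressing stroke gave a 35 N force peak.
- **Wheel:** it lies flat, within about 2 mm of the anvil's axis.
- **Lever:** it is at about 0.1 rad by its knob's position.
- **Robot and bystanders:** the gripper is clear, the force reads about zero, and the bystanders look undisturbed.

**What didn't fully agree:** on the check strokes the lever moved without stalling, where I expected a hard stop. I took that as the ratchet running free at the end of the ram's travel. The foot's edge in the picture can only be read to about 1–3 mm, so "flush within 1.5 mm" rests on the force peak and the unmoving foot, not on a direct measurement.

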